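# Put away the colour-test panels and paint jars

## Task

Clear up after the colour test: hang every test-panel hanger in the groove of the slatwall rail, lip behind the upper slat and swung down until it sits fully home and level, and put the two paint jars upright in the jar box, one in each well. Then press both red covers down until they click and stay shut; leave the pliers, tape, can and everything else on the bench where they are.

Things in the scene. Friction and masses are not known exactly. Their poses are not given: they have to be found in the camera images.
- groove (a point): Aluminium slatwall rail, 360 mm long. Point: front face, mid-length, lower edge of the groove's mouth, 200 mm up. x into the rail, y along it, z up. Slats 4 mm thick: lower z -80..0, upper z 20..46 mm; between is the 20 mm mouth, free behind except end posts (outer 16 mm). Usable y -150..150 mm: three hangers 100 mm apart. Enter with the hanger's front end raised 45 deg, lip leading.
- hanger1_bar (a point): Hanger, yellow test panel, 0.2 kg, stands on two plates; may be absent (None). Point: centre of its top bar, 66 mm up; x to the hook end, z up. In mm: bar x -50..50, 14 wide, z -6..6 (grip here). Front plate 60 wide, x -54..-50; back plate 50 wide, x 50..54; both z -66..12, weighted at the foot (blocks 8 thick, 16 high inside). Neck x 54..67, z 8..12, 50 wide. Hung: point 54-59 in front of the rail, 8 below the mouth.
- hanger1_lip (a point): Top edge, mid-width, of that hanger's upturned lip (x 63..67, z 8..36 mm from the bar point, 50 mm wide). Hung: the lip is behind the upper slat, its top about 28 mm above the mouth's lower edge, neck resting on the lower slat, back plate leaning on it.
- hanger2_bar (a point): Hanger, white test panel, 0.2 kg, stands on two plates; may be absent (None). Point: centre of its top bar, 66 mm up; x to the hook end, z up. In mm: bar x -50..50, 14 wide, z -6..6 (grip here). Front plate 60 wide, x -54..-50; back plate 50 wide, x 50..54; both z -66..12, weighted at the foot (blocks 8 thick, 16 high inside). Neck x 54..67, z 8..12, 50 wide. Hung: point 54-59 in front of the rail, 8 below the mouth.
- hanger2_lip (a point): Top edge, mid-width, of that hanger's upturned lip (x 63..67, z 8..36 mm from the bar point, 50 mm wide). Hung: the lip is behind the upper slat, its top about 28 mm above the mouth's lower edge, neck resting on the lower slat, back plate leaning on it.
- hanger3_bar (a point): Hanger, blue test panel, 0.2 kg, stands on two plates; may be absent (None). Point: centre of its top bar, 66 mm up; x to the hook end, z up. In mm: bar x -50..50, 14 wide, z -6..6 (grip here). Front plate 60 wide, x -54..-50; back plate 50 wide, x 50..54; both z -66..12, weighted at the foot (blocks 8 thick, 16 high inside). Neck x 54..67, z 8..12, 50 wide. Hung: point 54-59 in front of the rail, 8 below the mouth.
- hanger3_lip (a point): Top edge, mid-width, of that hanger's upturned lip (x 63..67, z 8..36 mm from the bar point, 50 mm wide). Hung: the lip is behind the upper slat, its top about 28 mm above the mouth's lower edge, neck resting on the lower slat, back plate leaning on it.
- jar1_mid (a point): Paint sample jar with a yellow cap, round, 42 mm diameter, 56 mm high, 0.12 kg, standing; the point is its centre, half-way up (28 mm).
- jar2_mid (a point): Paint sample jar with a blue cap, round, 42 mm diameter, 56 mm high, 0.12 kg, standing; the point is its centre, half-way up (28 mm).
- well1 (a point): Floor centre of the left (+y) well of the grey jar box; axes: x away from the box's front (to the hinges), y along the box, z up. The floor is 6 mm above the bench; the well is 68 mm (x) by 91 mm (y) inside and 66 mm deep; walls 6 mm; the box's top is 72 mm above the bench.
- cover1 (a joint): Red cover of the left (+y) well, rad: 0 open, leaning back 7 deg past upright; grows as it is pressed shut; 1.7 flat shut. An over-centre spring resists with up to 0.55 N m until about 1.25, then snaps it over and holds it shut; let go earlier it springs open again. Push it over from behind, then press down.
- cover1_hinge (a point): Hinge axis of that cover (along the box's y), mid-width, at the well's far side. The cover is 84 mm long from here plus a thin 10 mm edge strip, 92 mm wide, 5 mm thick; shut, its underside is level with this point. The axes turn with the cover. Behind the box a spring housing, 30 mm wide and 70 mm high, stands out 32 mm.
- well2 (a point): Floor centre of the right (-y) well of the grey jar box; axes: x away from the box's front (to the hinges), y along the box, z up. The floor is 6 mm above the bench; the well is 68 mm (x) by 91 mm (y) inside and 66 mm deep; walls 6 mm; the box's top is 72 mm above the bench.
- cover2 (a joint): Red cover of the right (-y) well, rad: 0 open, leaning back 7 deg past upright; grows as it is pressed shut; 1.7 flat shut. An over-centre spring resists with up to 0.55 N m until about 1.25, then snaps it over and holds it shut; let go earlier it springs open again. Push it over from behind, then press down.
- cover2_hinge (a point): Hinge axis of that cover (along the box's y), mid-width, at the well's far side. The cover is 84 mm long from here plus a thin 10 mm edge strip, 92 mm wide, 5 mm thick; shut, its underside is level with this point. The axes turn with the cover. Behind the box a spring housing, 30 mm wide and 70 mm high, stands out 32 mm.
- pliers1: Locking pliers nearest the rail and the jar box, steel, 200 mm, lying; not part of the job. Origin under its centre.
- tape: Roll of masking tape, 100 mm diameter, 24 mm high; not part of the job. Origin under its centre.
- can: Spray can, 66 mm diameter, 170 mm high; not part of the job. Origin under its centre.
- sander: Yellow sanding block, 110 x 65 x 35 mm; not part of the job. Origin under its centre.
Things that resemble listed ones, but are neither listed nor needed, are in the scene too. What is shaped like the part that bears jar1_mid but brown is not meant.

How it is judged:
At the end, for the whole second after the job is handed in: Every hanger present is hung: lip top 4-18 mm behind the rail face and 3.5 mm or more above the upper slat's lower edge, level within 0.17 rad, square within 0.2 rad; one jar upright in each well (20 mm in x, 30 mm in y of its centre, 0.15 rad); both covers beyond 1.64 rad (x of hanger1_lip in the frame of groove between 0.004 and 0.018 m and z of hanger1_lip in the frame of groove between 0.0235 and 0.04 m and y of hanger1_lip in the frame of groove between -0.165 and 0.165 m and x of hanger1_bar in the frame of groove between -0.068 and -0.05 m and angle between each of hanger1_bar, hanger2_bar, hanger3_bar's own z axis and vertical below 0.17 rad and angle between the x axis of each of hanger1_bar, hanger2_bar, hanger3_bar and the x axis of groove, either way round below 0.2 rad and x of hanger2_lip in the frame of groove between 0.004 and 0.018 m and z of hanger2_lip in the frame of groove between 0.0235 and 0.04 m and y of hanger2_lip in the frame of groove between -0.165 and 0.165 m and x of hanger2_bar in the frame of groove between -0.068 and -0.05 m and x of hanger3_lip in the frame of groove between 0.004 and 0.018 m and z of hanger3_lip in the frame of groove between 0.0235 and 0.04 m and y of hanger3_lip in the frame of groove between -0.165 and 0.165 m and x of hanger3_bar in the frame of groove between -0.068 and -0.05 m and (((x of jar1_mid in the frame of well1 between -0.02 and 0.02 m and y of jar1_mid in the frame of well1 between -0.03 and 0.03 m and z of jar1_mid in the frame of well1 between 0.02 and 0.036 m and angle between jar1_mid's own z axis and vertical below 0.15 rad) and (x of jar2_mid in the frame of well2 between -0.02 and 0.02 m and y of jar2_mid in the frame of well2 between -0.03 and 0.03 m and z of jar2_mid in the frame of well2 between 0.02 and 0.036 m and angle between jar2_mid's own z axis and vertical below 0.15 rad)) or ((x of jar1_mid in the frame of well2 between -0.02 and 0.02 m and y of jar1_mid in the frame of well2 between -0.03 and 0.03 m and z of jar1_mid in the frame of well2 between 0.02 and 0.036 m and angle between jar1_mid's own z axis and vertical below 0.15 rad) and (x of jar2_mid in the frame of well1 between -0.02 and 0.02 m and y of jar2_mid in the frame of well1 between -0.03 and 0.03 m and z of jar2_mid in the frame of well1 between 0.02 and 0.036 m and angle between jar2_mid's own z axis and vertical below 0.15 rad))) and value of joint each of cover1, cover2 above 1.64 rad); the robot touches nothing.
It fails at once if one of the things that are not part of the job (pliers, tape, can, sanding block) is moved more than 50 mm (distance of any of pliers1, tape, can, sander from where it was at the start of the episode above 0.05 m).
Of hanger1, hanger2, hanger3 only 2 to 3 are there at a start; the rules pass over those that are not, and their reading is None.
At some moment in a run one of hanger1, hanger2, hanger3 may be knocked a few centimetres aside while the robot is not near it.
It also fails if it takes over 210 s, if anything falls off the work surface, if the arm or the gripper's body presses on something with over 40 N, if the wrist force passes 120 N, or if a joint passes its speed limit or range.

## Robot

A 6-joint arm with a two-finger parallel gripper is mounted at the origin on the work surface. World frame = base frame: x ahead of the robot, y to its left, z up, the work surface at z = 0. Lengths are in m, angles in rad, forces in N, time in s.
With the tool pointing down it reaches from about 0.425 to 0.95 m from the base axis. Payload 3.5 kg.
Tool frame: the origin (TCP) lies on the mounting face of the last link; the fingertips stand 173 mm ahead of it and the grasp point (between the pads) lies 155 mm ahead of it; z points along the fingers, x is the direction in which the jaws open and shut, and the axes are right-handed (so a half turn about z gives the same grasp; the last joint's range is limited). The gripper opens to 85 mm and grips with 20 to 120 N. Pads are 22 mm wide; open, the fingers measure 114 mm over their backs; the gripper's body (76 mm by 85 mm) begins 54 mm behind the grasp point. The pads swing forward as they close: fully open they stand 13 mm farther back than shut.
Start: joints at [1.144, 0.286, 1.577, -0, 1.279, -0.15], TCP at [0.184, 0.649, 0.405] pointing down, gripper open.
Joint ranges: [-2.77, 2.77], [-0.9, 2.22], [0.21, 2.48], [-1.53, 4.67], [0.24, 2.81], [-2.84, 2.84]. Speed limits (rad/s): [2.79, 2.79, 3.14, 3.14, 3.14, 3.14].

## Interface

Orientations are given as a unit quaternion [x, y, z, w].
In Python, from plant import get_state, read_camera, sign_off gives the robot as it stands.
- The arm moves only by the shell command python3 -m jog 'ROWS' [FORCE]. ROWS is JSON, a list of rows, each an object of numbers: "grip": the closure, from 0 (fully open) to 1 (shut); "x", "y", "z": the shift along the tool's x, y, z in mm; "rx", "ry", "rz": the turn, a rotation vector about the tool's x, y, z in degrees. A call has 1 to 8 rows; each row shifts and turns the commanded pose from where the row before left it, along the tool's axes as they then stand; what a row does not reach is not made up. A row lasts 1/12 s, in which the tool goes at most 41.7 mm and 7.16 degrees, less where a joint would pass 70% of its speed; a pose out of reach is approached as far as the arm can. A call with a gripper value outside its range is refused whole. The fingers move at their own pace and stop on an object; FORCE is the grip in N (left out, the last holds). Time passes only in rows, so rows that do not move let the fingers close. It gives the time, the measured TCP pose, the force and the opening at its end, in the units of the state.
- get_state(): the state, without advancing time (a new reading comes with each control period).
- read_camera(name): name is "side" or "top" or "wrist"; returns a dict with "frame" (420x560x3 uint8, red, green, blue), "intrinsics" (3x3 intrinsics, pixels), "k1" (the pictures are not rectified: a ray, as slopes to the right and down, at radius r is drawn at 1 + k1 r^2 times it, then the intrinsics apply), "R" (3x3) and "t" (3): a world point X has camera coordinates R X + t. Camera axes: x right, y down, z forward; pixel columns grow to the right and rows downward; lengths in m; the calibration is good to about 2 mm. A picture is of the moment at which its call begins. There is no depth.
- sign_off(): hands the job in, once; it reports no verdict.
The state is a dict: "time": time; "qpos": joint angles; "dq": joint speeds; "joint_efforts": joint torques, N m; "eef_pos": TCP position; "tcp_rot": TCP orientation; "contact_force": force on the tool from outside, world axes, zero at the start; "wrist_torque": the same for the moment, N m; "opening": opening from 0.0 (shut) to 1.0 (fully open).
Only numpy, scipy, OpenCV 4.12 (cv2) and the standard library are available. Lean on these libraries where they do the work, as an engineer would, in place of code of your own. Each camera call takes 0.05 s, during which the arm holds its last target.

## Working session

There is one attempt and no reset: what is moved stays moved. The work goes in short steps, Python scripts to look and compute and a shell command to move; the robot and the scene stay as the last step left them, time stands still between calls to the robot, and variables do not carry over. Pictures are saved under pics/ and viewed, and the job is handed in when it is done.

```bash
mkdir -p pics; ls; cat > h.py <<'E'
import numpy as np, cv2
from scipy.spatial.transform import Rotation as Rot
from plant import get_state, read_camera
def shot(name,fn=None):
    c=read_camera(name)
    if fn: cv2.imwrite('pics/'+fn,c['frame'][:,:,::-1])
    return c
def und(c,uv):
    K=np.array(c['intrinsics']);k=c['k1']
    d=np.linalg.inv(K)@np.array([uv[0],uv[1],1.0]); s=d[:2]; p=s.copy()
    for _ in range(30): p=s/(1+k*(p@p))
    return np.array([p[0],p[1],1.0])
def ray(c,uv):
    R=np.array(c['R']);t=np.array(c['t'])
    return -R.T@t, R.T@und(c,uv)
def onz(c,uv,z):
    o,d=ray(c,uv); return o+d*(z-o[2])/d[2]
def proj(c,X):
    K=np.array(c['intrinsics']);p=np.array(c['R'])@np.array(X)+np.array(c['t']);s=p[:2]/p[2]
    s=s*(1+c['k1']*(s@s)); return (K@np.array([s[0],s[1],1]))[:2]
def tri(obs):
    A=np.zeros((3,3));b=np.zeros(3)
    for c,uv in obs:
        o,d=ray(c,uv);d=d/np.linalg.norm(d);M=np.eye(3)-np.outer(d,d);A+=M;b+=M@o
    X=np.linalg.solve(A,b)
    return X,[np.round(proj(c,X)-uv,1) for c,uv in obs]
E
python3 - <<'E'
from h import *
for n in ['top','side','wrist']:
    c=shot(n,n+'0.png'); o=-np.array(c['R']).T@np.array(c['t']); print(n,o,c['R'][2],np.array(c['intrinsics'])[0,0],c['k1'])
print(get_state())
E
```

```text
pics
top [ 0.43265882 -0.04564988  1.42784145] [ 0.06018367 -0.01065087 -0.99813049] 422.2338684961984 -0.11160737974636731
side [-0.36678934  0.77422541  0.89573795] [ 0.6179979  -0.57313497 -0.53814023] 409.6972038702437 -0.019356664253937672
wrist [0.10387333 0.67203985 0.37368544] [ 0.3136796  -0.08945568 -0.94530566] 346.1865782918513 -0.03161559388577326
{'time': 0.15, 'qpos': array([ 1.14400679e+00,  2.86977332e-01,  1.57783956e+00,  4.23299119e-06,
        1.27862944e+00, -1.50043118e-01]), 'dq': array([ 7.92962786e-04, -4.82943669e-03, -4.87714370e-03, -9.07864445e-04,
        2.57087288e-03, -8.20658437e-05]), 'joint_efforts': array([ 8.92838307e-04, -4.06603432e+01, -2.93144041e+01, -1.17041968e-04,
        3.88286382e-03,  4.86093832e-07]), 'eef_pos': array([0.18434426, 0.64913269, 0.40365517]), 'tcp_rot': array([ 7.97880757e-01,  6.02814597e-01, -8.15681394e-04,  4.40112340e-04]), 'contact_force': array([ 0.0709006 ,  0.11154206, -0.69137858]), 'wrist_torque': array([ 0.00861698, -0.00802601, -0.01449663]), 'opening': 0.9964796355397834}
```

View pics/top0.png

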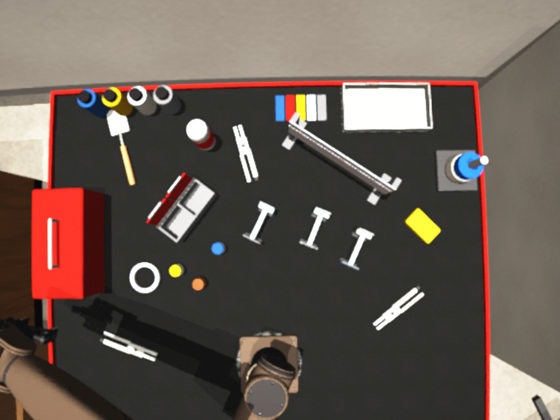

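View pics/side0.png

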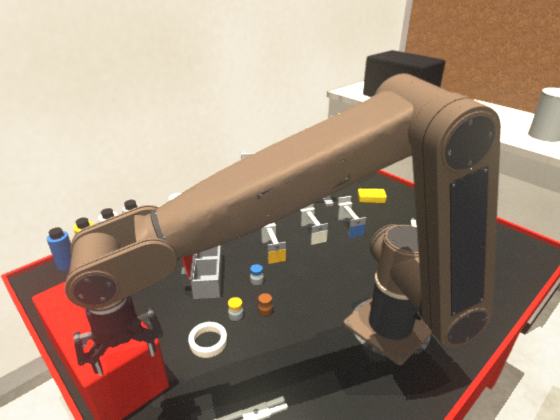

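View pics/wrist0.png

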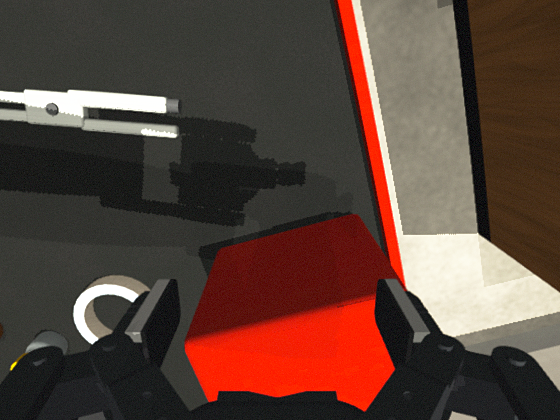

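```bash
python3 - <<'E'
from h import *
c=shot('top'); f=c['frame'][:,:,::-1]
cv2.imwrite('pics/top1.png',cv2.resize(f[95:285,230:420],(760,760)[:2],interpolation=cv2.INTER_CUBIC)[:600])
cv2.imwrite('pics/top2.png',cv2.resize(f[155:305,120:250],None,fx=4,fy=4,interpolation=cv2.INTER_CUBIC))
c=shot('side'); f=c['frame'][:,:,::-1]
cv2.imwrite('pics/side1.png',cv2.resize(f[150:350,160:400],None,fx=3,fy=3,interpolation=cv2.INTER_CUBIC))
E
```

```text
(no output)
```

View pics/top1.png

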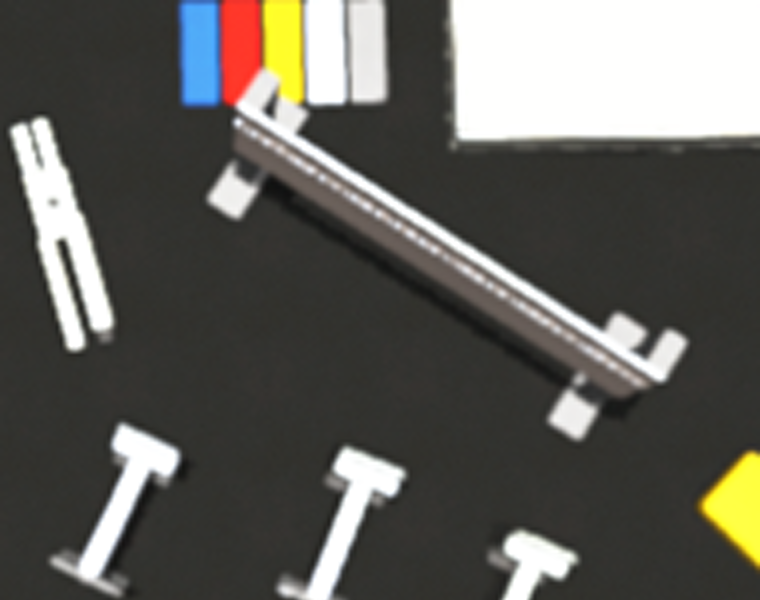

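View pics/top2.png

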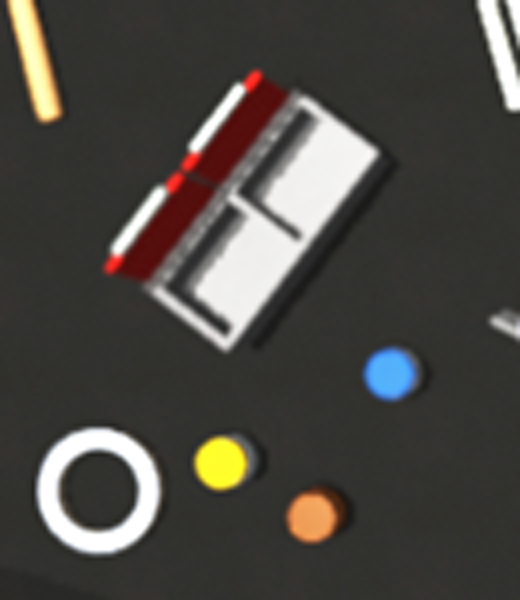

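View pics/side1.png

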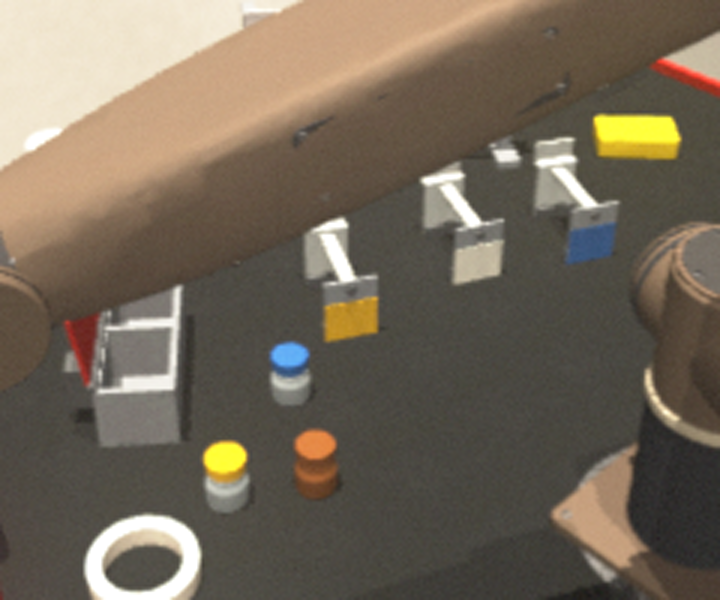

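```bash
cat > m1.py <<'E'
from h import *
c=shot('top'); f=c['frame']; hsv=cv2.cvtColor(f,cv2.COLOR_RGB2HSV)
def P(n,u,v,z): print(n,np.round(onz(c,(u,v),z)*1000).astype(int))
# jars caps
for n,lo,hi in [('yellow',(22,120,120),(35,255,255)),('blue',(95,120,120),(115,255,255)),('brown',(3,100,80),(18,255,255))]:
    m=cv2.inRange(hsv,lo,hi)
    k,l,s,ce=cv2.connectedComponentsWithStats(m)
    for i in range(1,k):
        if s[i,4]>40: print(n,s[i],ce[i]); P('  z56',*ce[i],.056)
# box
for n,(u,v) in dict(bl=(300,95),br=(383,152),fr=(228,350),fl=(145,288)).items(): P('box '+n,120+u/4-.5+.125*0,155+v/4,.072)
# hangers: bright white blobs
g=cv2.inRange(hsv,(0,0,150),(180,60,255))
k,l,s,ce=cv2.connectedComponentsWithStats(g)
for i in range(1,k):
    x,y,w,h,a=s[i]
    if a>60 and 235<ce[i][0]<390 and 190<ce[i][1]<280:
        print('blob',s[i],ce[i])
# rail: crop coords
for n,(u,v) in dict(frontL=(237,120),frontR=(648,378)).items(): P('rail top '+n,230+u/4,95+v/4,.246)
for n,(u,v) in dict(can=(198,129),).items(): P(n,u,v,.17)
P('base',268,395,0)
E
python3 m1.py
```

```text
yellow [101  87  21  21 189] [112.40740741  98.08994709]
  z56 [905 508  56]
yellow [296  94  10  27 232] [300.88362069 105.46982759]
  z56 [ 860 -128   56]
yellow [405 208  36  36 704] [422.58522727 225.50852273]
  z56 [ 452 -521   56]
yellow [169 264  13  14 138] [174.8115942  270.34782609]
  z56 [324 295  56]
blue [ 77  89  19  19 146] [87.34931507 99.7739726 ]
  z56 [903 597  56]
blue [275  95  10  27 267] [279.48314607 107.95131086]
  z56 [853 -57  56]
blue [457 152  27  27 464] [468.73060345 165.31465517]
  z56 [ 650 -691   56]
blue [211 242  13  13 134] [216.8880597  248.05223881]
  z56 [394 156  56]
brown [124 145  12  41  96] [129.28125    167.89583333]
  z56 [663 446  56]
brown [ 31 189   3  47  47] [ 31.06382979 212.        ]
  z56 [524 790  56]
brown [ 47 221   1  47  47] [ 47. 244.]
  z56 [415 731  56]
brown [ 31 238   3  61  61] [ 31.04918033 268.        ]
  z56 [335 790  56]
brown [191 277  14  14 145] [197.62068966 283.75172414]
  z56 [279 221  56]
brown [489 312   2 108 109] [489.39449541 365.39449541]
  z56 [ -23 -741   56]
brown [ 20 367  15  15  58] [ 27.36206897 374.44827586]
  z56 [-26 815  56]
brown [  0 391  36  29 242] [ 19.21900826 407.41322314]
  z56 [-143  853   56]
box bl [619 224  72]
box br [571 156  72]
box fr [414 284  72]
box fl [465 351  72]
blob [367 193  12  12  86] [372.6744186  198.31395349]
blob [243 201  32  42 354] [260.1779661  219.40112994]
blob [300 207  31  43 367] [316.19618529 225.44959128]
blob [342 228  32  41 356] [358.33426966 245.56741573]
rail top frontL [744 -82 246]
rail top frontR [ 553 -370  246]
can [758 193 170]
base [-108    2    0]
```

```bash
cat >> h.py <<'E'
def pose(): 
    s=get_state(); return np.array(s['eef_pos'])*1000, Rot.from_quat(s['tcp_rot']), s
def toolrot(yaw_jaw_deg, tilt_deg=0, tilt_dir_deg=0):
    """tool z down, jaw x at yaw; then tilted so that the wrist leans toward azimuth tilt_dir by tilt"""
    a=np.radians(yaw_jaw_deg); x=np.array([np.cos(a),np.sin(a),0]); z=np.array([0,0,-1.]); y=np.cross(z,x)
    R=Rot.from_matrix(np.stack([x,y,z],1))
    b=np.radians(tilt_dir_deg); ax=np.array([-np.sin(b),np.cos(b),0])
    return Rot.from_rotvec(ax*np.radians(tilt_deg))*R
def rel(p,R,G,T,d=155):
    """from pose (p,R): rotation vector deg in tool axes to T, then shift in the final tool frame taking grasp pt to G(mm)"""
    rv=(R.inv()*T).as_rotvec(degrees=True)
    tgt=np.array(G)-T.apply([0,0,d])
    sh0=R.inv().apply(tgt-p); sh1=T.inv().apply(tgt-p)
    print('rot',np.round(rv,1),'shift in old axes',np.round(sh0,1),'shift in new axes',np.round(sh1,1),'tcp',np.round(tgt))
E
python3 - <<'E'
from h import *
p,R,s=pose(); c=read_camera('wrist')
o=-np.array(c['R']).T@np.array(c['t'])*1000
print('cam in tool',R.inv().apply(o-p),'cam axes in tool\n',(R.inv().as_matrix()@np.array(c['R']).T).round(2))
print(R.as_matrix().round(2)); print(np.array(c['intrinsics']))
E
```

```text
cam in tool [  0.14601196 -83.64716101  29.81435099] cam axes in tool
 [[ 1.   -0.    0.  ]
 [ 0.    0.95  0.33]
 [-0.   -0.33  0.95]]
[[ 0.27  0.96 -0.  ]
 [ 0.96 -0.27 -0.  ]
 [-0.   -0.   -1.  ]]
[[346.18657829   0.         276.88994112]
 [  0.         346.18657829 210.63052894]
 [  0.           0.           1.        ]]
```

```bash
python3 -m jog '[{"rz":-6.6},{"rz":-6.6},{"rz":-6.6},{"rz":-6.6},{"rz":-6.6},{"rz":-6.6},{"rz":-6.6},{"rz":-6.6}]'
python3 -m jog '[{"rz":-6.6},{"rz":-6.6,"grip":0.25},{"x":-30,"y":-17,"z":3},{"x":-30,"y":-17,"z":3},{"x":-30,"y":-17,"z":3},{"x":-30,"y":-17,"z":3},{"x":-30,"y":-17,"z":3},{"x":-30,"y":-17,"z":3}]'
python3 -m jog '[{"x":-30,"y":-17,"z":3},{"x":-30,"y":-17,"z":3},{"x":-30,"y":-17,"z":3},{"x":-30,"y":-17,"z":3},{"x":-33,"y":-15,"z":10},{}]'
cat > snap.py <<'E'
import sys
from h import *
n,fn=sys.argv[1:3]; c=shot(n,fn); p,R,s=pose(); print(s['time'],p.round(),R.as_matrix().round(3).tolist())
E
python3 snap.py wrist w1.png
```

```text
0.4 [184. 649. 405.] [[0.273, 0.962, -0.0], [0.962, -0.273, -0.0], [-0.0, -0.0, -1.0]]$[0]: bad value
$[0]: bad value
$[0]: bad value
```

View pics/w1.png

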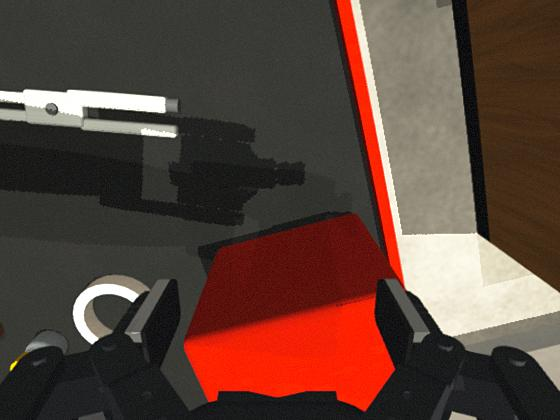

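```bash
python3 -m jog '[{"grip":0.25,"rz":-6.6}]'; python3 -m jog --help | head -20
python3 -m jog '[{"grip":0.25,"x":0,"y":0,"z":0,"rx":0,"ry":0,"rz":-6.6}]'
```

```text
time: 0.48
eef_pos: [0.1844, 0.6493, 0.4047]
tcp_rot: [0.761, 0.648, -0.0, 0.0]
contact_force: [-0.4, -0.1, -0.7]
opening: 0.881$[0]: bad value
invalid input: not JSON, or not a number
```

```bash
python3 -m jog '[{"grip":0.25,"z":3,"rz":-6.6}]'; echo; python3 -m jog '[{"grip":0.25,"rx":0,"rz":-6.6}]'; echo;python3 -m jog '[{"grip":0.25}]'; echo; python3 -m jog '[{"rz":-6.6}]'
```

```text
$[0]: bad value
$[0]: bad value
$[0]: bad value
$[0]: bad value
```

```bash
python3 -m jog '[{"grip":0.25,"x":0,"y":0,"z":0,"rx":0,"ry":0,"rz":-6.6},{"grip":0.25,"x":0,"y":0,"z":0,"rx":0,"ry":0,"rz":-6.6},{"grip":0.25,"x":0,"y":0,"z":0,"rx":0,"ry":0,"rz":-6.6},{"grip":0.25,"x":0,"y":0,"z":0,"rx":0,"ry":0,"rz":-6.6},{"grip":0.25,"x":0,"y":0,"z":0,"rx":0,"ry":0,"rz":-6.6},{"grip":0.25,"x":0,"y":0,"z":0,"rx":0,"ry":0,"rz":-6.6},{"grip":0.25,"x":0,"y":0,"z":0,"rx":0,"ry":0,"rz":-6.6},{"grip":0.25,"x":0,"y":0,"z":0,"rx":0,"ry":0,"rz":-6.6}]' 40; echo
python3 -m jog '[{"grip":0.25,"x":0,"y":0,"z":0,"rx":0,"ry":0,"rz":-6.6},{"grip":0.25,"x":-30,"y":-17,"z":3,"rx":0,"ry":0,"rz":0},{"grip":0.25,"x":-30,"y":-17,"z":3,"rx":0,"ry":0,"rz":0},{"grip":0.25,"x":-30,"y":-17,"z":3,"rx":0,"ry":0,"rz":0},{"grip":0.25,"x":-30,"y":-17,"z":3,"rx":0,"ry":0,"rz":0},{"grip":0.25,"x":-30,"y":-17,"z":3,"rx":0,"ry":0,"rz":0},{"grip":0.25,"x":-30,"y":-17,"z":3,"rx":0,"ry":0,"rz":0},{"grip":0.25,"x":-30,"y":-17,"z":3,"rx":0,"ry":0,"rz":0}]'; echo
python3 -m jog '[{"grip":0.25,"x":-30,"y":-17,"z":3,"rx":0,"ry":0,"rz":0},{"grip":0.25,"x":-30,"y":-17,"z":3,"rx":0,"ry":0,"rz":0},{"grip":0.25,"x":-30,"y":-17,"z":3,"rx":0,"ry":0,"rz":0},{"grip":0.25,"x":-30,"y":-15,"z":10,"rx":0,"ry":0,"rz":0},{"grip":0.25,"x":0,"y":0,"z":0,"rx":0,"ry":0,"rz":0}]'; echo
python3 snap.py wrist w1.png
```

```text
time: 1.15
eef_pos: [0.1844, 0.6493, 0.4047]
tcp_rot: [0.392, 0.92, -0.0, 0.0]
contact_force: [-0.7, -0.9, 1.0]
opening: 0.75

time: 1.82
eef_pos: [0.2695, 0.4218, 0.3838]
tcp_rot: [0.341, 0.94, 0.0, 0.0]
contact_force: [-0.1, 0.5, 0.2]
opening: 0.751

time: 2.23
eef_pos: [0.3202, 0.2921, 0.3632]
tcp_rot: [0.343, 0.939, -0.002, 0.0]
contact_force: [-0.6, 0.1, -1.7]
opening: 0.75

2.2833 [320. 294. 364.] [[-0.764, 0.645, -0.001], [0.645, 0.764, -0.001], [0.0, -0.001, -1.0]]
```

View pics/w1.png

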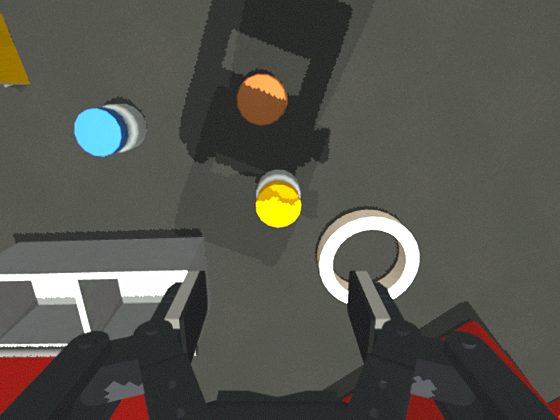

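```bash
cat > jar.py <<'E'
from h import *
c=shot('wrist'); hsv=cv2.cvtColor(c['frame'],cv2.COLOR_RGB2HSV)
p,R,s=pose(); out={}
for n,lo,hi in [('yellow',(22,150,60),(36,255,255)),('blue',(92,120,50),(115,255,255))]:
    m=cv2.inRange(hsv,lo,hi); m=cv2.morphologyEx(m,cv2.MORPH_CLOSE,np.ones((5,5)))
    cs=[x for x in cv2.findContours(m,cv2.RETR_EXTERNAL,cv2.CHAIN_APPROX_NONE)[0] if cv2.contourArea(x)>300]
    for x in cs:
        pts=np.array([onz(c,q,.056) for q in x.reshape(-1,2).astype(float)])[:,:2]*1000
        (cx,cy),r=cv2.minEnclosingCircle(pts.astype(np.float32)); print(n,cv2.boundingRect(x),np.round((cx,cy,r),1))
print(p.round(1))
E
python3 jar.py; python3 - <<'E'
from h import *
c=shot('wrist')
f=c['frame'][:,:,::-1]; cv2.imwrite('pics/w1c.png',cv2.resize(f[220:420,0:220],None,fx=3.5,fy=3,interpolation=cv2.INTER_CUBIC))
E
```

```text
yellow (254, 179, 45, 47) [324.2 296.6  20.5]
yellow (0, 16, 28, 66) [399.9  75.9  23.7]
blue (72, 106, 54, 49) [392.7 159.6  21.8]
[319.6 294.8 364.7]
```

View pics/w1c.png

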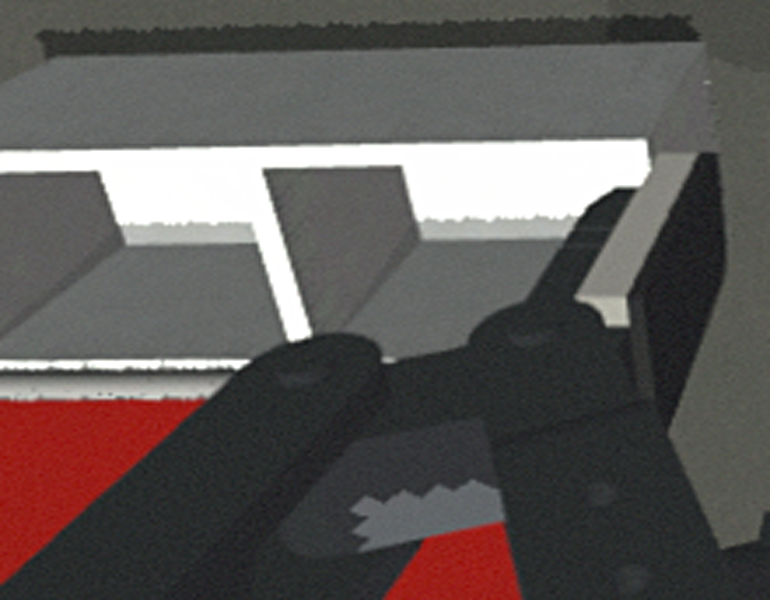

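```bash
python3 - <<'E'
from h import *
c=shot('wrist')
q={}
for n,(u,v) in dict(f0=(2,152),f1=(648,140),d_front=(264,168),d_back=(297,342),hb0=(0,362),hb1=(100,362)).items():
    q[n]=onz(c,(u/3.5,220+v/3),.072)*1000; print(n,q[n].round(1))
d=q['f1']-q['f0']; print('yaw y',np.degrees(np.arctan2(d[1],d[0])))
d=q['d_back']-q['d_front']; print('yaw x',np.degrees(np.arctan2(d[1],d[0])))
p,R,s=pose(); rel(p,R,(324.2,296.6,40),R)
rel(p,R,(324.2,296.6,40),toolrot(140.5))
E
```

```text
f0 [546.1 188.5  72. ]
f1 [417.4 289.9  72. ]
d_front [498.1 234.8  72. ]
d_back [540.4 279.7  72. ]
hb0 [611.5 232.3  72. ]
hb1 [589.3 250.1  72. ]
yaw y 141.75594347708824
yaw x 46.76733980414322
rot [0. 0. 0.] shift in old axes [ -3.6   3.2 170.3] shift in new axes [ -3.6   3.2 170.3] tcp [324. 296. 195.]
rot [ 0.1  0.  -0.4] shift in old axes [ -3.6   3.4 170.3] shift in new axes [ -3.6   3.5 170.2] tcp [324. 297. 195.]
```

```bash
python3 -m jog '[{"grip":0.25,"x":-3.6,"y":3.3,"z":20,"rx":0,"ry":0,"rz":-0.5},{"grip":0.25,"x":0,"y":0,"z":40,"rx":0,"ry":0,"rz":-0.5},{"grip":0.25,"x":0,"y":0,"z":40,"rx":0,"ry":0,"rz":0},{"grip":0.25,"x":0,"y":0,"z":40,"rx":0,"ry":0,"rz":0},{"grip":0.25,"x":0,"y":0,"z":30,"rx":0,"ry":0,"rz":0},{"grip":0.25,"x":0,"y":0,"z":0,"rx":0,"ry":0,"rz":0},{"grip":1,"x":0,"y":0,"z":0,"rx":0,"ry":0,"rz":0},{"grip":1,"x":0,"y":0,"z":0,"rx":0,"ry":0,"rz":0}]' 40; echo
python3 -m jog '[{"grip":1,"x":0,"y":0,"z":0,"rx":0,"ry":0,"rz":0},{"grip":1,"x":0,"y":0,"z":0,"rx":0,"ry":0,"rz":0},{"grip":1,"x":0,"y":0,"z":-40,"rx":0,"ry":0,"rz":0},{"grip":1,"x":0,"y":0,"z":-40,"rx":0,"ry":0,"rz":0},{"grip":1,"x":0,"y":0,"z":-40,"rx":0,"ry":0,"rz":0},{"grip":1,"x":0,"y":0,"z":0,"rx":0,"ry":0,"rz":0}]'; echo
python3 - <<'E'
from h import *
p,R,s=pose(); print(p.round(1))
w1=np.array([482,288]); a=np.radians(141.2); y=np.array([np.cos(a),np.sin(a)]);x=np.array([np.sin(a),-np.cos(a)]); print(x,y)
g=w1-6*x
rel(p,R,(*g,150),toolrot(141.2))
E
python3 snap.py wrist w2.png
```

```text
time: 3.1
eef_pos: [0.3248, 0.2973, 0.1966]
tcp_rot: [0.332, 0.943, 0.001, 0.001]
contact_force: [-0.8, 1.2, 0.6]
opening: 0.48

time: 3.6
eef_pos: [0.3265, 0.2976, 0.3251]
tcp_rot: [0.332, 0.943, 0.008, 0.007]
contact_force: [1.5, 0.9, -1.2]
opening: 0.442

[326.5 297.6 325.1]
[0.62660381 0.77933796] [-0.77933796  0.62660381]
rot [ 1.1  0.4 -0. ] shift in old axes [-127.    83.7   22.6] shift in new axes [-127.2   84.    20.1] tcp [478. 283. 305.]
3.65 [326. 297. 322.] [[-0.779, 0.627, 0.013], [0.627, 0.779, 0.007], [-0.006, 0.014, -1.0]]
```

View pics/w2.png

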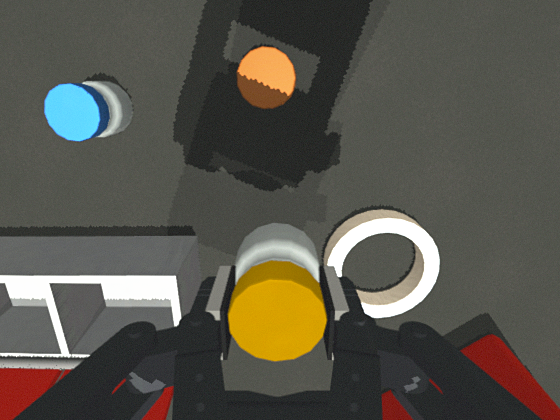

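```bash
python3 -m jog '[{"grip":1,"x":-32,"y":21,"z":1,"rx":0.5,"ry":0.2,"rz":0},{"grip":1,"x":-32,"y":21,"z":1,"rx":0.5,"ry":0.2,"rz":0},{"grip":1,"x":-32,"y":21,"z":1,"rx":0,"ry":0,"rz":0},{"grip":1,"x":-31,"y":21,"z":1,"rx":0,"ry":0,"rz":0},{"grip":1,"x":0,"y":0,"z":0,"rx":0,"ry":0,"rz":0},{"grip":1,"x":0,"y":0,"z":0,"rx":0,"ry":0,"rz":0}]'; echo
python3 snap.py side s2.png; python3 snap.py wrist w3.png;  python3 - <<'E'
from h import *
p,R,s=pose(); print(p.round(1))
w1=np.array([482,288]);x=np.array([.627,.779])
g=w1-6*x
rel(p,R,(*g,49),toolrot(141.2))
E
```

```text
time: 4.15
eef_pos: [0.4767, 0.281, 0.3079]
tcp_rot: [0.334, 0.943, -0.008, -0.007]
contact_force: [0.0, 0.3, -1.7]
opening: 0.441

4.2 [475. 281. 308.] [[-0.778, 0.628, -0.019], [0.628, 0.778, -0.01], [0.009, -0.02, -1.0]]
4.25 [475. 282. 308.] [[-0.778, 0.627, -0.019], [0.628, 0.778, -0.01], [0.009, -0.02, -1.0]]
[474.7 281.5 308.1]
rot [-1.1 -0.5 -0.1] shift in old axes [ -2.5   5.7 104. ] shift in new axes [ -1.7   3.7 104.1] tcp [478. 283. 204.]
```

View pics/w3.png

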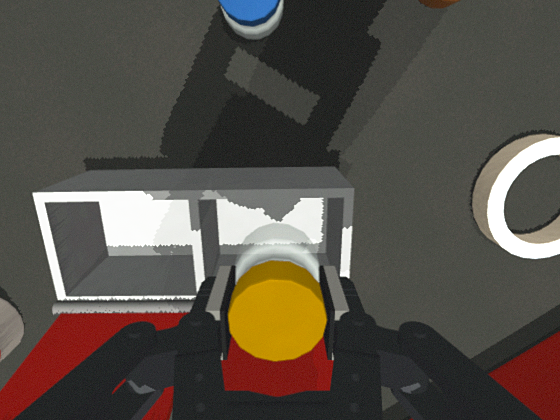

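View pics/s2.png

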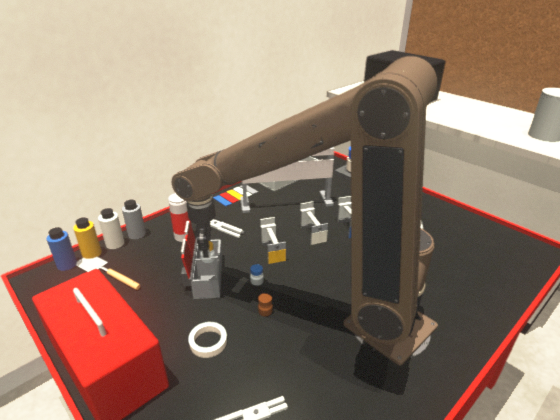

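```bash
python3 - <<'E'
from h import *
c=shot('wrist'); f=c['frame'][:,:,::-1]
cv2.imwrite('pics/w3c.png',cv2.resize(f[150:320,20:370],None,fx=2.2,fy=2.2,interpolation=cv2.INTER_CUBIC))
q={}
for n,(u,v) in dict(FL=(353,189),FR=(34,192),BR=(58,301),df=(196.5,199)).items():
    q[n]=onz(c,(u,v),.072)*1000; print(n,q[n].round(1))
d=q['FL']-q['FR'];L=np.linalg.norm(d);print(L,np.degrees(np.arctan2(d[1],d[0])))
y=d/L; x=np.array([y[1],-y[0],0]); m=(q['FL']+q['FR'])/2+40*x
print('well1',(m+48.5*y).round(1),'well2',(m-48.5*y).round(1))
E
```

```text
FL [417.2 288.4  72. ]
FR [573.3 164.   72. ]
BR [623.  224.9  72. ]
df [497. 232.  72.]
199.5918912877326 141.4518879562177
well1 [482.3 287.7  72. ] well2 [558.1 227.3  72. ]
```

View pics/w3c.png

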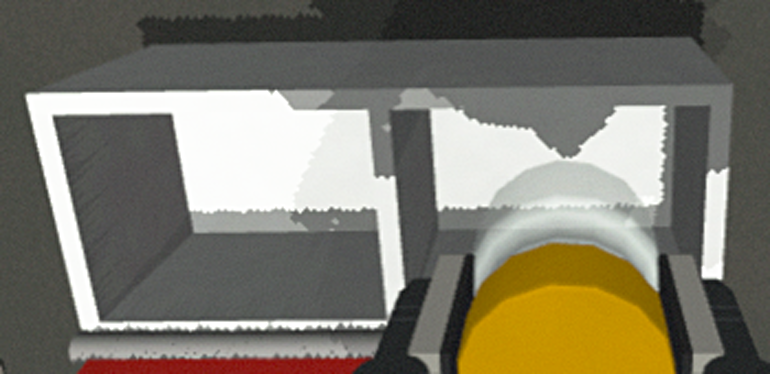

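```bash
python3 -m jog '[{"grip":1,"x":-2,"y":4,"z":0,"rx":-1.1,"ry":-0.5,"rz":0},{"grip":1,"x":0,"y":0,"z":30,"rx":0,"ry":0,"rz":0},{"grip":1,"x":0,"y":0,"z":30,"rx":0,"ry":0,"rz":0},{"grip":1,"x":0,"y":0,"z":25,"rx":0,"ry":0,"rz":0},{"grip":1,"x":0,"y":0,"z":16,"rx":0,"ry":0,"rz":0},{"grip":1,"x":0,"y":0,"z":2,"rx":0,"ry":0,"rz":0},{"grip":1,"x":0,"y":0,"z":0,"rx":0,"ry":0,"rz":0}]'; echo
python3 -m jog '[{"grip":0.42,"x":0,"y":0,"z":0,"rx":0,"ry":0,"rz":0},{"grip":0.42,"x":0,"y":0,"z":0,"rx":0,"ry":0,"rz":0},{"grip":0.42,"x":0,"y":0,"z":0,"rx":0,"ry":0,"rz":0}]'; echo
python3 -m jog '[{"grip":0.42,"x":0,"y":0,"z":-20,"rx":0,"ry":0,"rz":0},{"grip":0.42,"x":0,"y":0,"z":-35,"rx":0,"ry":0,"rz":0},{"grip":0.42,"x":0,"y":0,"z":-40,"rx":0,"ry":0,"rz":0},{"grip":0.42,"x":0,"y":0,"z":-30,"rx":0,"ry":0,"rz":0},{"grip":0.35,"x":0,"y":0,"z":0,"rx":0,"ry":0,"rz":0}]'; echo
python3 snap.py wrist w4.png; python3 - <<'E'
from h import *
p,R,s=pose(); print(p.round(1))
rel(p,R,(392.7,159.6,150),toolrot(141.4))
E
```

```text
time: 4.88
eef_pos: [0.4791, 0.2839, 0.2058]
tcp_rot: [0.332, 0.943, 0.0, 0.001]
contact_force: [0.6, 0.4, -1.1]
opening: 0.446

time: 5.13
eef_pos: [0.4806, 0.284, 0.2082]
tcp_rot: [0.333, 0.943, 0.002, 0.003]
contact_force: [0.7, -0.4, 0.5]
opening: 0.576

time: 5.55
eef_pos: [0.4817, 0.2845, 0.341]
tcp_rot: [0.333, 0.943, 0.006, 0.008]
contact_force: [0.7, 1.1, 1.3]
opening: 0.649

5.6 [481. 284. 338.] [[-0.779, 0.627, 0.014], [0.627, 0.779, 0.004], [-0.008, 0.012, -1.0]]
[480.9 284.1 337.5]
rot [ 0.7  0.5 -0.3] shift in old axes [  -9.2 -152.7   30.8] shift in new axes [  -8.7 -152.4   32.5] tcp [393. 160. 305.]
```

View pics/w4.png

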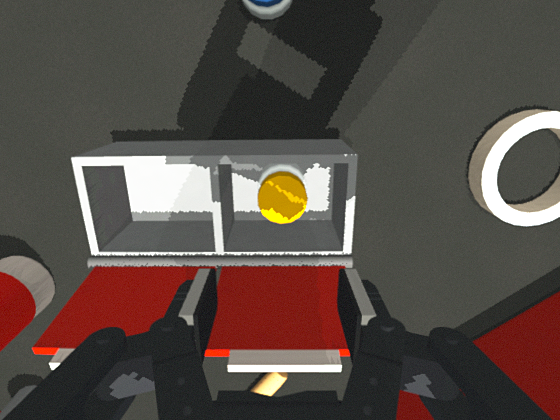

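```bash
python3 -m jog '[{"grip":0.25,"x":-2,"y":-38,"z":5,"rx":0.7,"ry":0.5,"rz":0},{"grip":0.25,"x":-2,"y":-38,"z":5,"rx":0,"ry":0,"rz":0},{"grip":0.25,"x":-2,"y":-38,"z":5,"rx":0,"ry":0,"rz":0},{"grip":0.25,"x":-2,"y":-38,"z":5,"rx":0,"ry":0,"rz":0},{"grip":0.25,"x":0,"y":0,"z":0,"rx":0,"ry":0,"rz":0},{"grip":0.25,"x":0,"y":0,"z":0,"rx":0,"ry":0,"rz":0}]'; echo
python3 jar.py;  python3 snap.py wrist w5.png; python3 - <<'E'
from h import *
p,R,s=pose(); print(p.round(1))
rel(p,R,(392.7,159.6,42),toolrot(141.4))
E
```

```text
time: 6.1
eef_pos: [0.3886, 0.159, 0.3107]
tcp_rot: [0.334, 0.943, -0.004, -0.006]
contact_force: [0.5, 0.5, -0.1]
opening: 0.749

yellow (262, 383, 44, 15) [477.  279.5  18.4]
yellow (432, 172, 39, 48) [280.6 222.7  17.8]
yellow (110, 76, 55, 93) [417.8  48.1  29.4]
blue (240, 196, 54, 56) [394.  156.4  20.9]
[389.9 159.7 311.9]
6.2 [391. 160. 313.] [[-0.778, 0.628, -0.011], [0.628, 0.778, -0.003], [0.006, -0.009, -1.0]]
[390.6 160.2 312.5]
rot [-0.5 -0.4 -0.3] shift in old axes [ -2.7   1.9 115.5] shift in new axes [ -2.    0.8 115.5] tcp [393. 160. 197.]
```

View pics/w5.png

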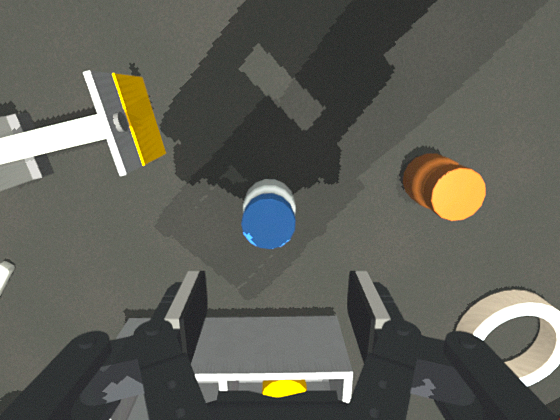

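```bash
python3 -m jog '[{"grip":0.25,"x":-5,"y":-1,"z":20,"rx":-0.5,"ry":-0.4,"rz":0},{"grip":0.25,"x":0,"y":0,"z":40,"rx":0,"ry":0,"rz":0},{"grip":0.25,"x":0,"y":0,"z":40,"rx":0,"ry":0,"rz":0},{"grip":0.25,"x":0,"y":0,"z":15,"rx":0,"ry":0,"rz":0},{"grip":0.25,"x":0,"y":0,"z":0,"rx":0,"ry":0,"rz":0},{"grip":1,"x":0,"y":0,"z":0,"rx":0,"ry":0,"rz":0},{"grip":1,"x":0,"y":0,"z":0,"rx":0,"ry":0,"rz":0},{"grip":1,"x":0,"y":0,"z":0,"rx":0,"ry":0,"rz":0}]' 40; echo
python3 -m jog '[{"grip":1,"x":0,"y":0,"z":0,"rx":0,"ry":0,"rz":0}]'; echo
python3 -m jog '[{"grip":1,"x":0,"y":0,"z":-40,"rx":0,"ry":0,"rz":0},{"grip":1,"x":0,"y":0,"z":-40,"rx":0,"ry":0,"rz":0},{"grip":1,"x":0,"y":0,"z":-40,"rx":0,"ry":0,"rz":0},{"grip":1,"x":0,"y":0,"z":0,"rx":0,"ry":0,"rz":0},{"grip":1,"x":0,"y":0,"z":0,"rx":0,"ry":0,"rz":0},{"grip":1,"x":0,"y":0,"z":0,"rx":0,"ry":0,"rz":0}]'; echo
python3 - <<'E'
from h import *
p,R,s=pose(); print(p.round(1))
w=np.array([558,227.3]);x=np.array([.627,.779])
g=w-6*x
rel(p,R,(*g,155),toolrot(141.4))
E
```

```text
time: 6.87
eef_pos: [0.3948, 0.1565, 0.1994]
tcp_rot: [0.332, 0.943, 0.0, 0.002]
contact_force: [0.7, -0.1, -1.3]
opening: 0.435

time: 6.95
eef_pos: [0.3944, 0.1564, 0.1991]
tcp_rot: [0.332, 0.943, 0.0, 0.002]
contact_force: [0.4, 1.5, 1.7]
opening: 0.44

time: 7.45
eef_pos: [0.393, 0.1562, 0.3176]
tcp_rot: [0.333, 0.943, -0.001, 0.0]
contact_force: [-0.8, -0.1, -1.0]
opening: 0.437

[393.  156.2 317.6]
rot [-0.   0.  -0.3] shift in old axes [-83.8 152.9   7.6] shift in new axes [-84.5 152.5   7.6] tcp [554. 223. 310.]
```

```bash
python3 -m jog '[{"grip":1,"x":-21,"y":34,"z":0,"rx":0,"ry":0,"rz":0},{"grip":1,"x":-21,"y":34,"z":0,"rx":0,"ry":0,"rz":0},{"grip":1,"x":-21,"y":34,"z":0,"rx":0,"ry":0,"rz":0},{"grip":1,"x":-21,"y":34,"z":0,"rx":0,"ry":0,"rz":0},{"grip":1,"x":0,"y":16.5,"z":0,"rx":0,"ry":0,"rz":0},{"grip":1,"x":0,"y":0,"z":0,"rx":0,"ry":0,"rz":0},{"grip":1,"x":0,"y":0,"z":0,"rx":0,"ry":0,"rz":0},{"grip":1,"x":0,"y":0,"z":0,"rx":0,"ry":0,"rz":0}]'; echo
python3 - <<'E'
from h import *
p,R,s=pose(); print(p.round(1))
w=np.array([558,227.3]);x=np.array([.627,.779])
g=w-6*x
rel(p,R,(*g,52),toolrot(141.4))
E
```

```text
time: 8.12
eef_pos: [0.5532, 0.2219, 0.3148]
tcp_rot: [0.333, 0.943, -0.002, -0.002]
contact_force: [-0.1, -0.3, -1.6]
opening: 0.436

[553.2 221.9 314.8]
rot [-0.3 -0.2 -0.2] shift in old axes [ -0.6   1.8 107.8] shift in new axes [ -0.3   1.2 107.8] tcp [554. 223. 207.]
```

```bash
python3 -m jog '[{"grip":1,"x":-0.5,"y":1.5,"z":30,"rx":0,"ry":0,"rz":0},{"grip":1,"x":0,"y":0,"z":30,"rx":0,"ry":0,"rz":0},{"grip":1,"x":0,"y":0,"z":25,"rx":0,"ry":0,"rz":0},{"grip":1,"x":0,"y":0,"z":17,"rx":0,"ry":0,"rz":0},{"grip":1,"x":0,"y":0,"z":5,"rx":0,"ry":0,"rz":0},{"grip":1,"x":0,"y":0,"z":0,"rx":0,"ry":0,"rz":0},{"grip":1,"x":0,"y":0,"z":0,"rx":0,"ry":0,"rz":0}]'; echo
python3 -m jog '[{"grip":0.42,"x":0,"y":0,"z":0,"rx":0,"ry":0,"rz":0},{"grip":0.42,"x":0,"y":0,"z":0,"rx":0,"ry":0,"rz":0},{"grip":0.42,"x":0,"y":0,"z":0,"rx":0,"ry":0,"rz":0}]'; echo
python3 -m jog '[{"grip":0.42,"x":0,"y":0,"z":-20,"rx":0,"ry":0,"rz":0},{"grip":0.42,"x":0,"y":0,"z":-35,"rx":0,"ry":0,"rz":0},{"grip":0.42,"x":0,"y":0,"z":-40,"rx":0,"ry":0,"rz":0},{"grip":0.42,"x":0,"y":0,"z":-35,"rx":0,"ry":0,"rz":0},{"grip":0.42,"x":0,"y":0,"z":-30,"rx":0,"ry":0,"rz":0},{"grip":1,"x":0,"y":0,"z":0,"rx":0,"ry":0,"rz":0},{"grip":1,"x":0,"y":0,"z":0,"rx":0,"ry":0,"rz":0},{"grip":1,"x":0,"y":0,"z":0,"rx":0,"ry":0,"rz":0}]'; echo
python3 snap.py wrist w6.png; python3 - <<'E'
from h import *
p,R,s=pose(); print(p.round(1))
h=np.array([581,256.]);x=np.array([.627,.779])
rel(p,R,(*(h+71*x),195),toolrot(141.4),173)
E
```

```text
time: 8.7
eef_pos: [0.5554, 0.2227, 0.2108]
tcp_rot: [0.333, 0.943, -0.001, -0.0]
contact_force: [0.1, 0.6, -1.7]
opening: 0.435

time: 8.95
eef_pos: [0.5563, 0.2231, 0.2119]
tcp_rot: [0.333, 0.943, 0.0, 0.001]
contact_force: [-0.2, 0.0, 0.7]
opening: 0.581

time: 9.62
eef_pos: [0.5555, 0.2231, 0.3699]
tcp_rot: [0.333, 0.943, -0.001, -0.0]
contact_force: [-0.0, -0.4, -0.8]
opening: 0.159

9.6667 [555. 223. 369.] [[-0.779, 0.627, -0.003], [0.627, 0.779, -0.002], [0.001, -0.004, -1.0]]
[555.3 223.1 368.7]
rot [-0.2 -0.1 -0.3] shift in old axes [  0.7 112.8   0.3] shift in new axes [  0.2 112.8   0.7] tcp [626. 311. 368.]
```

View pics/w6.png

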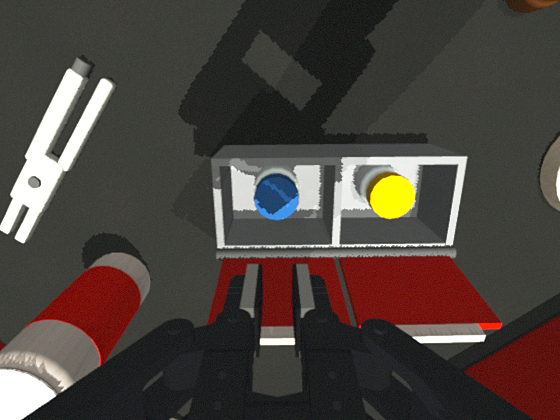

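```bash
python3 -m jog '[{"grip":1,"x":0,"y":38,"z":0,"rx":0,"ry":0,"rz":0},{"grip":1,"x":0,"y":38,"z":0,"rx":0,"ry":0,"rz":0},{"grip":1,"x":0,"y":37,"z":0,"rx":0,"ry":0,"rz":0},{"grip":1,"x":0,"y":0,"z":30,"rx":0,"ry":0,"rz":0},{"grip":1,"x":0,"y":0,"z":30,"rx":0,"ry":0,"rz":0},{"grip":1,"x":0,"y":0,"z":0,"rx":0,"ry":0,"rz":0},{"grip":1,"x":0,"y":0,"z":0,"rx":0,"ry":0,"rz":0}]'; echo
python3 -m jog '[{"grip":1,"x":0,"y":-20,"z":-4,"rx":0,"ry":0,"rz":0},{"grip":1,"x":0,"y":-12,"z":-3,"rx":0,"ry":0,"rz":0},{"grip":1,"x":0,"y":-12,"z":0,"rx":0,"ry":0,"rz":0},{"grip":1,"x":0,"y":-12,"z":0,"rx":0,"ry":0,"rz":0},{"grip":1,"x":0,"y":-12,"z":1,"rx":0,"ry":0,"rz":0},{"grip":1,"x":0,"y":-12,"z":2,"rx":0,"ry":0,"rz":0}]'; echo
python3 snap.py side s3.png; python3 snap.py wrist w7.png;  python3 - <<'E'
from h import *
p,R,s=pose(); print(p.round(1),s['contact_force'])
h=np.array([581,256.]);x=np.array([.627,.779]);t=p+R.apply([0,-11,173]); print('corner box x,z rel hinge',(t[:2]-h)@x,t[2]-74,(t[:2]-h)@[-.779,.627])
E
```

```text
time: 10.25
eef_pos: [0.6255, 0.3107, 0.3047]
tcp_rot: [0.333, 0.943, -0.004, -0.004]
contact_force: [-0.3, -0.3, 0.3]
opening: -0.0

time: 10.75
eef_pos: [0.5774, 0.2493, 0.3187]
tcp_rot: [0.333, 0.943, 0.004, 0.004]
contact_force: [2.4, 5.1, -0.9]
opening: 0.0

10.8 [576. 248. 318.] [[-0.778, 0.628, 0.006], [0.628, 0.778, 0.001], [-0.004, 0.005, -1.0]]
10.85 [577. 248. 318.] [[-0.778, 0.628, 0.006], [0.628, 0.778, 0.001], [-0.004, 0.004, -1.0]]
[576.9 248.4 317.6] [1.80428179 2.37922721 4.26089775]
corner box x,z rel hinge -18.71059849986919 70.57822789298615 -2.1699770388527853
```

View pics/s3.png

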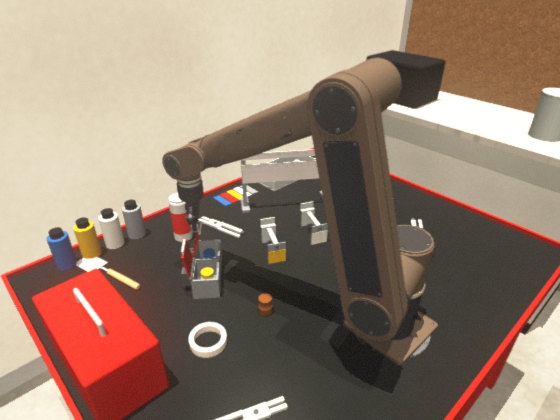

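View pics/w7.png

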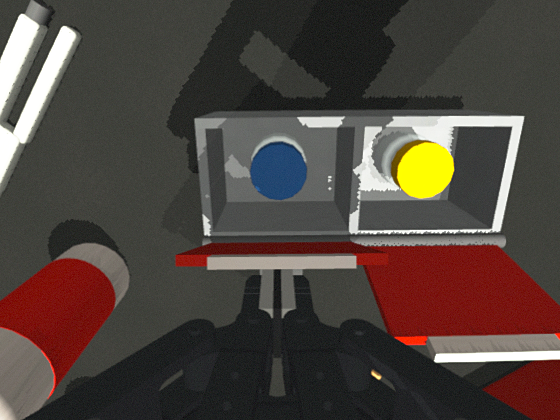

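```bash
python3 -m jog '[{"grip":1,"x":0,"y":-11,"z":6,"rx":0,"ry":0,"rz":0},{"grip":1,"x":0,"y":-10,"z":9,"rx":0,"ry":0,"rz":0},{"grip":1,"x":0,"y":-9,"z":8,"rx":0,"ry":0,"rz":0},{"grip":1,"x":0,"y":-8,"z":9,"rx":0,"ry":0,"rz":0},{"grip":1,"x":0,"y":-5,"z":8,"rx":0,"ry":0,"rz":0},{"grip":1,"x":0,"y":-3,"z":8,"rx":0,"ry":0,"rz":0},{"grip":1,"x":0,"y":-2,"z":8,"rx":0,"ry":0,"rz":0},{"grip":1,"x":0,"y":-2,"z":8,"rx":0,"ry":0,"rz":0}]'; echo
python3 -m jog '[{"grip":1,"x":0,"y":0,"z":4,"rx":0,"ry":0,"rz":0},{"grip":1,"x":0,"y":0,"z":3,"rx":0,"ry":0,"rz":0},{"grip":1,"x":0,"y":0,"z":0,"rx":0,"ry":0,"rz":0}]'; echo
python3 snap.py wrist w8.png;  python3 - <<'E'
from h import *
p,R,s=pose(); print(p.round(1),s['contact_force'])
h=np.array([581,256.]);x=np.array([.627,.779]);t=p+R.apply([0,-11,173]); print('corner box x,z rel hinge',(t[:2]-h)@x,t[2]-74,(t[:2]-h)@[-.779,.627])
E
```

```text
time: 11.52
eef_pos: [0.5452, 0.2098, 0.2502]
tcp_rot: [0.333, 0.943, -0.001, -0.001]
contact_force: [-16.4, -1.0, 51.4]
opening: -0.001

time: 11.77
eef_pos: [0.5461, 0.2103, 0.2505]
tcp_rot: [0.332, 0.943, -0.003, -0.003]
contact_force: [-20.0, -4.9, 39.8]
opening: -0.005

11.8167 [546. 210. 251.] [[-0.78, 0.626, -0.007], [0.626, 0.78, -0.003], [0.003, -0.007, -1.0]]
[546.  210.3 250.5] [-19.58295952  -6.10963588  39.11371198]
corner box x,z rel hinge -69.75212334251076 3.6031921207918742 -0.8560886909706616
```

View pics/w8.png

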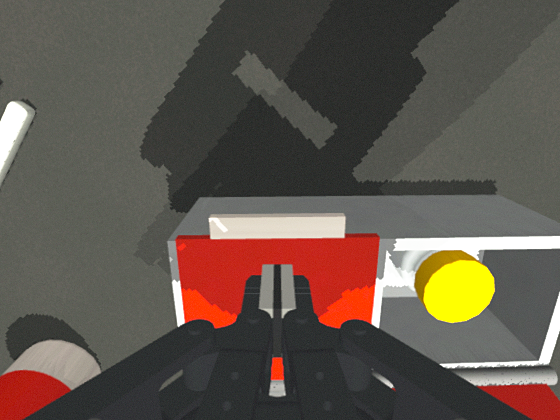

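```bash
python3 -m jog '[{"grip":1,"x":0,"y":0,"z":-20,"rx":0,"ry":0,"rz":0},{"grip":1,"x":0,"y":0,"z":-35,"rx":0,"ry":0,"rz":0},{"grip":1,"x":0,"y":0,"z":-38,"rx":0,"ry":0,"rz":0},{"grip":1,"x":0,"y":0,"z":-32,"rx":0,"ry":0,"rz":0},{"grip":1,"x":24,"y":32,"z":0,"rx":0,"ry":0,"rz":0},{"grip":1,"x":24,"y":32,"z":0,"rx":0,"ry":0,"rz":0},{"grip":1,"x":24,"y":32,"z":0,"rx":0,"ry":0,"rz":0},{"grip":1,"x":24,"y":32,"z":0,"rx":0,"ry":0,"rz":0}]'; echo
python3 -m jog '[{"grip":1,"x":0,"y":0,"z":0,"rx":0,"ry":0,"rz":0},{"grip":1,"x":0,"y":0,"z":0,"rx":0,"ry":0,"rz":0}]'; echo
python3 snap.py wrist w9.png;  python3 - <<'E'
from h import *
p,R,s=pose(); print(p.round(1),s['contact_force'])
h=np.array([482.3,287.7])+37*np.array([.627,.779]);x=np.array([.627,.779]);t=p+R.apply([0,-11,173]); print('corner box x,z rel hinge',(t[:2]-h)@x,t[2]-74,(t[:2]-h)@[-.779,.627])
print((R.inv()*toolrot(141.4)).as_rotvec(degrees=True))
E
```

```text
time: 12.48
eef_pos: [0.5507, 0.3714, 0.3673]
tcp_rot: [0.333, 0.943, -0.001, -0.0]
contact_force: [0.9, -0.5, 0.6]
opening: -0.0

time: 12.65
eef_pos: [0.5502, 0.3719, 0.3663]
tcp_rot: [0.331, 0.944, -0.001, -0.001]
contact_force: [0.3, -0.3, -0.1]
opening: -0.004

12.7 [550. 371. 366.] [[-0.78, 0.626, -0.003], [0.626, 0.78, -0.003], [0.001, -0.004, -1.0]]
[550.5 370.6 366.3] [-0.14751665  0.22736002 -0.32349013]
corner box x,z rel hinge 58.65076264328681 119.39137888791177 -1.0381040296630384
[-0.22098133 -0.02996051 -0.15427355]
```

View pics/w9.png

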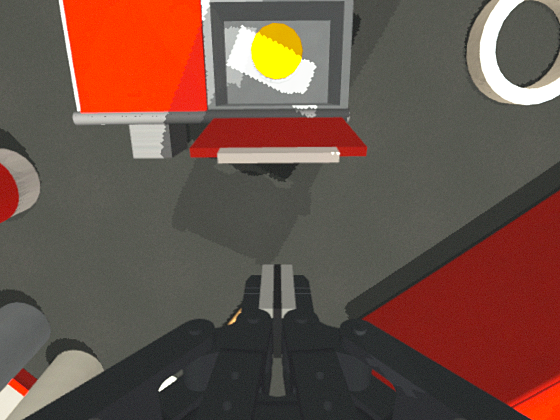

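```bash
python3 -m jog '[{"grip":1,"x":0,"y":0,"z":30,"rx":0,"ry":0,"rz":0},{"grip":1,"x":0,"y":0,"z":28,"rx":0,"ry":0,"rz":0},{"grip":1,"x":0,"y":0,"z":0,"rx":0,"ry":0,"rz":0},{"grip":1,"x":0,"y":-20,"z":-4,"rx":0,"ry":0,"rz":0},{"grip":1,"x":0,"y":-12,"z":-3,"rx":0,"ry":0,"rz":0},{"grip":1,"x":0,"y":-12,"z":0,"rx":0,"ry":0,"rz":0},{"grip":1,"x":0,"y":-12,"z":0,"rx":0,"ry":0,"rz":0},{"grip":1,"x":0,"y":-12,"z":1,"rx":0,"ry":0,"rz":0}]'; echo
python3 -m jog '[{"grip":1,"x":0,"y":-12,"z":2,"rx":0,"ry":0,"rz":0},{"grip":1,"x":0,"y":-11,"z":6,"rx":0,"ry":0,"rz":0},{"grip":1,"x":0,"y":-10,"z":9,"rx":0,"ry":0,"rz":0},{"grip":1,"x":0,"y":-9,"z":8,"rx":0,"ry":0,"rz":0},{"grip":1,"x":0,"y":-8,"z":9,"rx":0,"ry":0,"rz":0},{"grip":1,"x":0,"y":-5,"z":8,"rx":0,"ry":0,"rz":0},{"grip":1,"x":0,"y":-3,"z":8,"rx":0,"ry":0,"rz":0},{"grip":1,"x":0,"y":-2,"z":8,"rx":0,"ry":0,"rz":0}]'; echo
python3 -m jog '[{"grip":1,"x":0,"y":-2,"z":7,"rx":0,"ry":0,"rz":0},{"grip":1,"x":0,"y":0,"z":3,"rx":0,"ry":0,"rz":0},{"grip":1,"x":0,"y":0,"z":0,"rx":0,"ry":0,"rz":0}]'; echo
python3 - <<'E'
from h import *
p,R,s=pose(); print(p.round(1),s['contact_force'])
h=np.array([482.3,287.7])+37*np.array([.627,.779]);x=np.array([.627,.779]);t=p+R.apply([0,-11,173]); print('corner box x,z rel hinge',(t[:2]-h)@x,t[2]-74,(t[:2]-h)@[-.779,.627])
print((R.inv()*toolrot(141.4)).as_rotvec(degrees=True))
E
```

```text
time: 13.37
eef_pos: [0.5091, 0.3164, 0.3191]
tcp_rot: [0.334, 0.943, 0.003, 0.002]
contact_force: [4.0, 4.2, -0.9]
opening: 0.001

time: 14.03
eef_pos: [0.4697, 0.2694, 0.2565]
tcp_rot: [0.333, 0.943, -0.001, -0.001]
contact_force: [-1.4, 0.5, 0.3]
opening: -0.001

time: 14.28
eef_pos: [0.4695, 0.2688, 0.251]
tcp_rot: [0.332, 0.943, -0.002, -0.002]
contact_force: [-10.1, -4.2, 19.6]
opening: -0.001

[469.5 268.8 251. ] [-10.08956058  -4.1923335   19.57722106]
corner box x,z rel hinge -71.79297621838627 4.049345619532886 -1.5726824881980914
[-0.34026608 -0.11552802 -0.21205215]
```

```bash
python3 -m jog '[{"grip":1,"x":0,"y":0,"z":-20,"rx":0,"ry":0,"rz":0},{"grip":1,"x":0,"y":0,"z":-35,"rx":0,"ry":0,"rz":0},{"grip":1,"x":0,"y":0,"z":-40,"rx":0,"ry":0,"rz":0},{"grip":1,"x":0,"y":0,"z":-40,"rx":0,"ry":0,"rz":0},{"grip":0.5,"x":0,"y":0,"z":-20,"rx":0,"ry":0,"rz":7},{"grip":0.5,"x":0,"y":0,"z":0,"rx":0,"ry":0,"rz":7},{"grip":0.5,"x":0,"y":0,"z":0,"rx":0,"ry":0,"rz":7},{"grip":0.5,"x":0,"y":0,"z":0,"rx":0,"ry":0,"rz":7}]'; echo
python3 -m jog '[{"grip":0.5,"x":0,"y":0,"z":0,"rx":0,"ry":0,"rz":7},{"grip":0.5,"x":0,"y":0,"z":0,"rx":0,"ry":0,"rz":7},{"grip":0.5,"x":0,"y":0,"z":0,"rx":0,"ry":0,"rz":7},{"grip":0.5,"x":0,"y":0,"z":0,"rx":0,"ry":0,"rz":7},{"grip":0.5,"x":0,"y":0,"z":0,"rx":0,"ry":0,"rz":7},{"grip":0.5,"x":0,"y":0,"z":0,"rx":0,"ry":0,"rz":7},{"grip":0.5,"x":0,"y":0,"z":0,"rx":0,"ry":0,"rz":7},{"grip":0.5,"x":0,"y":0,"z":0,"rx":0,"ry":0,"rz":7}]'; echo
python3 -m jog '[{"grip":0.5,"x":-34,"y":20,"z":0,"rx":0,"ry":0,"rz":0.8},{"grip":0.5,"x":-34,"y":20,"z":0,"rx":0,"ry":0,"rz":0},{"grip":0.5,"x":-34,"y":20,"z":0,"rx":0,"ry":0,"rz":0},{"grip":0.5,"x":-34,"y":20,"z":0,"rx":0,"ry":0,"rz":0},{"grip":0.5,"x":-34,"y":20,"z":0,"rx":0,"ry":0,"rz":0},{"grip":0.5,"x":-34,"y":20,"z":0,"rx":0,"ry":0,"rz":0},{"grip":0.5,"x":-34,"y":20,"z":0,"rx":0,"ry":0,"rz":0},{"grip":0.5,"x":-34,"y":20,"z":0,"rx":0,"ry":0,"rz":0}]'; echo
python3 -m jog '[{"grip":0.5,"x":0,"y":0,"z":0,"rx":0,"ry":0,"rz":0},{"grip":0.5,"x":0,"y":0,"z":0,"rx":0,"ry":0,"rz":0}]'; echo
python3 snap.py wrist w10.png; python3 snap.py side s10.png
```

```text
time: 14.95
eef_pos: [0.4693, 0.2689, 0.4032]
tcp_rot: [0.553, 0.833, -0.001, 0.0]
contact_force: [-0.2, 0.5, -0.0]
opening: 0.499

time: 15.62
eef_pos: [0.4693, 0.2689, 0.4021]
tcp_rot: [0.88, 0.476, -0.001, 0.0]
contact_force: [0.2, -0.5, -0.6]
opening: 0.499

time: 16.28
eef_pos: [0.4518, -0.0481, 0.403]
tcp_rot: [0.881, 0.472, -0.001, 0.0]
contact_force: [1.4, -0.4, -0.4]
opening: 0.498

time: 16.45
eef_pos: [0.4522, -0.0482, 0.403]
tcp_rot: [0.883, 0.47, -0.001, -0.0]
contact_force: [-0.6, 0.1, -0.8]
opening: 0.499

16.5 [452. -47. 403.] [[0.556, 0.831, -0.002], [0.831, -0.556, -0.0], [-0.001, -0.001, -1.0]]
16.55 [452. -46. 403.] [[0.554, 0.832, -0.002], [0.832, -0.554, -0.0], [-0.001, -0.001, -1.0]]
```

View pics/w10.png

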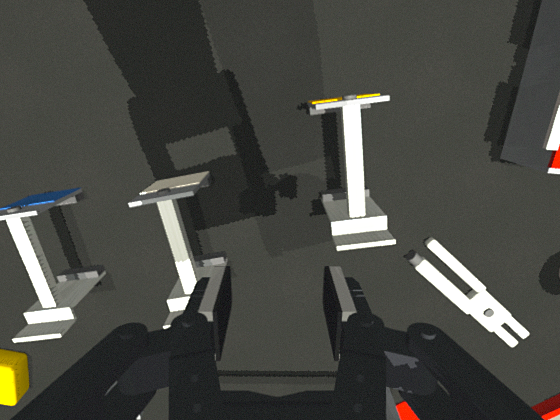

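View pics/s10.png

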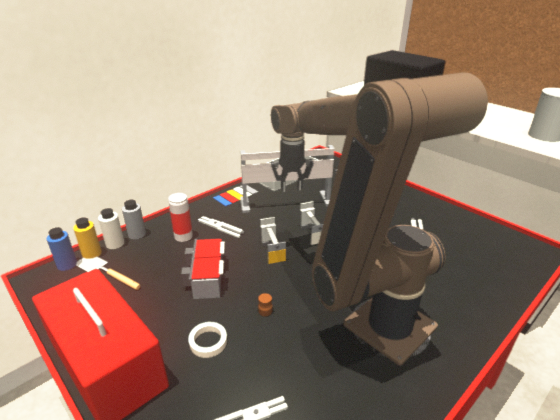

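```bash
python3 - <<'E'
from h import *
c=shot('wrist'); f=c['frame'][:,:,::-1]
cv2.imwrite('pics/w10y.png',cv2.resize(f[80:260,290:410],None,fx=3.3,fy=3.3,interpolation=cv2.INTER_CUBIC))
E
python3 -m jog '[{"grip":0.5,"x":0,"y":-5,"z":-10,"rx":-7,"ry":0,"rz":0},{"grip":0.5,"x":0,"y":-5,"z":-10,"rx":-7,"ry":0,"rz":0},{"grip":0.5,"x":0,"y":-5,"z":-10,"rx":-7,"ry":0,"rz":0},{"grip":0.5,"x":0,"y":-5,"z":-10,"rx":-7,"ry":0,"rz":0},{"grip":0.5,"x":0,"y":-5,"z":-10,"rx":-7,"ry":0,"rz":0},{"grip":0.5,"x":0,"y":0,"z":0,"rx":0,"ry":0,"rz":0},{"grip":0.5,"x":0,"y":0,"z":0,"rx":0,"ry":0,"rz":0}]'; echo
python3 snap.py wrist w11.png
```

```text
time: 17.18
eef_pos: [0.4222, -0.0249, 0.4454]
tcp_rot: [0.84, 0.452, 0.141, 0.264]
contact_force: [-0.7, -0.4, -0.5]
opening: 0.504

17.2333 [422. -25. 445.] [[0.552, 0.685, 0.475], [0.834, -0.453, -0.316], [-0.002, 0.571, -0.821]]
```

View pics/w10y.png

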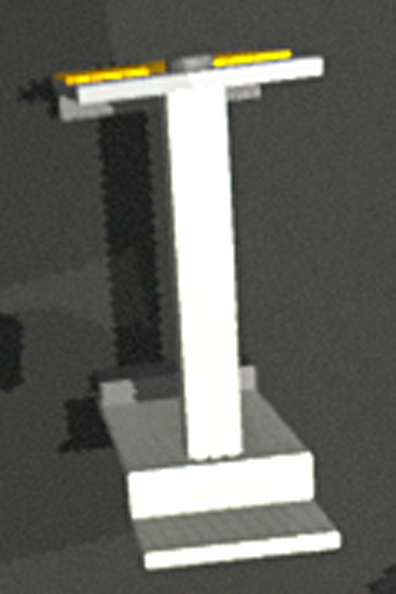

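View pics/w11.png

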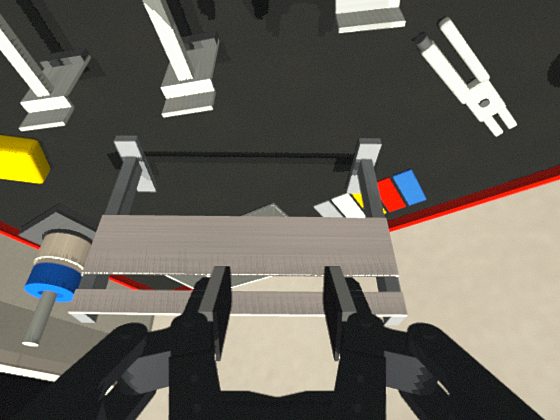

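```bash
cat > lib2.py <<'E'
from h import *
def crop(c,x0,x1,y0,y1,k,fn): cv2.imwrite('pics/'+fn,cv2.resize(c['frame'][y0:y1,x0:x1,::-1],None,fx=k,fy=k,interpolation=cv2.INTER_CUBIC))
E
python3 - <<'E'
from lib2 import *
c=shot('wrist'); crop(c,60,200,205,325,5,'w11L.png'); crop(c,300,420,205,325,5,'w11R.png')
for n,(u,v,z) in dict(Lbot=(102,215,.12),Ltop=(82,272,.2),Rbot=(388,217,.12),Rtop=(399,275,.2),uLbot=(78,290,.22),uLtop=(70,314,.246),uRbot=(402,293,.22),uRtop=(406,315,.246)).items():
    print(n,(onz(c,(u,v),z)*1000).round(1))
E
```

```text
Lbot [ 553.  -378.1  120. ]
Ltop [ 552.8 -376.5  200. ]
Rbot [757.8 -77.9 120. ]
Rtop [757.9 -80.4 200. ]
uLbot [ 556.2 -378.6  220. ]
uLtop [ 558.1 -382.   246. ]
uRbot [761.7 -82.4 220. ]
uRtop [758.5 -82.5 246. ]
```

View pics/w11L.png

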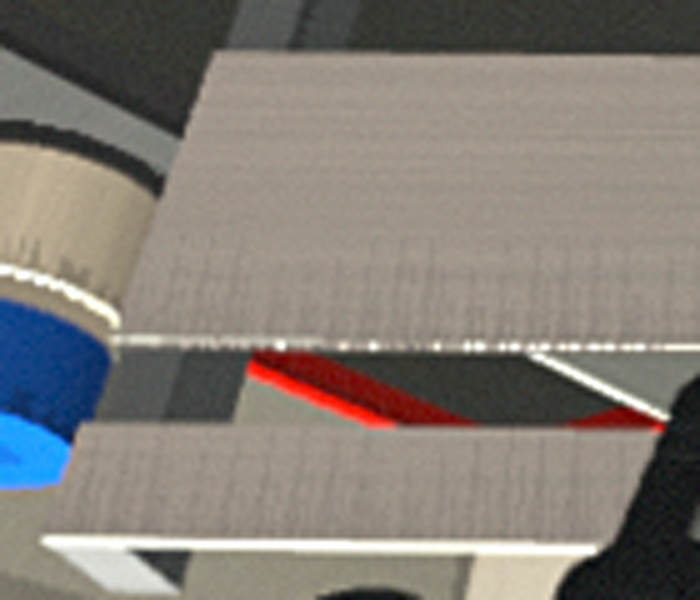

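View pics/w11R.png

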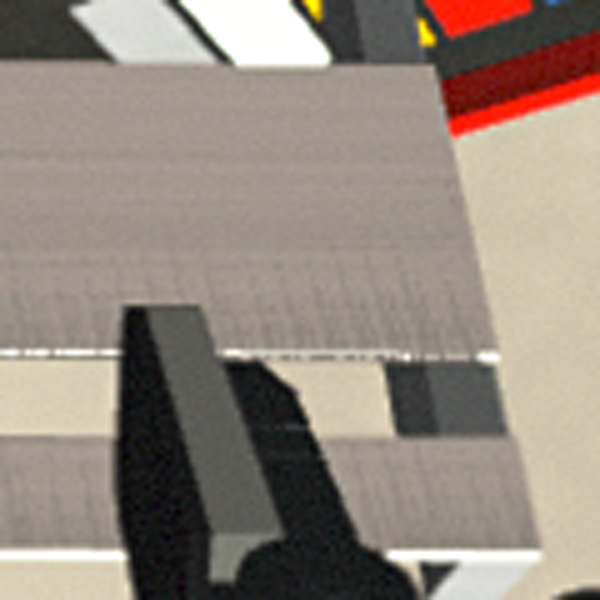

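```bash
python3 - <<'E'
from lib2 import *
c=shot('wrist')
q={}
for n,(u,v,z) in dict(Lbot=(103,215.6,.12),Ltop=(83.6,272.2,.2),uLbot=(75.6,289.6,.22),uLtop=(68.4,312.6,.246),Rbot=(387,218.2,.12),Rtop=(399.4,275.4,.2),uRbot=(403.4,292,.22),uRtop=(408.2,315,.246)).items():
    q[n]=onz(c,(u-.4,v-.4),z)*1000; print(n,q[n].round(1))
L=np.mean([q[k] for k in q if 'L' in k],0)[:2]; Rr=np.mean([q[k] for k in q if 'R' in k],0)[:2]
d=Rr-L; print('len',np.linalg.norm(d),'mid',(L+Rr)/2,'yaw y',np.degrees(np.arctan2(d[1],d[0])))
g=(q['Ltop']+q['Rtop'])/2; d=q['Rtop']-q['Ltop']; print('groove',g,np.degrees(np.arctan2(d[1],d[0])))
# side camera check
s=shot('side','s11.png'); crop(s,225,355,135,215,5.5,'s11c.png')
for y in (-180,180): 
    for z in (120,200,220,246):
        X=np.array([*( (L+Rr)/2+y*d[:2]/np.linalg.norm(d)),z])/1000; print(y,z,proj(s,X).round(1), ((proj(s,X)-[225,135])*5.5).round())
E
```

```text
Lbot [ 553.3 -378.1  120. ]
Ltop [ 552.8 -374.9  200. ]
uLbot [ 552.8 -379.1  220. ]
uLtop [ 553.4 -378.4  246. ]
Rbot [758.2 -80.6 120. ]
Rtop [757.2 -81.  200. ]
uRbot [757.7 -80.8 220. ]
uRtop [757.5 -81.1 246. ]
len 360.44228442285646 mid [ 655.36731414 -229.25246667] yaw y 55.418909703638974
groove [ 655.03667315 -227.97318922  200.        ] 55.181740257856546
-180 120 [331.7 177.2] [587. 232.]
-180 200 [333.2 159.1] [595. 133.]
-180 220 [333.6 154.4] [597. 107.]
-180 246 [334.1 148.2] [600.  73.]
180 120 [242.1 183.1] [ 94. 265.]
180 200 [241.1 164.7] [ 89. 163.]
180 220 [240.9 159.9] [ 87. 137.]
180 246 [240.6 153.6] [ 86. 102.]
```

View pics/s11c.png

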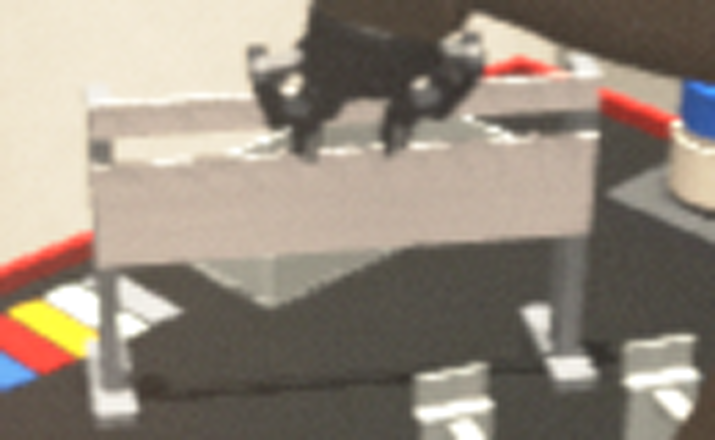

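```bash
cat > cs.py <<'E'
import numpy as np
hr=[(63,67,8,36),(54,67,8,12),(50,54,-66,12)]  # x0,x1,z0,z1
sl=[(0,4,-80,0),(0,4,20,46)]
def outline(r):
    x0,x1,z0,z1=r; xs=np.linspace(x0,x1,max(2,int(x1-x0)+1)); zs=np.linspace(z0,z1,int(z1-z0)+1)
    return np.concatenate([np.stack([xs,0*xs+z0],1),np.stack([xs,0*xs+z1],1),np.stack([0*zs+x0,zs],1),np.stack([0*zs+x1,zs],1)])
HP=np.concatenate([outline(r) for r in hr]); SP=np.concatenate([outline(r) for r in sl])
def sd(P,r):
    x0,x1,z0,z1=r; dx=np.maximum(x0-P[...,0],P[...,0]-x1); dz=np.maximum(z0-P[...,1],P[...,1]-z1)
    return np.where((dx>0)&(dz>0),np.hypot(dx,dz),np.maximum(dx,dz))
def clear(bx,bz,th):
    t=np.radians(th);c,s=np.cos(t),np.sin(t)
    P=np.stack([bx+HP[:,0]*c+HP[:,1]*s,bz-HP[:,0]*s+HP[:,1]*c],1)
    m=min(sd(P,r).min() for r in sl)
    q=SP-[bx,bz]; Q=np.stack([q[:,0]*c-q[:,1]*s,q[:,0]*s+q[:,1]*c],1)
    return min(m,min(sd(Q,r).min() for r in hr))
if __name__=='__main__':
    # DP over grid: widest path
    import heapq
    ths=np.arange(0,49,4); xs=np.arange(-90,-49,1.0); zs=np.arange(-8,50,1.0)
    C=np.array([[[clear(x,z,t) for z in zs] for x in xs] for t in ths])
    start=(int(np.argmin(abs(ths-44))),int(np.argmin(abs(xs+76))),int(np.argmin(abs(zs-24))))
    goal=(0,int(np.argmin(abs(xs+56.0))),int(np.argmin(abs(zs+6))))
    print('start clr',C[start],'goal',C[goal])
    dist={start:0};prev={};h=[(0,start)]
    while h:
        d,u=heapq.heappop(h)
        if u==goal:break
        if d>dist[u]: continue
        for a in(-1,0,1):
            for b in(-1,0,1):
                for e in(-1,0,1):
                    v=(u[0]+a,u[1]+b,u[2]+e)
                    if v==u or min(v)<0 or v[0]>=len(ths) or v[1]>=len(xs) or v[2]>=len(zs):continue
                    cl=C[v]
                    if cl<0.2: continue
                    nd=d+ (1/cl**2)*1+0.01*(abs(a)*3+abs(b)+abs(e))
                    if nd<dist.get(v,1e9): dist[v]=nd;prev[v]=u;heapq.heappush(h,(nd,v))
    p=[goal]
    while p[-1]!=start:p.append(prev[p[-1]])
    for u in p[::-1]: print(ths[u[0]],xs[u[1]],zs[u[2]],round(C[u],1))
E
python3 cs.py
```

```text
start clr 4.341625716753427 goal 2.0
44 -76.0 24.0 4.3
44 -77.0 25.0 5.8
44 -77.0 26.0 6.5
44 -77.0 27.0 7.1
44 -77.0 28.0 7.8
44 -77.0 29.0 8.5
44 -76.0 30.0 8.5
44 -75.0 31.0 8.3
44 -74.0 32.0 6.9
48 -73.0 33.0 6.4
48 -72.0 34.0 6.4
48 -71.0 35.0 6.5
48 -70.0 36.0 6.6
48 -69.0 36.0 5.9
48 -68.0 37.0 5.7
48 -67.0 37.0 5.3
48 -66.0 38.0 4.7
48 -65.0 38.0 4.7
48 -64.0 38.0 4.1
48 -63.0 38.0 3.4
44 -62.0 37.0 3.3
40 -61.0 36.0 2.9
36 -60.0 35.0 2.4
32 -59.0 34.0 2.2
32 -58.0 33.0 3.5
28 -57.0 32.0 3.5
28 -56.0 31.0 4.6
28 -56.0 30.0 5.3
28 -56.0 29.0 5.4
28 -56.0 28.0 4.6
24 -56.0 27.0 4.4
24 -56.0 26.0 5.3
24 -56.0 25.0 6.2
24 -56.0 24.0 5.5
24 -56.0 23.0 4.6
20 -56.0 22.0 5.3
20 -56.0 21.0 5.8
20 -57.0 20.0 5.7
20 -57.0 19.0 5.0
16 -57.0 18.0 4.9
16 -57.0 17.0 5.2
16 -57.0 16.0 5.2
16 -57.0 15.0 4.9
16 -57.0 14.0 4.6
12 -57.0 13.0 4.5
12 -57.0 12.0 4.2
12 -58.0 11.0 4.2
12 -58.0 10.0 4.4
12 -58.0 9.0 3.9
8 -58.0 8.0 3.3
8 -58.0 7.0 3.4
8 -58.0 6.0 3.6
8 -58.0 5.0 3.7
8 -58.0 4.0 3.3
4 -57.0 3.0 3.1
4 -57.0 2.0 3.0
4 -57.0 1.0 2.9
4 -57.0 0.0 2.9
4 -57.0 -1.0 2.7
0 -57.0 -2.0 2.0
0 -57.0 -3.0 2.0
0 -57.0 -4.0 2.0
0 -57.0 -5.0 2.0
0 -56.0 -6.0 2.0
```

```bash
python3 - <<'E'
from lib2 import *
c=shot('top')
f=onz(c,(251.2,238.2),.078)*1000; l=onz(c,(266.2,207),.09)*1000
print(f,l,np.degrees(np.arctan2(*(l-f)[1::-1])))
p,R,s=pose(); print(p,R.as_matrix().round(3).tolist())
m=(f+l)/2; yaw=-30
T=toolrot(60,25,150)
rel(p,R,(m[0],m[1],180),T)
E
```

```text
[423.50632961  42.34305031  78.        ] [521.45011552  -7.81644989  90.        ] -27.118138591071723
[422.82206231 -26.62908151 444.65973626] [[0.554, 0.684, 0.475], [0.832, -0.454, -0.318], [-0.002, 0.571, -0.821]]
rot [ 9.8  1.9 -3.1] shift in old axes [  60.1 -110.6   74.2] shift in new axes [ 62.8 -92.8  93.8] tcp [416.  50. 320.]
```

```bash
python3 - <<'E'
from lib2 import *
p,R,s=pose()
T=toolrot(62,12,152)
rel(p,R,(471,18,185),T)
E
```

```text
rot [22.8  2.4 -5.2] shift in old axes [ 60.9 -75.4  79. ] shift in new axes [ 62.  -32.9 103.5] tcp [443.  33. 337.]
```

```bash
python3 -m jog '[{"grip":0.5,"x":0,"y":0,"z":0,"rx":5.7,"ry":0.6,"rz":-1.3},{"grip":0.5,"x":0,"y":0,"z":0,"rx":5.7,"ry":0.6,"rz":-1.3},{"grip":0.5,"x":0,"y":0,"z":0,"rx":5.7,"ry":0.6,"rz":-1.3},{"grip":0.5,"x":0,"y":0,"z":0,"rx":5.7,"ry":0.6,"rz":-1.3},{"grip":0.5,"x":20,"y":-11,"z":34,"rx":0,"ry":0,"rz":0},{"grip":0.5,"x":21,"y":-11,"z":34,"rx":0,"ry":0,"rz":0},{"grip":0.5,"x":21,"y":-11,"z":35,"rx":0,"ry":0,"rz":0},{"grip":0.5,"x":0,"y":0,"z":0,"rx":0,"ry":0,"rz":0}]'; echo
python3 -m jog '[{"grip":0.5,"x":0,"y":0,"z":0,"rx":0,"ry":0,"rz":0},{"grip":0.5,"x":0,"y":0,"z":0,"rx":0,"ry":0,"rz":0},{"grip":0.5,"x":0,"y":0,"z":0,"rx":0,"ry":0,"rz":0}]'; echo
python3 snap.py wrist w12.png
```

```text
time: 18.1
eef_pos: [0.4401, 0.0348, 0.3296]
tcp_rot: [0.852, 0.514, 0.049, 0.085]
contact_force: [-0.4, 0.8, -1.0]
opening: 0.497

time: 18.35
eef_pos: [0.443, 0.0321, 0.3406]
tcp_rot: [0.852, 0.512, 0.056, 0.092]
contact_force: [-0.5, -0.5, 0.0]
opening: 0.496

18.4 [443.  32. 341.] [[0.47, 0.862, 0.191], [0.883, -0.459, -0.1], [0.002, 0.215, -0.977]]
```

View pics/w12.png

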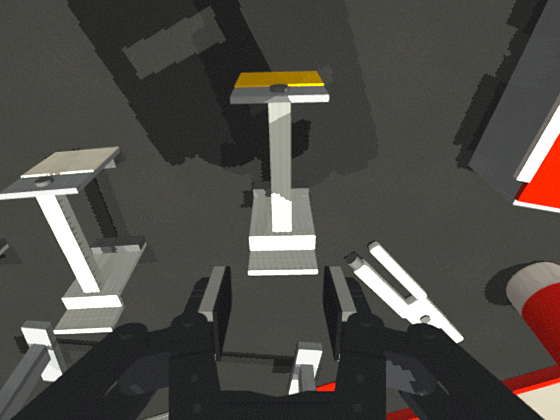

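```bash
python3 - <<'E'
from lib2 import *
c=shot('wrist'); crop(c,220,340,60,140,6,'w12a.png'); crop(c,235,330,180,280,6,'w12b.png')
E
```

```text
(no output)
```

View pics/w12a.png

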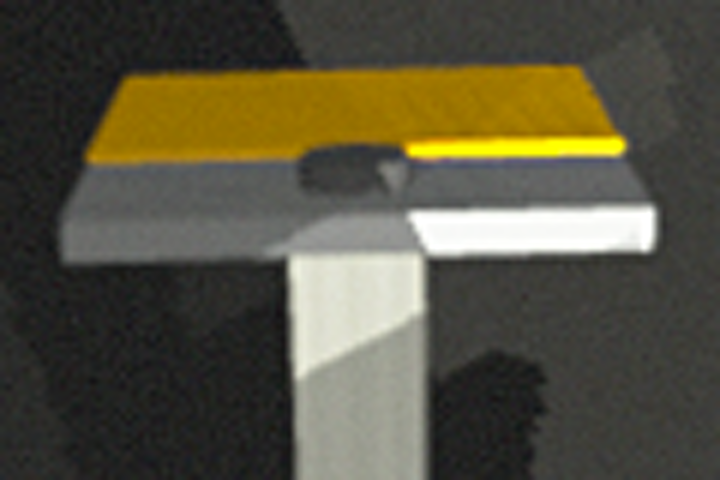

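View pics/w12b.png

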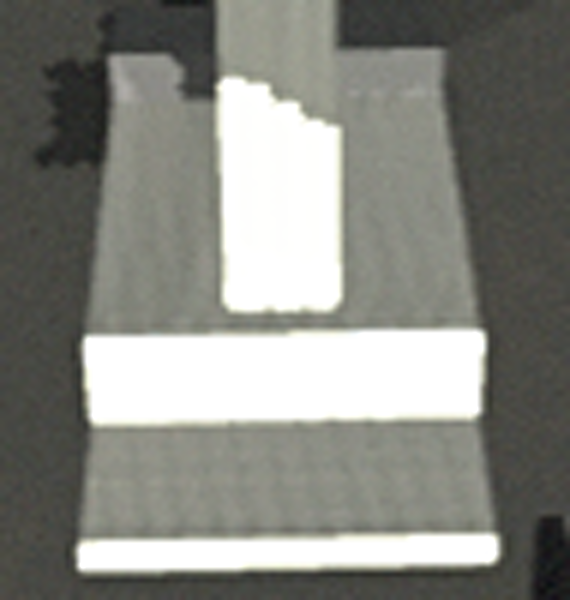

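```bash
cat > hfit.py <<'E'
from lib2 import *
def hfit(c,pts,oa,ob,k=6):
    """pts: dict name->(u,v) in crop a (front) / b (hook)"""
    H=dict(fL=(-54,-30,78),fR=(-54,30,78),rL=(-50,-30,78),rR=(-50,30,78),nL=(50,-25,78),nR=(50,25,78),mL=(63,-25,78),mR=(63,25,78),iL=(63,-25,102),iR=(63,25,102),oL=(67,-25,102),oR=(67,25,102))
    A=[];B=[];N=[]
    for n,(u,v) in pts.items():
        o=oa if n[0] in 'fr' else ob
        w=onz(c,((u+.5)/k-.5+o[0],(v+.5)/k-.5+o[1]),H[n][2]/1000)*1000
        A.append(H[n][:2]);B.append(w[:2]);N.append(n)
    A=np.array(A,float);B=np.array(B);a0,b0=A.mean(0),B.mean(0);a,b=A-a0,B-b0
    th=np.arctan2((a[:,0]*b[:,1]-a[:,1]*b[:,0]).sum(),(a*b).sum()); M=np.array([[np.cos(th),-np.sin(th)],[np.sin(th),np.cos(th)]])
    t=b0-M@a0; res=((B-(A@M.T+t))@M)
    for n,r in zip(N,res): print(n,r.round(1),end='; ')
    print('\nbar',t.round(1),'yaw',round(np.degrees(th),2),'rms',res.std().round(2))
    return t,np.degrees(th)
E
python3 - <<'E'
from hfit import *
c=shot('wrist')
t,yaw=hfit(c,dict(fL=(65,208),fR=(655,205),rL=(62,262),rR=(655,250),nL=(85,335),nR=(484,330),mL=(90,424),mR=(482,415),iL=(78,540),iR=(498,535),oL=(78,573),oR=(500,565)),(220,60),(235,180))
p,R,s=pose()
xg=-8; d=np.array([np.cos(np.radians(yaw)),np.sin(np.radians(yaw))])
rel(p,R,(*(t+xg*d),66),toolrot(yaw+90,12,yaw+180))
E
```

```text
fL [-1.6  0.2]; fR [-0.6 -0.1]; rL [-0.2 -0.6]; rR [-0.1  0.1]; nL [-0.5 -0.3]; nR [-0.1  0.5]; mL [ 0.8 -0.5]; mR [0.5 0.7]; iL [-0.3 -0.4]; iR [0.2 0.3]; oL [ 1.  -0.7]; oR [1.  0.8]; 
bar [470.  22.] yaw -26.9 rms 0.62
rot [ 0.4  0.1 -1.1] shift in old axes [  2.8 -37.3 117.5] shift in new axes [  3.3 -36.4 117.7] tcp [434.  40. 218.]
```

```bash
python3 -m jog '[{"grip":0.5,"x":3,"y":-36,"z":0,"rx":0.4,"ry":0,"rz":-1.1},{"grip":0.5,"x":0,"y":0,"z":30,"rx":0,"ry":0,"rz":0},{"grip":0.5,"x":0,"y":0,"z":35,"rx":0,"ry":0,"rz":0},{"grip":0.5,"x":0,"y":0,"z":30,"rx":0,"ry":0,"rz":0},{"grip":0.5,"x":0,"y":0,"z":22,"rx":0,"ry":0,"rz":0},{"grip":0.5,"x":0,"y":0,"z":0,"rx":0,"ry":0,"rz":0},{"grip":0.5,"x":0,"y":0,"z":0,"rx":0,"ry":0,"rz":0}]' 100; echo
python3 - <<'E'
from hfit import *
p,R,s=pose(); t=np.array([470,22.]);yaw=-26.9
xg=-8; d=np.array([np.cos(np.radians(yaw)),np.sin(np.radians(yaw))])
rel(p,R,(*(t+xg*d),66),toolrot(yaw+90,12,yaw+180))
E
python3 snap.py wrist w13.png
```

```text
time: 19.08
eef_pos: [0.4336, 0.0405, 0.2161]
tcp_rot: [0.848, 0.52, 0.051, 0.088]
contact_force: [-0.3, 0.4, -0.1]
opening: 0.502

rot [-0.3  0.2  0. ] shift in old axes [-0.   0.9 -1.3] shift in new axes [-0.   0.9 -1.3] tcp [434.  40. 218.]
19.1333 [434.  41. 217.] [[0.453, 0.873, 0.182], [0.892, -0.443, -0.096], [-0.003, 0.206, -0.979]]
```

View pics/w13.png

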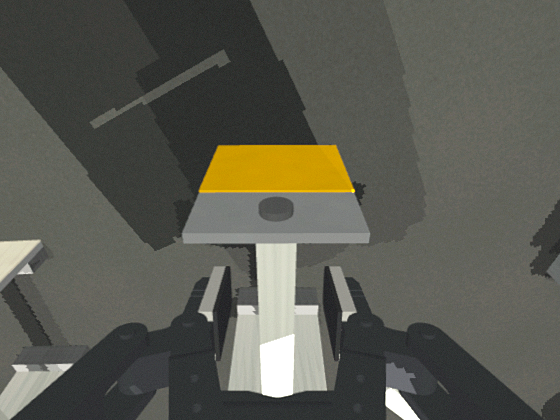

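```bash
python3 -m jog '[{"grip":1,"x":0,"y":0,"z":0,"rx":0,"ry":0,"rz":0},{"grip":1,"x":0,"y":0,"z":0,"rx":0,"ry":0,"rz":0},{"grip":1,"x":0,"y":0,"z":0,"rx":0,"ry":0,"rz":0},{"grip":1,"x":0,"y":0,"z":0,"rx":0,"ry":0,"rz":0},{"grip":1,"x":0,"y":0,"z":0,"rx":0,"ry":0,"rz":0},{"grip":1,"x":0,"y":0,"z":0,"rx":0,"ry":0,"rz":0}]' 100; echo
cat > hang.py <<'E'
from hfit import *
import json,os
GM=np.array([655.4,-229.2,200.]); GY=55.4
def Rg(): return Rot.from_euler('z',GY-90,degrees=True)
def save(t,yaw,fn='rel.json',z=66):
    p,R,s=pose()
    # closing jaws: bar aligns with tool: lateral offset along tool x is removed, yaw = tool yaw
    o=np.array([t[0],t[1],z])-p; o=R.inv().apply(o); print('bar in tool before centring',o.round(1))
    o[0]=0
    xt=R.apply([1,0,0]); yj=np.degrees(np.arctan2(xt[1],xt[0]))-90
    Q=R.inv()*Rot.from_euler('z',yj,degrees=True)
    json.dump(dict(o=o.tolist(),q=Q.as_quat().tolist()),open(fn,'w')); print('saved',o.round(1),Q.as_euler('xyz',degrees=True).round(1))
def tcp_for(b,pitch,fn='rel.json',yawoff=0):
    r=json.load(open(fn)); Q=Rot.from_quat(r['q'])
    H=Rg()*Rot.from_euler('z',yawoff,degrees=True)*Rot.from_euler('y',pitch,degrees=True); P=GM+Rg().apply(b)
    T=H*Q.inv(); return P-T.apply(r['o']),T
def rows(wps,fn='rel.json',n=None):
    p,R,s=pose()
    for w in wps:
        b,pit=w[:3],w[3]; tp,T=tcp_for(b,pit,fn)
        sh=R.inv().apply(tp-p); rv=(R.inv()*T).as_rotvec(degrees=True)
        k=max(int(np.ceil(np.linalg.norm(sh)/40)),int(np.ceil(np.linalg.norm(rv)/7)),1)
        print(w,'n>=',k,'shift',sh.round(1),'rot',rv.round(1),'tcp',tp.round())
        p,R=tp,T
def where(fn='rel.json'):
    p,R,s=pose(); r=json.load(open(fn)); H=R*Rot.from_quat(r['q']); b=p+R.apply(r['o']); e=(Rg().inv()*H).as_euler('zyx',degrees=True)
    print('bar in groove',Rg().inv().apply(b-GM).round(1),'yaw,pitch,roll',e.round(1),'F',np.round(s['contact_force'],1),'open',round(s['opening'],3),'t',s['time'])
E
python3 - <<'E'
from hang import *
save([470,22.],-26.9); where()
rows([(-130,110,40,0),(-105,110,28,0),(-105,110,28,46)])
E
```

```text
time: 19.63
eef_pos: [0.4343, 0.0407, 0.2182]
tcp_rot: [0.847, 0.521, 0.053, 0.09]
contact_force: [-1.7, -1.8, 6.8]
opening: 0.14

bar in tool before centring [-1.000e-01  7.900e+00  1.572e+02]
saved [  0.    7.9 157.2] [-179.8  -12.    90. ]
bar in groove [-295.3  101.6 -134. ] yaw,pitch,roll [ 7.7  0.  -0. ] F [-1.7 -1.8  6.8] open 0.14 t 19.6333
(-130, 110, 40, 0) n>= 7 shift [  -9.1  197.8 -136. ] rot [ 0.  -1.6  7.6] tcp [578. -42. 392.]
(-105, 110, 28, 0) n>= 1 shift [ 0.  22.  16.9] rot [0. 0. 0.] tcp [599. -56. 380.]
(-105, 110, 28, 46) n>= 7 shift [1.000e-01 1.155e+02 4.230e+01] rot [46.   0.  -0.2] tcp [ 699. -125.  363.]
```

```bash
python3 -m jog '[{"grip":1,"x":0,"y":6,"z":-29,"rx":0,"ry":0,"rz":0},{"grip":1,"x":0,"y":6,"z":-29,"rx":0,"ry":0,"rz":0},{"grip":1,"x":-1.5,"y":31,"z":-13,"rx":0,"ry":0,"rz":0},{"grip":1,"x":-1.5,"y":31,"z":-13,"rx":0,"ry":0,"rz":0},{"grip":1,"x":-1.5,"y":31,"z":-13,"rx":0,"ry":0,"rz":0},{"grip":1,"x":-1.5,"y":31,"z":-13,"rx":0,"ry":0,"rz":0},{"grip":1,"x":-1.5,"y":31,"z":-13,"rx":0,"ry":0,"rz":0},{"grip":1,"x":-1.5,"y":31,"z":-13,"rx":0,"ry":0,"rz":0}]'; echo
python3 -m jog '[{"grip":1,"x":0,"y":0,"z":0,"rx":0,"ry":-0.8,"rz":3.8},{"grip":1,"x":0,"y":0,"z":0,"rx":0,"ry":-0.8,"rz":3.8},{"grip":1,"x":0,"y":18,"z":0,"rx":6.6,"ry":0,"rz":0},{"grip":1,"x":0,"y":18,"z":0,"rx":6.6,"ry":0,"rz":0},{"grip":1,"x":0,"y":18,"z":0,"rx":6.6,"ry":0,"rz":0},{"grip":1,"x":0,"y":18,"z":0,"rx":6.6,"ry":0,"rz":0},{"grip":1,"x":0,"y":18,"z":0,"rx":6.5,"ry":0,"rz":0},{"grip":1,"x":0,"y":18,"z":0,"rx":6.5,"ry":0,"rz":0}]'; echo
python3 -m jog '[{"grip":1,"x":0,"y":18,"z":0,"rx":6.5,"ry":0,"rz":0},{"grip":1,"x":0,"y":0,"z":0,"rx":0,"ry":0,"rz":0},{"grip":1,"x":0,"y":0,"z":0,"rx":0,"ry":0,"rz":0},{"grip":1,"x":0,"y":0,"z":0,"rx":0,"ry":0,"rz":0}]'; echo
python3 - <<'E'
from hang import *
where()
rows([(-105,105,28,46),(-77,105,28,46)])
E
python3 snap.py side s14.png;python3 snap.py wrist w14.png; python3 -c "
from lib2 import *
c=shot('side'); crop(c,200,370,100,240,4,'s14c.png')"
```

```text
time: 20.3
eef_pos: [0.5784, -0.0422, 0.3907]
tcp_rot: [0.848, 0.521, 0.052, 0.088]
contact_force: [0.4, 0.5, -2.1]
opening: 0.143

time: 20.97
eef_pos: [0.6653, -0.1022, 0.3819]
tcp_rot: [0.86, 0.451, -0.113, -0.212]
contact_force: [1.0, -0.7, -1.4]
opening: 0.144

time: 21.3
eef_pos: [0.6774, -0.1104, 0.373]
tcp_rot: [0.847, 0.444, -0.137, -0.258]
contact_force: [-0.1, -0.1, -1.4]
opening: 0.144

bar in groove [-130.6  109.8   38.1] yaw,pitch,roll [-0.3 45.9  0.1] F [-0.1 -0.1 -1.4] open 0.144 t 21.3
(-105, 105, 28, 46) n>= 1 shift [-4.7 27.1 -5.9] rot [ 0.1 -0.  -0.2] tcp [ 696. -129.  363.]
(-77, 105, 28, 46) n>= 1 shift [ -0.1  23.2 -15.7] rot [0. 0. 0.] tcp [ 719. -145.  363.]
21.35 [ 677. -110.  374.] [[0.568, 0.682, -0.461], [0.823, -0.473, 0.315], [-0.003, -0.558, -0.83]]
21.4 [ 677. -110.  374.] [[0.568, 0.682, -0.461], [0.823, -0.473, 0.315], [-0.003, -0.558, -0.83]]
```

View pics/s14c.png

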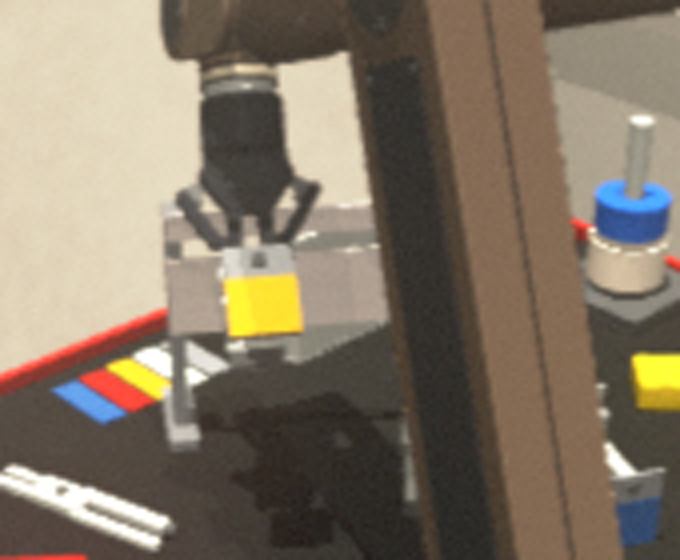

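View pics/w14.png

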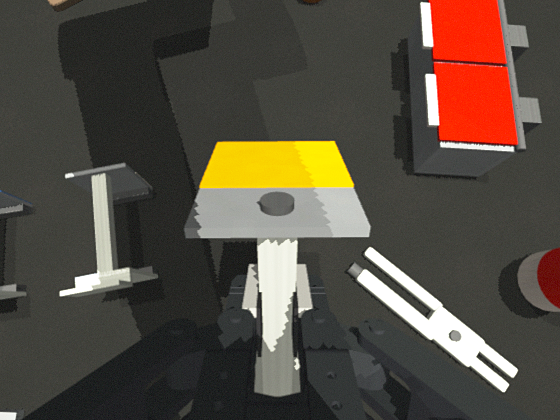

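```bash
cat >> hang.py <<'E'
def chk(fn='rel.json'):
    c=shot('wrist'); p,R,s=pose(); r=json.load(open(fn)); H=R*Rot.from_quat(r['q']); b=p+R.apply(r['o'])
    for h in [(-54,-30,12),(-54,30,12),(-50,-30,12),(-50,30,12),(-50,0,6)]: print(h,proj(c,(b+H.apply(h))/1000).round(1))
    return c
E
python3 - <<'E'
from hang import *
c=chk(); crop(c,170,390,180,270,3.5,'w14c.png')
E
```

```text
(-54, -30, 12) [183.  227.8]
(-54, 30, 12) [367.3 228.1]
(-50, -30, 12) [184.7 237.8]
(-50, 30, 12) [365.7 238.1]
(-50, 0, 6) [275.2 227.9]
```

View pics/w14c.png

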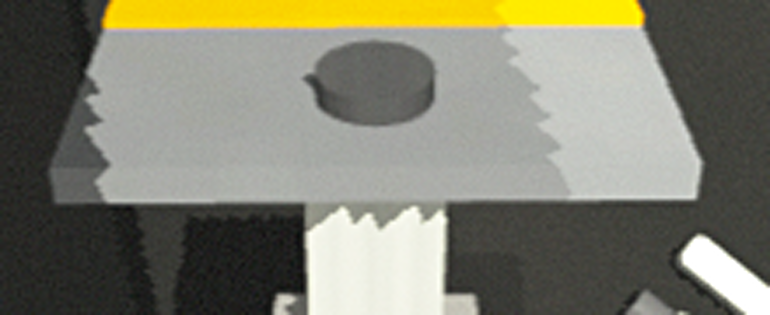

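```bash
python3 -m jog '[{"grip":1,"x":-4.7,"y":13.5,"z":-3,"rx":0,"ry":0,"rz":-0.2},{"grip":1,"x":0,"y":13.5,"z":-3,"rx":0,"ry":0,"rz":0},{"grip":1,"x":0,"y":12,"z":-8,"rx":0,"ry":0,"rz":0},{"grip":1,"x":0,"y":11,"z":-8,"rx":0,"ry":0,"rz":0},{"grip":1,"x":0,"y":0,"z":0,"rx":0,"ry":0,"rz":0},{"grip":1,"x":0,"y":0,"z":0,"rx":0,"ry":0,"rz":0},{"grip":1,"x":0,"y":0,"z":0,"rx":0,"ry":0,"rz":0}]'; echo
python3 - <<'E'
from hang import *
where()
y=105
rows([(-70,y,36,48),(-64,y,38,48),(-61,y,36,40),(-58.5,y,33.5,32),(-56,y,30,28),(-56,y,25,24),(-57,y,16,16),(-58,y,5.5,8),(-57,y,-3,0),(-57,y,-8.5,0)])
c=shot('side'); crop(c,200,340,120,230,5,'s15c.png')
E
```

```text
time: 22.08
eef_pos: [0.7189, -0.1447, 0.3633]
tcp_rot: [0.846, 0.445, -0.137, -0.259]
contact_force: [-0.2, 0.3, -2.0]
opening: 0.145

bar in groove [-77.3 105.2  28.7] yaw,pitch,roll [-0. 46.  0.] F [-0.2  0.3 -2. ] open 0.145 t 22.0833
(-70, 105, 36, 48) n>= 1 shift [ -0.2   7.3 -10.3] rot [ 2. -0.  0.] tcp [ 729. -151.  368.]
(-64, 105, 38, 48) n>= 1 shift [-0.   3.7 -5.1] rot [0. 0. 0.] tcp [ 734. -155.  370.]
(-61, 105, 36, 40) n>= 2 shift [  0.  -18.2   2.5] rot [-8. -0.  0.] tcp [ 720. -146.  378.]
(-58.5, 105, 33.5, 32) n>= 2 shift [  0.  -18.4   3.7] rot [-8. -0.  0.] tcp [ 705. -135.  384.]
(-56, 105, 30, 28) n>= 1 shift [ 0.  -7.4  3.4] rot [-4. -0.  0.] tcp [ 699. -131.  383.]
(-56, 105, 25, 24) n>= 1 shift [ 0.  -9.6  5.7] rot [-4. -0.  0.] tcp [ 690. -125.  380.]
(-57, 105, 16, 16) n>= 2 shift [  0.1 -20.9  11.6] rot [-8. -0.  0.] tcp [ 671. -112.  373.]
(-58, 105, 5.5, 8) n>= 2 shift [  0.1 -22.1  13.2] rot [-8. -0.  0.] tcp [652. -99. 362.]
(-57, 105, -3, 0) n>= 2 shift [  0.1 -21.4  11.2] rot [-8. -0.  0.] tcp [635. -87. 349.]
(-57, 105, -8.5, 0) n>= 1 shift [ 0.  -1.1  5.4] rot [0. 0. 0.] tcp [635. -87. 344.]
```

View pics/s15c.png

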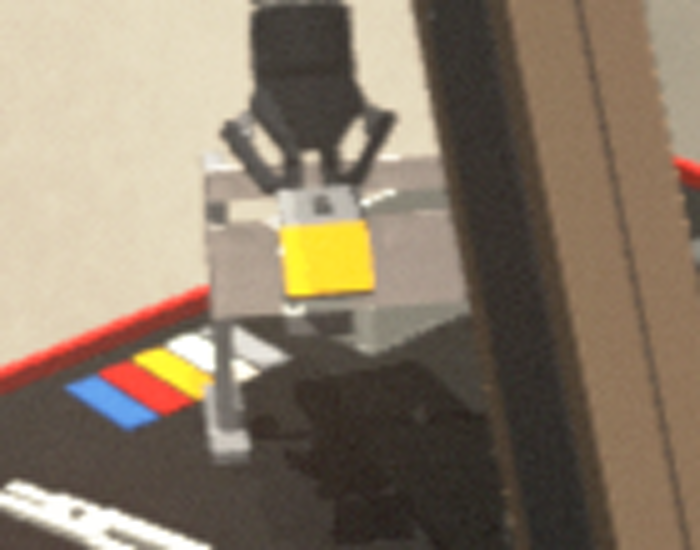

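```bash
python3 -m jog '[{"grip":1,"x":0,"y":7.3,"z":-10.3,"rx":2,"ry":0,"rz":0},{"grip":1,"x":0,"y":3.7,"z":-5.1,"rx":0,"ry":0,"rz":0},{"grip":1,"x":0,"y":0,"z":0,"rx":0,"ry":0,"rz":0},{"grip":1,"x":0,"y":-9.1,"z":0.9,"rx":-4,"ry":0,"rz":0},{"grip":1,"x":0,"y":-9.1,"z":0.9,"rx":-4,"ry":0,"rz":0},{"grip":1,"x":0,"y":0,"z":0,"rx":0,"ry":0,"rz":0},{"grip":1,"x":0,"y":0,"z":0,"rx":0,"ry":0,"rz":0}]'; echo
python3 - <<'E'
from hang import *
where()
y=105
rows([(-61,y,36,40),(-58.5,y,33.5,32),(-56,y,30,28),(-56,y,25,24)])
c=chk(); crop(c,170,390,180,270,3.5,'w16c.png')
E
```

```text
time: 22.72
eef_pos: [0.7204, -0.1456, 0.3788]
tcp_rot: [0.858, 0.452, -0.114, -0.215]
contact_force: [0.3, 0.0, -0.7]
opening: 0.138

bar in groove [-61.  105.3  36.4] yaw,pitch,roll [ 0.  40.1  0. ] F [ 0.3  0.  -0.7] open 0.138 t 22.7167
(-61, 105, 36, 40) n>= 1 shift [-0.2  0.   0.4] rot [-0.1 -0.   0. ] tcp [ 720. -146.  378.]
(-58.5, 105, 33.5, 32) n>= 2 shift [  0.  -18.4   3.7] rot [-8. -0.  0.] tcp [ 705. -135.  384.]
(-56, 105, 30, 28) n>= 1 shift [ 0.  -7.4  3.4] rot [-4. -0.  0.] tcp [ 699. -131.  383.]
(-56, 105, 25, 24) n>= 1 shift [ 0.  -9.6  5.7] rot [-4. -0.  0.] tcp [ 690. -125.  380.]
(-54, -30, 12) [183.1 228.2]
(-54, 30, 12) [366.6 228.5]
(-50, -30, 12) [184.7 238.2]
(-50, 30, 12) [365.  238.5]
(-50, 0, 6) [275.  228.3]
```

View pics/w16c.png

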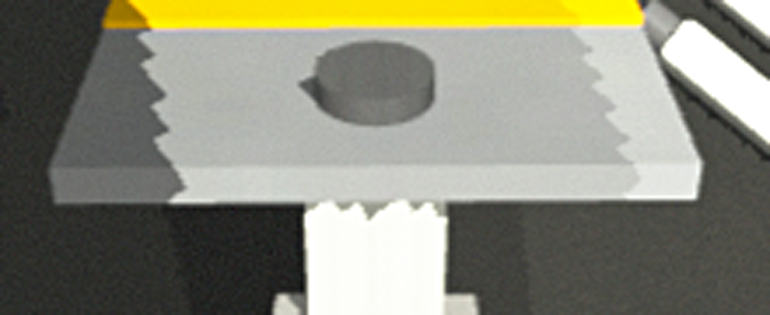

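```bash
python3 -m jog '[{"grip":1,"x":0,"y":-9.2,"z":1.7,"rx":-4,"ry":0,"rz":0},{"grip":1,"x":0,"y":-9.2,"z":1.7,"rx":-4,"ry":0,"rz":0},{"grip":1,"x":0,"y":-7.4,"z":3.4,"rx":-4,"ry":0,"rz":0},{"grip":1,"x":0,"y":-9.6,"z":5.7,"rx":-4,"ry":0,"rz":0},{"grip":1,"x":0,"y":0,"z":0,"rx":0,"ry":0,"rz":0},{"grip":1,"x":0,"y":0,"z":0,"rx":0,"ry":0,"rz":0}]'; echo
python3 -c "
from hang import *
where()"
python3 -m jog '[{"grip":1,"x":0,"y":-10.5,"z":5.4,"rx":-4,"ry":0,"rz":0},{"grip":1,"x":0,"y":-10.5,"z":5.4,"rx":-4,"ry":0,"rz":0},{"grip":1,"x":0,"y":-11,"z":6.2,"rx":-4,"ry":0,"rz":0},{"grip":1,"x":0,"y":-11,"z":6.2,"rx":-4,"ry":0,"rz":0},{"grip":1,"x":0,"y":0,"z":0,"rx":0,"ry":0,"rz":0},{"grip":1,"x":0,"y":0,"z":0,"rx":0,"ry":0,"rz":0},{"grip":1,"x":0,"y":0,"z":0,"rx":0,"ry":0,"rz":0}]'; echo
python3 - <<'E'
from hang import *
where()
y=105
rows([(-58,y,5.5,8),(-57,y,-3,0),(-57,y,-8.5,0)])
c=chk(); crop(c,170,390,180,270,3.5,'w17c.png')
E
```

```text
time: 23.27
eef_pos: [0.6902, -0.1251, 0.379]
tcp_rot: [0.88, 0.463, -0.051, -0.094]
contact_force: [0.2, 0.0, -2.1]
opening: 0.139

bar in groove [-56.2 105.   23.7] yaw,pitch,roll [ 0.  24.3  0. ] F [ 0.2  0.  -2.1] open 0.139 t 23.2667
time: 23.85
eef_pos: [0.654, -0.1005, 0.3614]
tcp_rot: [0.885, 0.465, 0.015, 0.03]
contact_force: [-0.2, 0.1, -1.6]
opening: 0.141

bar in groove [-55.9 104.9   5. ] yaw,pitch,roll [0.  8.2 0.1] F [-0.2  0.1 -1.6] open 0.141 t 23.85
(-58, 105, 5.5, 8) n>= 1 shift [ 0.3 -2.5 -0.6] rot [-0.2 -0.1  0. ] tcp [652. -99. 362.]
(-57, 105, -3, 0) n>= 2 shift [  0.1 -21.4  11.2] rot [-8. -0.  0.] tcp [635. -87. 349.]
(-57, 105, -8.5, 0) n>= 1 shift [ 0.  -1.1  5.4] rot [0. 0. 0.] tcp [635. -87. 344.]
(-54, -30, 12) [183.1 226.8]
(-54, 30, 12) [367.9 226.9]
(-50, -30, 12) [184.8 236.9]
(-50, 30, 12) [366.2 237. ]
(-50, 0, 6) [275.6 226.9]
```

View pics/w17c.png

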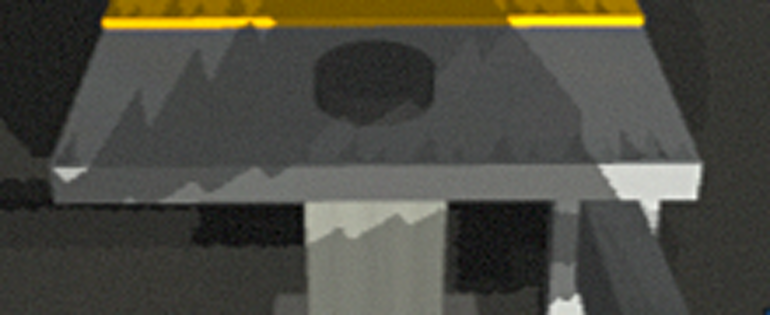

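```bash
python3 -m jog '[{"grip":1,"x":0,"y":-2,"z":-0.6,"rx":0,"ry":0,"rz":0},{"grip":1,"x":0,"y":-10.7,"z":5.3,"rx":-4,"ry":0,"rz":0},{"grip":1,"x":0,"y":-10.7,"z":5.3,"rx":-4,"ry":0,"rz":0},{"grip":1,"x":0,"y":-0.5,"z":3,"rx":0,"ry":0,"rz":0},{"grip":1,"x":0,"y":-0.5,"z":2,"rx":0,"ry":0,"rz":0},{"grip":1,"x":0,"y":0,"z":0,"rx":0,"ry":0,"rz":0},{"grip":1,"x":0,"y":0,"z":0,"rx":0,"ry":0,"rz":0}]'; echo
python3 - <<'E'
from hang import *
where()
c=chk(); crop(c,170,390,180,270,3.5,'w18c.png')
c=shot('side'); crop(c,200,340,120,230,5,'s18c.png')
E
```

```text
time: 24.48
eef_pos: [0.6357, -0.0878, 0.3443]
tcp_rot: [0.88, 0.463, 0.048, 0.092]
contact_force: [0.3, -0.2, -0.5]
opening: 0.141

bar in groove [-56.4 105.   -7.9] yaw,pitch,roll [0.1 0.1 0.1] F [ 0.3 -0.2 -0.5] open 0.141 t 24.4833
(-54, -30, 12) [183.3 225.3]
(-54, 30, 12) [368.  225.3]
(-50, -30, 12) [185.  235.4]
(-50, 30, 12) [366.3 235.4]
(-50, 0, 6) [275.7 225.5]
```

View pics/s18c.png

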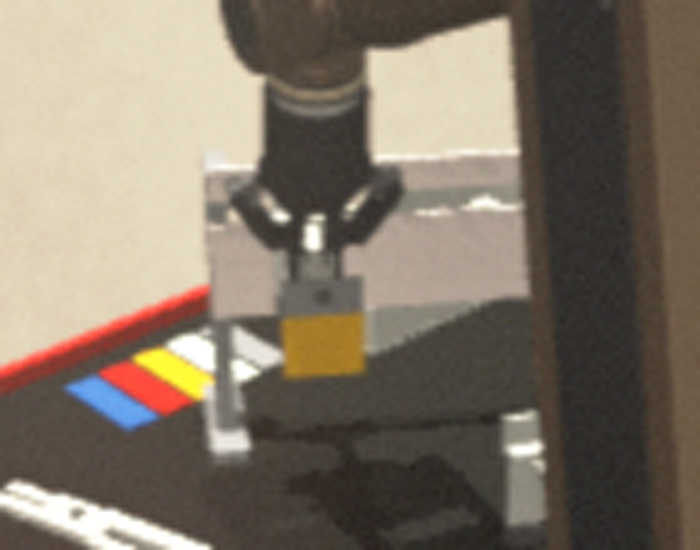

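```bash
python3 -m jog '[{"grip":1,"x":0,"y":0.5,"z":1.5,"rx":0,"ry":0,"rz":0},{"grip":1,"x":0,"y":0,"z":0,"rx":0,"ry":0,"rz":0},{"grip":0.8,"x":0,"y":0,"z":0,"rx":0,"ry":0,"rz":0},{"grip":0.5,"x":0,"y":0,"z":0,"rx":0,"ry":0,"rz":0},{"grip":0.5,"x":0,"y":0,"z":0,"rx":0,"ry":0,"rz":0},{"grip":0.5,"x":0,"y":0,"z":0,"rx":0,"ry":0,"rz":0},{"grip":0.5,"x":0,"y":0,"z":-15,"rx":0,"ry":0,"rz":0},{"grip":0.5,"x":0,"y":0,"z":-30,"rx":0,"ry":0,"rz":0}]'; echo
python3 -m jog '[{"grip":0.5,"x":0,"y":-10,"z":-35,"rx":0,"ry":0,"rz":0},{"grip":0.5,"x":0,"y":-20,"z":-30,"rx":0,"ry":0,"rz":0},{"grip":0.5,"x":0,"y":0,"z":0,"rx":0,"ry":0,"rz":0},{"grip":0.5,"x":0,"y":0,"z":0,"rx":0,"ry":0,"rz":0},{"grip":0.5,"x":0,"y":0,"z":0,"rx":0,"ry":0,"rz":0}]'; echo
python3 snap.py wrist w19.png
python3 - <<'E'
from hang import *
c=shot('wrist')
for b in [(-56,105,-8)]:
    for h in [(-54,-30,12),(-54,30,12),(-50,-30,12),(-50,30,12),(50,-25,12),(50,25,12)]: print(h,proj(c,(GM+Rg().apply(np.array(b)+h))/1000).round(1))
crop(c,180,380,150,340,3.3,'w19c.png')
c=shot('top'); f=onz(c,(308,245),.078)*1000; l=onz(c,(321,213),.09)*1000; print('white',f,l)
crop(c,290,390,180,280,5,'t19.png')
E
```

```text
time: 25.25
eef_pos: [0.6271, -0.0824, 0.3821]
tcp_rot: [0.881, 0.463, 0.044, 0.089]
contact_force: [-0.3, 0.2, -1.5]
opening: 0.496

time: 25.67
eef_pos: [0.5927, -0.058, 0.4439]
tcp_rot: [0.88, 0.463, 0.048, 0.092]
contact_force: [0.0, -0.6, -0.2]
opening: 0.501

25.7167 [593. -58. 443.] [[0.566, 0.807, 0.167], [0.824, -0.554, -0.118], [-0.003, 0.205, -0.979]]
(-54, -30, 12) [230.2 210. ]
(-54, 30, 12) [323.  210.1]
(-50, -30, 12) [230.6 215.3]
(-50, 30, 12) [322.6 215.3]
(50, -25, 12) [245.4 321.4]
(50, 25, 12) [307.7 321.4]
white [ 397.90399757 -138.43268646   78.        ] [ 498.67963967 -181.48662958   90.        ]
```

View pics/w19c.png

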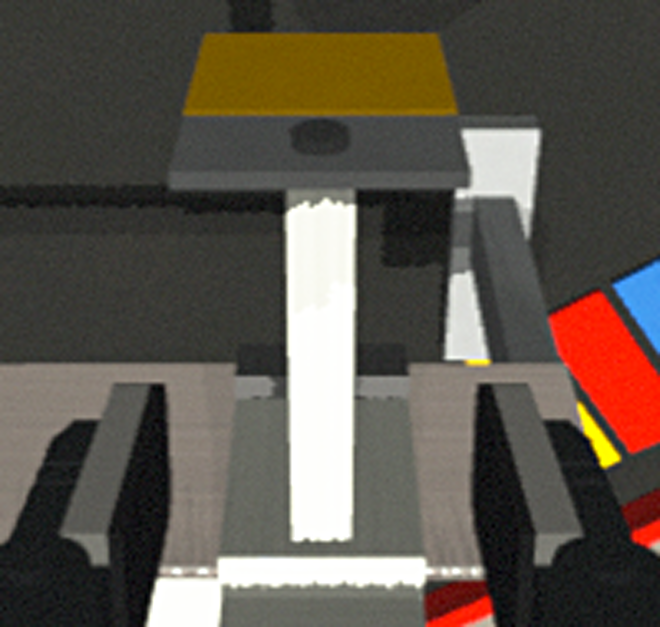

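View pics/w19.png

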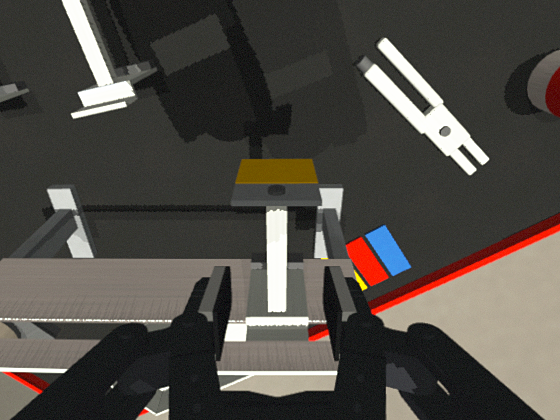

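View pics/t19.png

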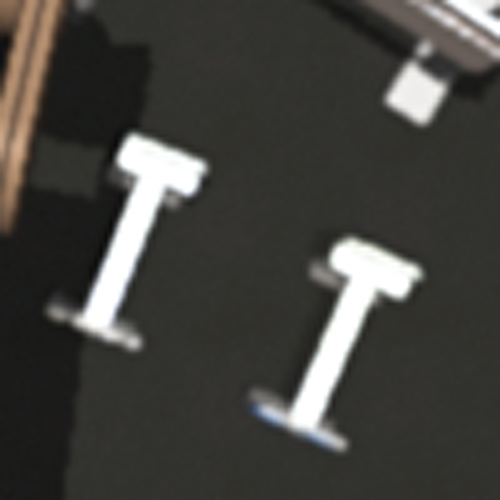

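```bash
cat > hung.py <<'E'
from hang import *
from scipy.optimize import least_squares
HC=dict(fL=(-54,-30,12),fR=(-54,30,12),rL=(-50,-30,12),rR=(-50,30,12),nL=(50,-25,12),nR=(50,25,12),mL=(63,-25,12),mR=(63,25,12),bL=(50,-7,6),bR=(50,7,6),aL=(-50,-7,6),aR=(-50,7,6),oL=(67,-25,36),oR=(67,25,36),iL=(63,-25,36),iR=(63,25,36))
def fit(c,pts,x0,y):
    names=list(pts); obs=np.array([pts[n] for n in names],float)
    def f(v):
        H=Rg()*Rot.from_euler('zyx',[v[4],v[3],0],degrees=True); o=GM+Rg().apply(v[:3])
        return (np.array([proj(c,(o+H.apply(HC[n]))/1000) for n in names])-obs).ravel()
    r=least_squares(f,[x0,y,-8,0,0],x_scale=[1,1,1,1,1],loss='soft_l1')
    J=r.jac; cov=np.linalg.inv(J.T@J)
    print('x,y,z,pitch,yaw',r.x.round(2),'sd/px',np.sqrt(np.diag(cov)).round(2),'res',r.fun.round(1).reshape(-1,2).tolist())
    return r.x
E
python3 - <<'E'
from hung import *
c=shot('wrist')
k=3.3; P=lambda u,v:(180+(u+.5)/k-.5,150+(v+.5)/k-.5)
fit(c,dict(fL=P(172,172),fR=P(468,172),rL=P(171,188),rR=P(468,188),nL=P(220,558),nR=P(427,556),mL=P(218,587),mR=P(426,583),bL=P(290,540),bR=P(352,540),aL=P(286,190),aR=P(355,190)),-56,105)
E
```

```text
x,y,z,pitch,yaw [-57.09 105.09 -13.79  -3.12   0.34] sd/px [1.41 0.26 1.71 0.79 0.28] res [[-0.4, 0.5], [0.4, 0.1], [0.3, 1.0], [0.0, 0.6], [-0.0, -0.6], [-0.7, -0.2], [1.3, 2.3], [-1.0, 3.3], [1.3, -0.6], [-0.5, -0.6], [0.1, -3.8], [-0.3, -3.8]]
```

```bash
python3 - <<'E'
from hang import *
c=shot('top'); f=onz(c,(308.5,245),.078)*1000; l=onz(c,(322,212),.09)*1000; m=f+(l-f)*54/119; yaw=np.degrees(np.arctan2(*(l-f)[1::-1])); print(m,yaw)
p,R,s=pose(); rel(p,R,(m[0],m[1],185),toolrot(yaw+90,12,yaw+180))
E
```

```text
[ 445.02699682 -160.32788819   83.44537815] -23.286666080886427
rot [ -0.3   2.5 -11. ] shift in old axes [-173.8 -115.4   84.1] shift in new axes [-152.1 -147.1   76.3] tcp [ 415. -148.  337.]
```

```bash
python3 -m jog '[{"grip":0.5,"x":-29,"y":-25,"z":5,"rx":0,"ry":0,"rz":0},{"grip":0.5,"x":-29,"y":-25,"z":10,"rx":0,"ry":0,"rz":0},{"grip":0.5,"x":-29,"y":-20,"z":15,"rx":0,"ry":0,"rz":0},{"grip":0.5,"x":-29,"y":-15,"z":18,"rx":0,"ry":0,"rz":0},{"grip":0.5,"x":-29,"y":-15,"z":18,"rx":0,"ry":0,"rz":0},{"grip":0.5,"x":-29,"y":-15,"z":18,"rx":0,"ry":0,"rz":0},{"grip":0.5,"x":0,"y":0,"z":0,"rx":0,"ry":1.2,"rz":-5.5},{"grip":0.5,"x":0,"y":0,"z":0,"rx":0,"ry":1.2,"rz":-5.5}]'; echo
python3 -m jog '[{"grip":0.5,"x":0,"y":0,"z":0,"rx":0,"ry":0,"rz":0},{"grip":0.5,"x":0,"y":0,"z":0,"rx":0,"ry":0,"rz":0},{"grip":0.5,"x":0,"y":0,"z":0,"rx":0,"ry":0,"rz":0},{"grip":0.5,"x":0,"y":0,"z":0,"rx":0,"ry":0,"rz":0}]'; echo
python3 snap.py wrist w20.png
python3 - <<'E'
from lib2 import *
c=shot('wrist'); crop(c,220,340,50,130,6,'w20a.png'); crop(c,235,335,180,280,6,'w20b.png')
E
```

```text
time: 26.58
eef_pos: [0.4139, -0.1484, 0.3352]
tcp_rot: [0.83, 0.548, 0.056, 0.084]
contact_force: [1.0, -2.1, 0.3]
opening: 0.502

time: 26.92
eef_pos: [0.4161, -0.1477, 0.3383]
tcp_rot: [0.831, 0.547, 0.057, 0.087]
contact_force: [-0.1, 0.3, 0.5]
opening: 0.5

26.9667 [ 416. -148.  338.] [[0.395, 0.899, 0.189], [0.919, -0.386, -0.082], [-0.001, 0.206, -0.979]]
```

View pics/w20.png

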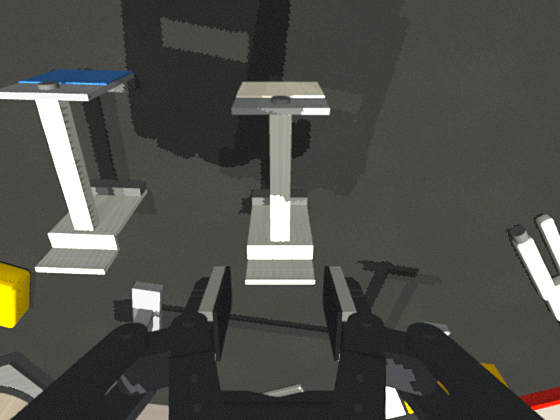

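View pics/w20a.png

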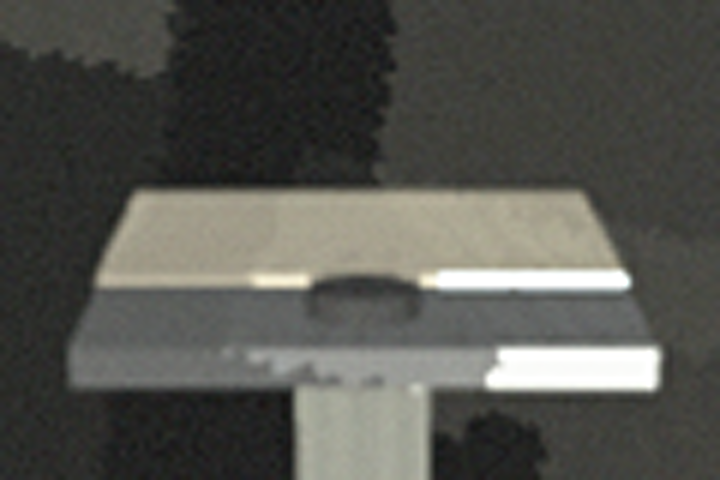

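View pics/w20b.png

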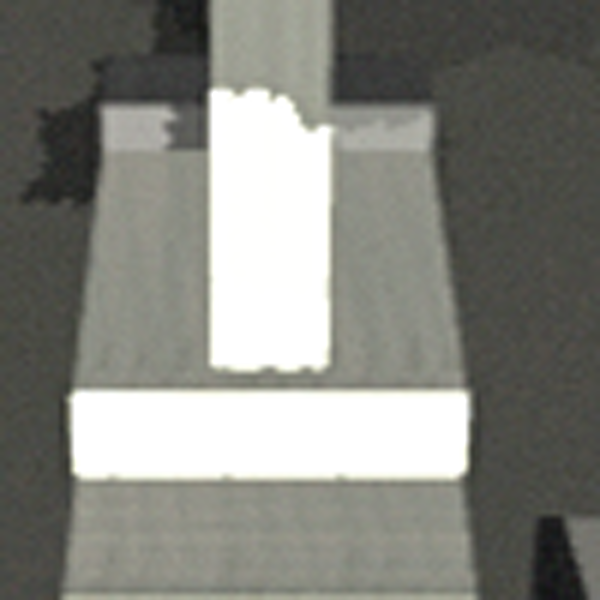

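```bash
python3 - <<'E'
from hfit import *
c=shot('wrist')
t,yaw=hfit(c,dict(fL=(68,346),fR=(660,346),rL=(68,389),rR=(660,389),nL=(70,390),nR=(470,390),mL=(74,480),mR=(466,477),iL=(63,594),iR=(480,594)),(220,50),(235,180))
p,R,s=pose()
xg=-8; d=np.array([np.cos(np.radians(yaw)),np.sin(np.radians(yaw))])
rel(p,R,(*(t+xg*d),66),toolrot(yaw+90,12,yaw+180))
E
```

```text
fL [-0.4 -0.2]; fR [-0.4  0.2]; rL [-0.  -0.5]; rR [0.  0.6]; nL [-0.3 -0.6]; nR [-0.2  0.5]; mL [ 1.3 -0.7]; mR [0.9 0.7]; iL [-0.5 -0.2]; iR [-0.4  0.2]; 
bar [ 447.5 -158.4] yaw -23.27 rms 0.54
rot [-0.1  0.   0. ] shift in old axes [  2.6 -31.7 116.6] shift in new axes [  2.5 -31.9 116.6] tcp [ 411. -143.  218.]
```

Descend, grip, and record.

```bash
python3 -m jog '[{"grip":0.5,"x":2.5,"y":-31.8,"z":0,"rx":0,"ry":0,"rz":0},{"grip":0.5,"x":0,"y":0,"z":30,"rx":0,"ry":0,"rz":0},{"grip":0.5,"x":0,"y":0,"z":35,"rx":0,"ry":0,"rz":0},{"grip":0.5,"x":0,"y":0,"z":30,"rx":0,"ry":0,"rz":0},{"grip":0.5,"x":0,"y":0,"z":20.5,"rx":0,"ry":0,"rz":0},{"grip":0.5,"x":0,"y":0,"z":0,"rx":0,"ry":0,"rz":0},{"grip":0.5,"x":0,"y":0,"z":0,"rx":0,"ry":0,"rz":0},{"grip":1,"x":0,"y":0,"z":0,"rx":0,"ry":0,"rz":0}]' 100; echo
python3 -m jog '[{"grip":1,"x":0,"y":0,"z":0,"rx":0,"ry":0,"rz":0},{"grip":1,"x":0,"y":0,"z":0,"rx":0,"ry":0,"rz":0},{"grip":1,"x":0,"y":0,"z":0,"rx":0,"ry":0,"rz":0},{"grip":1,"x":0,"y":0,"z":0,"rx":0,"ry":0,"rz":0},{"grip":1,"x":0,"y":0,"z":0,"rx":0,"ry":0,"rz":0}]' 100; echo
python3 - <<'E'
from hang import *
save([447.5,-158.4],-23.27,'rel2.json'); where('rel2.json')
rows([(-130,0,40,0),(-105,0,28,46)],'rel2.json')
c=chk('rel2.json'); crop(c,170,390,180,270,3.5,'w21c.png')
E
```

```text
time: 27.73
eef_pos: [0.4106, -0.1429, 0.2197]
tcp_rot: [0.83, 0.547, 0.057, 0.087]
contact_force: [0.1, -0.8, 0.3]
opening: 0.373

time: 28.15
eef_pos: [0.4107, -0.1431, 0.2207]
tcp_rot: [0.83, 0.547, 0.057, 0.088]
contact_force: [-2.0, 0.7, 6.1]
opening: 0.139

bar in tool before centring [  0.7   6.6 159.6]
saved [  0.    6.6 159.6] [-179.9  -12.1   90. ]
bar in groove [-211.2  -60.5 -134. ] yaw,pitch,roll [11.4  0.  -0. ] F [-2.   0.7  6.1] open 0.139 t 28.15
(-130, 0, 40, 0) n>= 6 shift [  50.9  126.8 -150.9] rot [ 0.  -2.4 11.1] tcp [ 516. -133.  395.]
(-105, 0, 28, 46) n>= 7 shift [  0.  138.7  61. ] rot [46.   0.  -0.1] tcp [ 638. -217.  364.]
(-54, -30, 12) [184.7 219.3]
(-54, 30, 12) [366.8 219.1]
(-50, -30, 12) [186.3 229.4]
(-50, 30, 12) [365.2 229.1]
(-50, 0, 6) [275.8 219.6]
```

View pics/w21c.png

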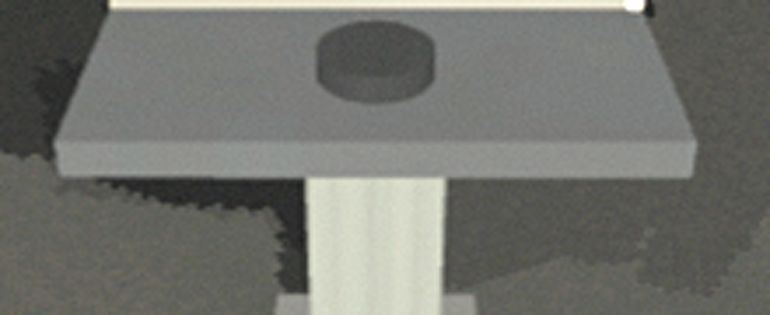

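```bash
python3 -m jog '[{"grip":1,"x":0,"y":6,"z":-29,"rx":0,"ry":0,"rz":0},{"grip":1,"x":0,"y":6,"z":-29,"rx":0,"ry":0,"rz":0},{"grip":1,"x":10,"y":23,"z":-18.5,"rx":0,"ry":0,"rz":0},{"grip":1,"x":10,"y":23,"z":-18.5,"rx":0,"ry":0,"rz":0},{"grip":1,"x":10,"y":23,"z":-18.5,"rx":0,"ry":0,"rz":0},{"grip":1,"x":10,"y":23,"z":-18.5,"rx":0,"ry":0,"rz":0},{"grip":1,"x":10,"y":23,"z":-18.5,"rx":0,"ry":0,"rz":0},{"grip":1,"x":0,"y":0,"z":0,"rx":0,"ry":-1.2,"rz":5.6}]'; echo
python3 -m jog '[{"grip":1,"x":0,"y":0,"z":0,"rx":0,"ry":-1.2,"rz":5.6},{"grip":1,"x":0,"y":18.3,"z":0.3,"rx":6.6,"ry":0,"rz":0},{"grip":1,"x":0,"y":18.3,"z":0.3,"rx":6.6,"ry":0,"rz":0},{"grip":1,"x":0,"y":18.3,"z":0.3,"rx":6.6,"ry":0,"rz":0},{"grip":1,"x":0,"y":18.3,"z":0.3,"rx":6.6,"ry":0,"rz":0},{"grip":1,"x":0,"y":18.3,"z":0.3,"rx":6.6,"ry":0,"rz":0},{"grip":1,"x":0,"y":18.3,"z":0.3,"rx":6.5,"ry":0,"rz":0},{"grip":1,"x":0,"y":18.3,"z":0.3,"rx":6.5,"ry":0,"rz":0}]'; echo
python3 -m jog '[{"grip":1,"x":0,"y":0,"z":0,"rx":0,"ry":0,"rz":0},{"grip":1,"x":0,"y":0,"z":0,"rx":0,"ry":0,"rz":0},{"grip":1,"x":0,"y":0,"z":0,"rx":0,"ry":0,"rz":0}]'; echo
python3 - <<'E'
from hang import *
F='rel2.json'
where(F)
rows([(-105,0,28,46),(-77,0,28,46)],F)
c=chk(F); crop(c,170,390,180,270,3.5,'w22c.png')
E
```

```text
time: 28.87
eef_pos: [0.5186, -0.1336, 0.3989]
tcp_rot: [0.856, 0.504, 0.056, 0.095]
contact_force: [0.3, 0.4, -1.6]
opening: 0.139

time: 29.53
eef_pos: [0.6175, -0.2042, 0.3735]
tcp_rot: [0.847, 0.443, -0.137, -0.261]
contact_force: [0.2, -0.4, -1.8]
opening: 0.137

time: 29.78
eef_pos: [0.6164, -0.2032, 0.3732]
tcp_rot: [0.847, 0.444, -0.136, -0.258]
contact_force: [0.2, 0.1, -1.2]
opening: 0.137

bar in groove [-130.5   -0.8   37.2] yaw,pitch,roll [-0.2 46.1  0.1] F [ 0.2  0.1 -1.2] open 0.137 t 29.7833
(-105, 0, 28, 46) n>= 1 shift [ 1.  26.1 -6.7] rot [-0.1 -0.1 -0.1] tcp [ 638. -217.  364.]
(-77, 0, 28, 46) n>= 1 shift [ -0.   23.2 -15.6] rot [0. 0. 0.] tcp [ 661. -233.  364.]
(-54, -30, 12) [184.3 220.7]
(-54, 30, 12) [366.8 220.7]
(-50, -30, 12) [185.9 230.8]
(-50, 30, 12) [365.2 230.8]
(-50, 0, 6) [275.6 221.1]
```

View pics/w22c.png

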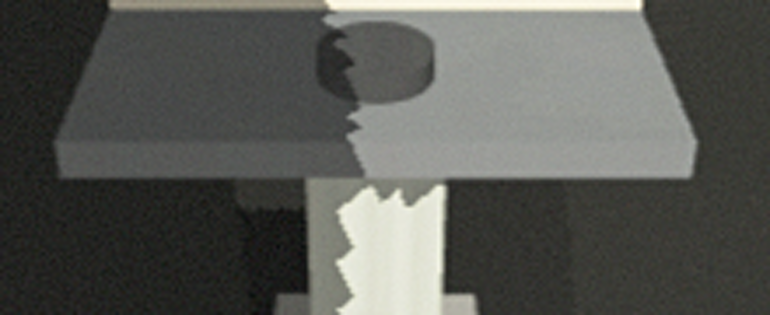

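```bash
python3 -m jog '[{"grip":1,"x":1,"y":13,"z":-3.3,"rx":0,"ry":0,"rz":0},{"grip":1,"x":0,"y":13,"z":-3.3,"rx":0,"ry":0,"rz":0},{"grip":1,"x":0,"y":12,"z":-8,"rx":0,"ry":0,"rz":0},{"grip":1,"x":0,"y":11,"z":-8,"rx":0,"ry":0,"rz":0},{"grip":1,"x":0,"y":0,"z":0,"rx":0,"ry":0,"rz":0},{"grip":1,"x":0,"y":0,"z":0,"rx":0,"ry":0,"rz":0},{"grip":1,"x":0,"y":0,"z":0,"rx":0,"ry":0,"rz":0}]'; echo
python3 - <<'E'
from hang import *
F='rel2.json'
where(F)
y=0
rows([(-70,y,36,48),(-64,y,38,48),(-62.5,y,37,44),(-61,y,36,40),(-59.7,y,34.8,36),(-58.5,y,33.5,32),(-56,y,30,28),(-56,y,25,24),(-56.5,y,20.5,20),(-57,y,16,16),(-57.5,y,10.5,12),(-58,y,5.5,8),(-57.5,y,1,4),(-57,y,-3,0)],F)
E
```

```text
time: 30.42
eef_pos: [0.6606, -0.2324, 0.365]
tcp_rot: [0.847, 0.444, -0.136, -0.259]
contact_force: [-0.2, 0.3, -2.0]
opening: 0.137

bar in groove [-77.8   0.2  29.1] yaw,pitch,roll [-0.2 46.1  0.1] F [-0.2  0.3 -2. ] open 0.137 t 30.4167
(-70, 0, 36, 48) n>= 1 shift [ -0.1   7.8 -10.2] rot [ 1.9 -0.1 -0.1] tcp [ 671. -239.  369.]
(-64, 0, 38, 48) n>= 1 shift [-0.   3.7 -5.1] rot [0. 0. 0.] tcp [ 675. -243.  371.]
(-62.5, 0, 37, 44) n>= 1 shift [ 0.  -9.3  0.8] rot [-4. -0.  0.] tcp [ 669. -238.  376.]
(-61, 0, 36, 40) n>= 1 shift [ 0.  -9.3  0.9] rot [-4. -0.  0.] tcp [ 662. -234.  380.]
(-59.7, 0, 34.8, 36) n>= 1 shift [ 0.  -9.4  1.3] rot [-4. -0.  0.] tcp [ 655. -228.  383.]
(-58.5, 0, 33.5, 32) n>= 1 shift [ 0.  -9.5  1.5] rot [-4. -0.  0.] tcp [ 647. -223.  386.]
(-56, 0, 30, 28) n>= 1 shift [ 0.  -7.6  3.3] rot [-4. -0.  0.] tcp [ 640. -218.  385.]
(-56, 0, 25, 24) n>= 1 shift [ 0.  -9.7  5.7] rot [-4. -0.  0.] tcp [ 631. -212.  382.]
(-56.5, 0, 20.5, 20) n>= 1 shift [  0.  -10.7   5.4] rot [-4. -0.  0.] tcp [ 622. -206.  379.]
(-57, 0, 16, 16) n>= 1 shift [  0.  -11.    5.4] rot [-4. -0.  0.] tcp [ 612. -199.  376.]
(-57.5, 0, 10.5, 12) n>= 1 shift [  0.  -11.2   6.4] rot [-4. -0.  0.] tcp [ 603. -193.  370.]
(-58, 0, 5.5, 8) n>= 1 shift [  0.  -11.6   5.8] rot [-4. -0.  0.] tcp [ 593. -186.  364.]
(-57.5, 0, 1, 4) n>= 1 shift [  0.  -10.9   5.4] rot [-4. -0.  0.] tcp [ 584. -180.  358.]
(-57, 0, -3, 0) n>= 1 shift [  0.  -11.2   4.9] rot [-4. -0.  0.] tcp [ 576. -174.  352.]
```

```bash
python3 -m jog '[{"grip":1,"x":0,"y":7.8,"z":-10.2,"rx":2,"ry":0,"rz":0},{"grip":1,"x":0,"y":3.7,"z":-5.1,"rx":0,"ry":0,"rz":0},{"grip":1,"x":0,"y":0,"z":0,"rx":0,"ry":0,"rz":0},{"grip":1,"x":0,"y":-9.3,"z":0.8,"rx":-4,"ry":0,"rz":0},{"grip":1,"x":0,"y":-9.3,"z":0.9,"rx":-4,"ry":0,"rz":0},{"grip":1,"x":0,"y":0,"z":0,"rx":0,"ry":0,"rz":0}]'; echo
python3 -c "
from hang import *
where('rel2.json')"
python3 -m jog '[{"grip":1,"x":0,"y":-9.4,"z":1.3,"rx":-4,"ry":0,"rz":0},{"grip":1,"x":0,"y":-9.5,"z":1.5,"rx":-4,"ry":0,"rz":0},{"grip":1,"x":0,"y":-7.6,"z":3.3,"rx":-4,"ry":0,"rz":0},{"grip":1,"x":0,"y":-9.7,"z":5.7,"rx":-4,"ry":0,"rz":0},{"grip":1,"x":0,"y":0,"z":0,"rx":0,"ry":0,"rz":0},{"grip":1,"x":0,"y":0,"z":0,"rx":0,"ry":0,"rz":0}]'; echo
python3 -c "
from hang import *
where('rel2.json')"
python3 -m jog '[{"grip":1,"x":0,"y":-10.7,"z":5.4,"rx":-4,"ry":0,"rz":0},{"grip":1,"x":0,"y":-11,"z":5.4,"rx":-4,"ry":0,"rz":0},{"grip":1,"x":0,"y":-11.2,"z":6.4,"rx":-4,"ry":0,"rz":0},{"grip":1,"x":0,"y":-11.6,"z":5.8,"rx":-4,"ry":0,"rz":0},{"grip":1,"x":0,"y":0,"z":0,"rx":0,"ry":0,"rz":0},{"grip":1,"x":0,"y":0,"z":0,"rx":0,"ry":0,"rz":0}]'; echo
python3 - <<'E'
from hang import *
F='rel2.json'
where(F);y=0
rows([(-57.5,y,1,4),(-57,y,-3,0)],F)
c=chk(F); crop(c,170,390,180,270,3.5,'w23c.png')
E
```

```text
time: 30.92
eef_pos: [0.6619, -0.2331, 0.3806]
tcp_rot: [0.859, 0.451, -0.112, -0.213]
contact_force: [1.1, 0.5, -0.6]
opening: 0.136

bar in groove [-61.4   0.4  36.6] yaw,pitch,roll [-0.1 40.   0.1] F [ 1.1  0.5 -0.6] open 0.136 t 30.9167
time: 31.42
eef_pos: [0.6315, -0.2124, 0.3815]
tcp_rot: [0.881, 0.462, -0.05, -0.095]
contact_force: [0.1, 0.0, -0.8]
opening: 0.141

bar in groove [-56.7   0.1  24.2] yaw,pitch,roll [-0.1 24.4  0. ] F [ 0.1  0.  -0.8] open 0.141 t 31.4167
time: 31.92
eef_pos: [0.5937, -0.1865, 0.3631]
tcp_rot: [0.885, 0.464, 0.014, 0.029]
contact_force: [0.5, 0.4, -1.3]
opening: 0.136

bar in groove [-58.3  -0.1   4.2] yaw,pitch,roll [-0.1  8.4  0. ] F [ 0.5  0.4 -1.3] open 0.136 t 31.9167
(-57.5, 0, 1, 4) n>= 1 shift [  0.  -11.7   4.3] rot [-4.4  0.  -0.1] tcp [ 584. -180.  358.]
(-57, 0, -3, 0) n>= 1 shift [  0.  -11.2   4.9] rot [-4. -0.  0.] tcp [ 576. -174.  352.]
(-54, -30, 12) [184.4 223. ]
(-54, 30, 12) [366.7 222.8]
(-50, -30, 12) [186.1 233. ]
(-50, 30, 12) [365.1 232.8]
(-50, 0, 6) [275.6 223.2]
```

View pics/w23c.png

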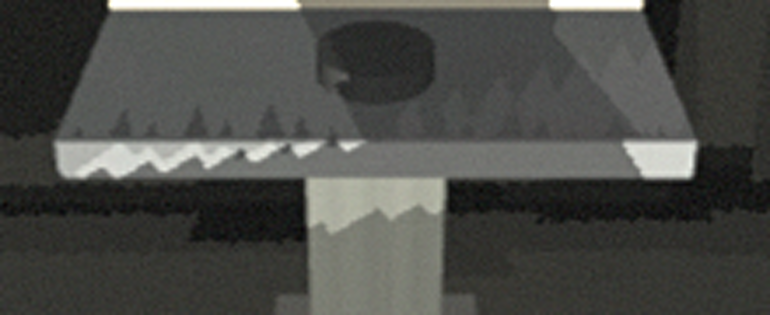

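```bash
python3 -m jog '[{"grip":1,"x":0,"y":-11.7,"z":4.3,"rx":-4.4,"ry":0,"rz":0},{"grip":1,"x":0,"y":-11.2,"z":4.9,"rx":-4,"ry":0,"rz":0},{"grip":1,"x":0,"y":-0.5,"z":3,"rx":0,"ry":0,"rz":0},{"grip":1,"x":0,"y":-0.5,"z":2.5,"rx":0,"ry":0,"rz":0},{"grip":1,"x":0,"y":1.5,"z":0.5,"rx":0,"ry":0,"rz":0},{"grip":1,"x":0,"y":0,"z":0,"rx":0,"ry":0,"rz":0},{"grip":1,"x":0,"y":0,"z":0,"rx":0,"ry":0,"rz":0}]'; echo
python3 -c "
from hang import *
where('rel2.json')"
python3 -m jog '[{"grip":1,"x":0,"y":0,"z":1.5,"rx":0,"ry":0,"rz":0},{"grip":1,"x":0,"y":0,"z":0,"rx":0,"ry":0,"rz":0},{"grip":0.8,"x":0,"y":0,"z":0,"rx":0,"ry":0,"rz":0},{"grip":0.5,"x":0,"y":0,"z":0,"rx":0,"ry":0,"rz":0},{"grip":0.5,"x":0,"y":0,"z":0,"rx":0,"ry":0,"rz":0},{"grip":0.5,"x":0,"y":0,"z":0,"rx":0,"ry":0,"rz":0},{"grip":0.5,"x":0,"y":0,"z":-15,"rx":0,"ry":0,"rz":0},{"grip":0.5,"x":0,"y":0,"z":-30,"rx":0,"ry":0,"rz":0}]'; echo
python3 -m jog '[{"grip":0.5,"x":0,"y":-10,"z":-35,"rx":0,"ry":0,"rz":0},{"grip":0.5,"x":0,"y":-20,"z":-30,"rx":0,"ry":0,"rz":0},{"grip":0.5,"x":0,"y":-20,"z":-10,"rx":0,"ry":0,"rz":0},{"grip":0.5,"x":0,"y":0,"z":0,"rx":0,"ry":0,"rz":0},{"grip":0.5,"x":0,"y":0,"z":0,"rx":0,"ry":0,"rz":0},{"grip":0.5,"x":0,"y":0,"z":0,"rx":0,"ry":0,"rz":0}]'; echo
python3 snap.py wrist w24.png; python3 snap.py side s24.png
python3 - <<'E'
from hang import *
c=shot('top'); crop(c,310,410,200,300,5,'t24.png')
c=shot('side'); crop(c,220,380,130,270,4.5,'s24c.png')
E
```

```text
time: 32.55
eef_pos: [0.5776, -0.1754, 0.3468]
tcp_rot: [0.881, 0.462, 0.047, 0.093]
contact_force: [-7.1, 2.4, 2.5]
opening: 0.138

bar in groove [-55.2  -0.3  -8. ] yaw,pitch,roll [-0.1  0.2 -0. ] F [-7.1  2.4  2.5] open 0.138 t 32.55
time: 33.22
eef_pos: [0.5691, -0.1699, 0.3843]
tcp_rot: [0.881, 0.462, 0.046, 0.091]
contact_force: [0.1, 0.5, -0.5]
opening: 0.499

time: 33.72
eef_pos: [0.5167, -0.1331, 0.4507]
tcp_rot: [0.881, 0.461, 0.049, 0.095]
contact_force: [-0.4, 0.0, -0.7]
opening: 0.501

33.7667 [ 517. -133.  450.] [[0.569, 0.804, 0.173], [0.822, -0.556, -0.122], [-0.002, 0.211, -0.977]]
33.8167 [ 517. -133.  450.] [[0.569, 0.804, 0.172], [0.822, -0.556, -0.121], [-0.002, 0.211, -0.978]]
```

View pics/w24.png

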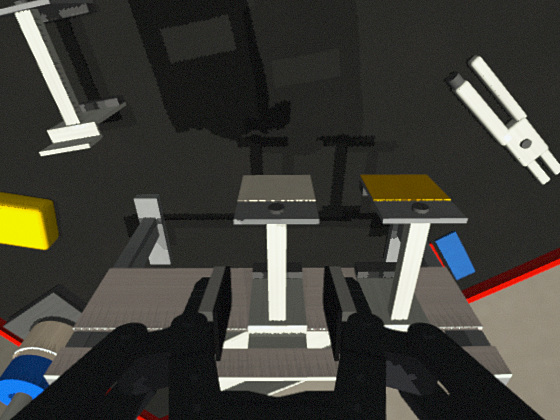

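View pics/s24c.png

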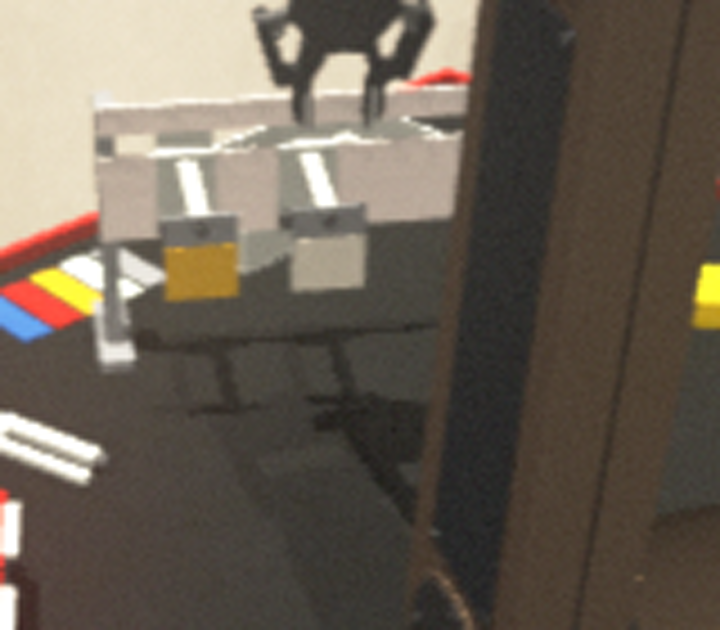

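View pics/t24.png

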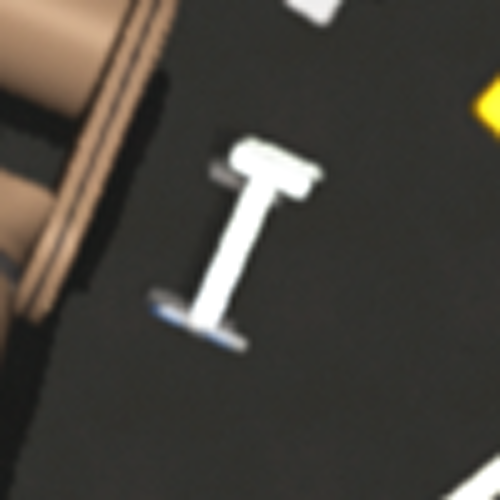

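```bash
python3 - <<'E'
from hang import *
c=shot('top'); f=onz(c,(349.5,265),.078)*1000; l=onz(c,(364.5,232.5),.09)*1000; m=f+(l-f)*54/119; yaw=np.degrees(np.arctan2(*(l-f)[1::-1])); print(m,yaw)
p,R,s=pose(); rel(p,R,(m[0],m[1],185),toolrot(yaw+90,12,yaw+180))
E
```

```text
[ 377.45392092 -292.07691946   83.44537815] -25.513897268107698
rot [ 0.2  2.  -9. ] shift in old axes [-214.9  -78.7   99.5] shift in new axes [-203.4 -111.3   92.4] tcp [ 348. -278.  337.]
```

```bash
python3 -m jog '[{"grip":0.5,"x":-30,"y":-20,"z":5,"rx":0,"ry":0,"rz":0},{"grip":0.5,"x":-31,"y":-20,"z":10,"rx":0,"ry":0,"rz":0},{"grip":0.5,"x":-31,"y":-8,"z":17,"rx":0,"ry":0,"rz":0},{"grip":0.5,"x":-31,"y":-8,"z":17,"rx":0,"ry":0,"rz":0},{"grip":0.5,"x":-31,"y":-8,"z":17,"rx":0,"ry":0,"rz":0},{"grip":0.5,"x":-31,"y":-8,"z":17,"rx":0,"ry":0,"rz":0},{"grip":0.5,"x":-30,"y":-7,"z":16,"rx":0,"ry":0,"rz":0},{"grip":0.5,"x":0,"y":0,"z":0,"rx":0,"ry":1,"rz":-4.5}]'; echo
python3 -m jog '[{"grip":0.5,"x":0,"y":0,"z":0,"rx":0,"ry":1,"rz":-4.5},{"grip":0.5,"x":0,"y":0,"z":0,"rx":0,"ry":0,"rz":0},{"grip":0.5,"x":0,"y":0,"z":0,"rx":0,"ry":0,"rz":0},{"grip":0.5,"x":0,"y":0,"z":0,"rx":0,"ry":0,"rz":0},{"grip":0.5,"x":0,"y":0,"z":0,"rx":0,"ry":0,"rz":0}]'; echo
python3 snap.py wrist w25.png
python3 - <<'E'
from lib2 import *
c=shot('wrist'); crop(c,220,340,50,130,6,'w25a.png'); crop(c,235,335,180,280,6,'w25b.png')
E
```

```text
time: 34.63
eef_pos: [0.3448, -0.2797, 0.3338]
tcp_rot: [0.863, 0.495, 0.052, 0.09]
contact_force: [-0.1, 1.2, -0.2]
opening: 0.5

time: 35.05
eef_pos: [0.3482, -0.2776, 0.3381]
tcp_rot: [0.841, 0.531, 0.057, 0.091]
contact_force: [0.1, -0.5, -0.1]
opening: 0.501

35.1 [ 348. -278.  338.] [[0.43, 0.882, 0.192], [0.903, -0.42, -0.092], [-0.001, 0.213, -0.977]]
```

View pics/w25.png

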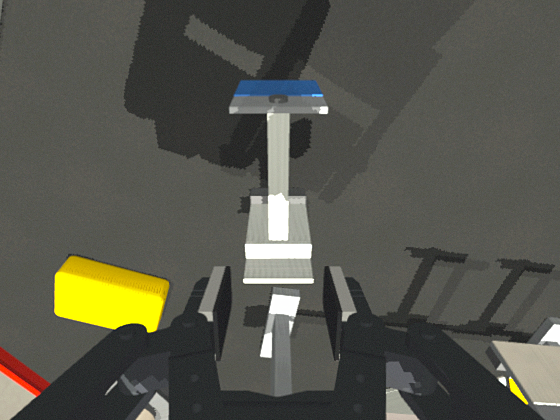

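View pics/w25a.png

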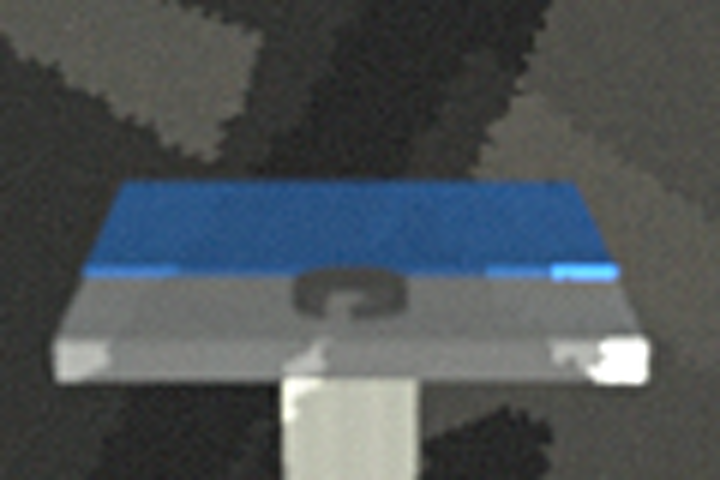

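View pics/w25b.png

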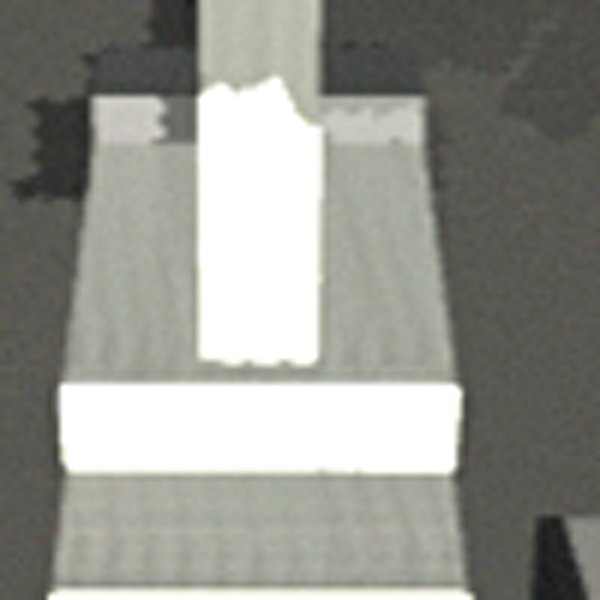

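```bash
python3 - <<'E'
from hfit import *
c=shot('wrist')
t,yaw=hfit(c,dict(fL=(54,340),fR=(650,338),rL=(55,382),rR=(650,382),nL=(60,383),nR=(461,383),mL=(66,473),mR=(457,471),iL=(50,590),iR=(472,590)),(220,50),(235,180))
p,R,s=pose()
xg=-8; d=np.array([np.cos(np.radians(yaw)),np.sin(np.radians(yaw))])
rel(p,R,(*(t+xg*d),66),toolrot(yaw+90,12,yaw+180))
E
```

```text
fL [-0.4 -0.3]; fR [-0.6  0.3]; rL [-0.1 -0.6]; rR [-0.1  0.6]; nL [-0.4 -0.6]; nR [-0.3  0.5]; mL [ 1.3 -0.6]; mR [1.  0.7]; iL [-0.2 -0.6]; iR [-0.1  0.5]; 
bar [ 379.7 -291.2] yaw -25.48 rms 0.58
rot [0.3 0.  0. ] shift in old axes [  1.4 -31.4 116.5] shift in new axes [  1.3 -30.8 116.6] tcp [ 343. -274.  218.]
```

```bash
python3 -m jog '[{"grip":0.5,"x":1.3,"y":-31,"z":0,"rx":0.3,"ry":0,"rz":0},{"grip":0.5,"x":0,"y":0,"z":30,"rx":0,"ry":0,"rz":0},{"grip":0.5,"x":0,"y":0,"z":35,"rx":0,"ry":0,"rz":0},{"grip":0.5,"x":0,"y":0,"z":30,"rx":0,"ry":0,"rz":0},{"grip":0.5,"x":0,"y":0,"z":20.5,"rx":0,"ry":0,"rz":0},{"grip":0.5,"x":0,"y":0,"z":0,"rx":0,"ry":0,"rz":0},{"grip":0.5,"x":0,"y":0,"z":0,"rx":0,"ry":0,"rz":0},{"grip":1,"x":0,"y":0,"z":0,"rx":0,"ry":0,"rz":0}]' 100; echo
python3 -m jog '[{"grip":1,"x":0,"y":0,"z":0,"rx":0,"ry":0,"rz":0},{"grip":1,"x":0,"y":0,"z":0,"rx":0,"ry":0,"rz":0},{"grip":1,"x":0,"y":0,"z":0,"rx":0,"ry":0,"rz":0},{"grip":1,"x":0,"y":0,"z":0,"rx":0,"ry":0,"rz":0},{"grip":1,"x":0,"y":0,"z":0,"rx":0,"ry":0,"rz":0}]' 100; echo
python3 - <<'E'
from hang import *
F='rel3.json'
save([379.7,-291.2],-25.48,F); where(F)
rows([(-130,-105,40,0),(-105,-105,28,46)],F)
c=chk(F); crop(c,170,390,180,270,3.5,'w26c.png')
E
```

```text
time: 35.87
eef_pos: [0.3431, -0.2743, 0.2196]
tcp_rot: [0.841, 0.531, 0.056, 0.089]
contact_force: [0.4, -0.3, 0.3]
opening: 0.376

time: 36.28
eef_pos: [0.3432, -0.2745, 0.2205]
tcp_rot: [0.841, 0.531, 0.056, 0.09]
contact_force: [-1.6, 2.2, 6.3]
opening: 0.141

bar in tool before centring [  0.9   6.7 159.5]
saved [  0.    6.7 159.5] [-179.9  -12.2   90. ]
bar in groove [-191.6 -208.5 -134. ] yaw,pitch,roll [ 9.1  0.  -0. ] F [-1.6  2.2  6.3] open 0.141 t 36.2833
(-130, -105, 40, 0) n>= 6 shift [  98.4  112.8 -153.9] rot [ 0.  -1.9  8.9] tcp [ 456. -219.  394.]
(-105, -105, 28, 46) n>= 7 shift [1.000e-01 1.387e+02 6.090e+01] rot [46.   0.  -0.1] tcp [ 578. -303.  364.]
(-54, -30, 12) [184.6 219.7]
(-54, 30, 12) [367.  219.5]
(-50, -30, 12) [186.3 229.7]
(-50, 30, 12) [365.4 229.5]
(-50, 0, 6) [275.9 220. ]
```

View pics/w26c.png

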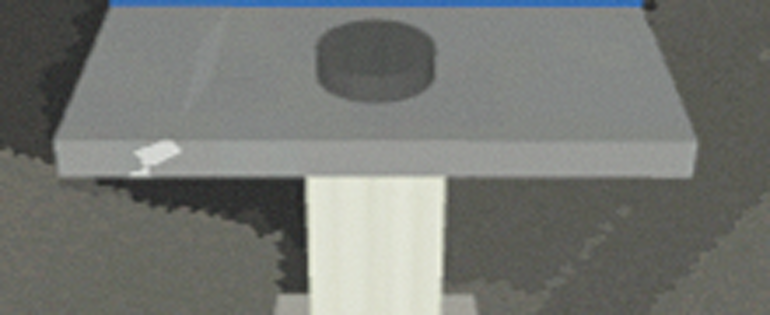

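```bash
python3 -m jog '[{"grip":1,"x":0,"y":6,"z":-29,"rx":0,"ry":0,"rz":0},{"grip":1,"x":0,"y":6,"z":-29,"rx":0,"ry":0,"rz":0},{"grip":1,"x":19.5,"y":20,"z":-19,"rx":0,"ry":0,"rz":0},{"grip":1,"x":19.5,"y":20,"z":-19,"rx":0,"ry":0,"rz":0},{"grip":1,"x":19.5,"y":20,"z":-19,"rx":0,"ry":0,"rz":0},{"grip":1,"x":19.5,"y":20,"z":-19,"rx":0,"ry":0,"rz":0},{"grip":1,"x":19.5,"y":20,"z":-19,"rx":0,"ry":0,"rz":0},{"grip":1,"x":0,"y":0,"z":0,"rx":0,"ry":-1,"rz":4.5}]'; echo
python3 -m jog '[{"grip":1,"x":0,"y":0,"z":0,"rx":0,"ry":-1,"rz":4.5},{"grip":1,"x":0,"y":18.3,"z":0.3,"rx":6.6,"ry":0,"rz":0},{"grip":1,"x":0,"y":18.3,"z":0.3,"rx":6.6,"ry":0,"rz":0},{"grip":1,"x":0,"y":18.3,"z":0.3,"rx":6.6,"ry":0,"rz":0},{"grip":1,"x":0,"y":18.3,"z":0.3,"rx":6.6,"ry":0,"rz":0},{"grip":1,"x":0,"y":18.3,"z":0.3,"rx":6.6,"ry":0,"rz":0},{"grip":1,"x":0,"y":18.3,"z":0.3,"rx":6.5,"ry":0,"rz":0},{"grip":1,"x":0,"y":18.3,"z":0.3,"rx":6.5,"ry":0,"rz":0}]'; echo
python3 -m jog '[{"grip":1,"x":0,"y":0,"z":0,"rx":0,"ry":0,"rz":0},{"grip":1,"x":0,"y":0,"z":0,"rx":0,"ry":0,"rz":0},{"grip":1,"x":0,"y":0,"z":0,"rx":0,"ry":0,"rz":0}]'; echo
python3 - <<'E'
from hang import *
F='rel3.json'
where(F)
rows([(-105,-105,28,46),(-77,-105,28,46)],F)
c=chk(F); crop(c,170,390,180,270,3.5,'w27c.png')
E
```

```text
time: 37.0
eef_pos: [0.4579, -0.2183, 0.398]
tcp_rot: [0.861, 0.497, 0.055, 0.096]
contact_force: [0.7, -1.2, -0.4]
opening: 0.137

time: 37.67
eef_pos: [0.557, -0.2901, 0.3731]
tcp_rot: [0.847, 0.443, -0.137, -0.259]
contact_force: [0.1, 0.4, -2.1]
opening: 0.137

time: 37.92
eef_pos: [0.5558, -0.2892, 0.3727]
tcp_rot: [0.848, 0.444, -0.136, -0.257]
contact_force: [0.0, 0.4, -2.4]
opening: 0.138

bar in groove [-131.2 -106.1   36.6] yaw,pitch,roll [-0.2 46.   0.1] F [ 0.   0.4 -2.4] open 0.138 t 37.9167
(-105, -105, 28, 46) n>= 1 shift [ 1.2 26.5 -7.5] rot [-0.  -0.1 -0.2] tcp [ 578. -303.  364.]
(-77, -105, 28, 46) n>= 1 shift [ -0.   23.3 -15.6] rot [0. 0. 0.] tcp [ 601. -319.  364.]
(-54, -30, 12) [184.1 221.3]
(-54, 30, 12) [366.8 221.4]
(-50, -30, 12) [185.8 231.3]
(-50, 30, 12) [365.1 231.4]
(-50, 0, 6) [275.5 221.6]
```

View pics/w27c.png

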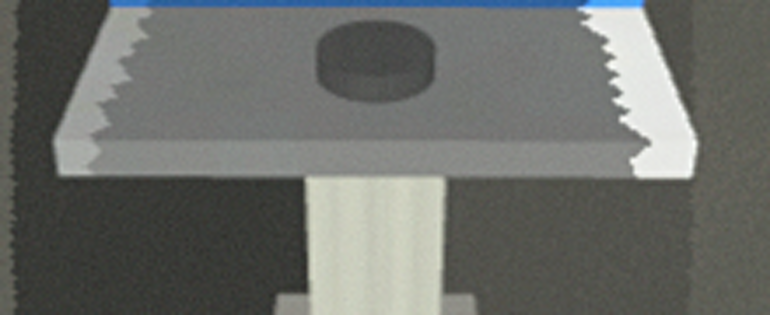

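```bash
python3 -m jog '[{"grip":1,"x":1.2,"y":13.2,"z":-3.7,"rx":0,"ry":0,"rz":-0.2},{"grip":1,"x":0,"y":13.2,"z":-3.7,"rx":0,"ry":0,"rz":0},{"grip":1,"x":0,"y":12,"z":-7.8,"rx":0,"ry":0,"rz":0},{"grip":1,"x":0,"y":11.3,"z":-7.8,"rx":0,"ry":0,"rz":0},{"grip":1,"x":0,"y":0,"z":0,"rx":0,"ry":0,"rz":0},{"grip":1,"x":0,"y":0,"z":0,"rx":0,"ry":0,"rz":0},{"grip":1,"x":0,"y":0,"z":0,"rx":0,"ry":0,"rz":0}]'; echo
python3 - <<'E'
from hang import *
F='rel3.json'
where(F);y=-105
rows([(-70,y,36,48),(-64,y,38,48),(-62.5,y,37,44)],F)
E
python3 -m jog '[{"grip":1,"x":0,"y":7.5,"z":-10.2,"rx":2,"ry":0,"rz":0},{"grip":1,"x":0,"y":3.7,"z":-5.1,"rx":0,"ry":0,"rz":0},{"grip":1,"x":0,"y":0,"z":0,"rx":0,"ry":0,"rz":0},{"grip":1,"x":0,"y":0,"z":0,"rx":0,"ry":0,"rz":0}]'; echo
python3 - <<'E'
from hang import *
F='rel3.json'
where(F);y=-105
rows([(-62.5,y,37,44),(-61,y,36,40),(-59.7,y,34.8,36),(-58.5,y,33.5,32),(-56,y,30,28)],F)
E
```

```text
time: 38.55
eef_pos: [0.6008, -0.3186, 0.3645]
tcp_rot: [0.847, 0.445, -0.136, -0.258]
contact_force: [-0.3, -0.1, -1.5]
opening: 0.142

bar in groove [ -77.7 -104.7   28.5] yaw,pitch,roll [ 0.  46.1  0.1] F [-0.3 -0.1 -1.5] open 0.142 t 38.55
(-70, -105, 36, 48) n>= 1 shift [ -0.2   7.5 -10.6] rot [ 1.9 -0.   0. ] tcp [ 611. -326.  369.]
(-64, -105, 38, 48) n>= 1 shift [-0.   3.7 -5.1] rot [0. 0. 0.] tcp [ 616. -329.  371.]
(-62.5, -105, 37, 44) n>= 1 shift [ 0.  -9.3  0.8] rot [-4. -0.  0.] tcp [ 609. -324.  376.]
time: 38.88
eef_pos: [0.616, -0.3292, 0.3702]
tcp_rot: [0.842, 0.443, -0.144, -0.273]
contact_force: [0.5, 0.2, -2.4]
opening: 0.141

bar in groove [ -63.8 -104.8   37.1] yaw,pitch,roll [ 0.  48.1  0.1] F [ 0.5  0.2 -2.4] open 0.141 t 38.8833
(-62.5, -105, 37, 44) n>= 1 shift [ -0.1 -10.2   0.2] rot [-4.1 -0.1  0. ] tcp [ 609. -324.  376.]
(-61, -105, 36, 40) n>= 1 shift [ 0.  -9.3  0.9] rot [-4. -0.  0.] tcp [ 602. -320.  380.]
(-59.7, -105, 34.8, 36) n>= 1 shift [ 0.  -9.4  1.3] rot [-4. -0.  0.] tcp [ 595. -315.  383.]
(-58.5, -105, 33.5, 32) n>= 1 shift [ 0.  -9.5  1.6] rot [-4. -0.  0.] tcp [ 587. -309.  386.]
(-56, -105, 30, 28) n>= 1 shift [ 0.  -7.6  3.3] rot [-4. -0.  0.] tcp [ 580. -305.  385.]
```

```bash
python3 -m jog '[{"grip":1,"x":0,"y":-10,"z":0.2,"rx":-4,"ry":0,"rz":0},{"grip":1,"x":0,"y":-9.3,"z":0.9,"rx":-4,"ry":0,"rz":0},{"grip":1,"x":0,"y":0,"z":0,"rx":0,"ry":0,"rz":0}]'; echo
python3 -c "
from hang import *
where('rel3.json')"
python3 -m jog '[{"grip":1,"x":0,"y":-9.4,"z":1.3,"rx":-4,"ry":0,"rz":0},{"grip":1,"x":0,"y":-9.5,"z":1.6,"rx":-4,"ry":0,"rz":0},{"grip":1,"x":0,"y":-7.6,"z":3.3,"rx":-4,"ry":0,"rz":0},{"grip":1,"x":0,"y":-9.7,"z":5.7,"rx":-4,"ry":0,"rz":0},{"grip":1,"x":0,"y":0,"z":0,"rx":0,"ry":0,"rz":0},{"grip":1,"x":0,"y":0,"z":0,"rx":0,"ry":0,"rz":0}]'; echo
python3 -c "
from hang import *
where('rel3.json')"
python3 -m jog '[{"grip":1,"x":0,"y":-10.7,"z":5.4,"rx":-4,"ry":0,"rz":0},{"grip":1,"x":0,"y":-11,"z":5.4,"rx":-4,"ry":0,"rz":0},{"grip":1,"x":0,"y":-11.2,"z":6.4,"rx":-4,"ry":0,"rz":0},{"grip":1,"x":0,"y":-11.6,"z":5.3,"rx":-4,"ry":0,"rz":0},{"grip":1,"x":0,"y":0,"z":0,"rx":0,"ry":0,"rz":0},{"grip":1,"x":0,"y":0,"z":0,"rx":0,"ry":0,"rz":0}]'; echo
python3 - <<'E'
from hang import *
F='rel3.json'
where(F);y=-105
rows([(-57.5,y,1,4),(-57,y,-3,0)],F)
c=chk(F); crop(c,170,390,180,270,3.5,'w28c.png')
E
```

```text
time: 39.13
eef_pos: [0.6017, -0.319, 0.381]
tcp_rot: [0.859, 0.452, -0.112, -0.213]
contact_force: [0.3, -0.8, -1.3]
opening: 0.138

bar in groove [ -61.8 -104.6   36.9] yaw,pitch,roll [ 0.  40.   0.1] F [ 0.3 -0.8 -1.3] open 0.138 t 39.1333
time: 39.63
eef_pos: [0.5713, -0.2983, 0.3818]
tcp_rot: [0.88, 0.463, -0.05, -0.094]
contact_force: [0.3, -0.3, -1.9]
opening: 0.142

bar in groove [ -57.2 -104.7   24.5] yaw,pitch,roll [ 0.  24.4  0.1] F [ 0.3 -0.3 -1.9] open 0.142 t 39.6333
time: 40.13
eef_pos: [0.5335, -0.2725, 0.3639]
tcp_rot: [0.885, 0.465, 0.015, 0.029]
contact_force: [-0.4, 0.1, -2.4]
opening: 0.143

bar in groove [ -58.7 -104.8    5.2] yaw,pitch,roll [0.1 8.4 0.1] F [-0.4  0.1 -2.4] open 0.143 t 40.1333
(-57.5, -105, 1, 4) n>= 1 shift [  0.1 -11.3   5.3] rot [-4.4 -0.1  0.1] tcp [ 525. -266.  358.]
(-57, -105, -3, 0) n>= 1 shift [  0.  -11.2   4.9] rot [-4. -0.  0.] tcp [ 516. -260.  351.]
(-54, -30, 12) [184.1 223.4]
(-54, 30, 12) [366.5 223.2]
(-50, -30, 12) [185.7 233.4]
(-50, 30, 12) [364.9 233.3]
(-50, 0, 6) [275.4 223.5]
```

View pics/w28c.png

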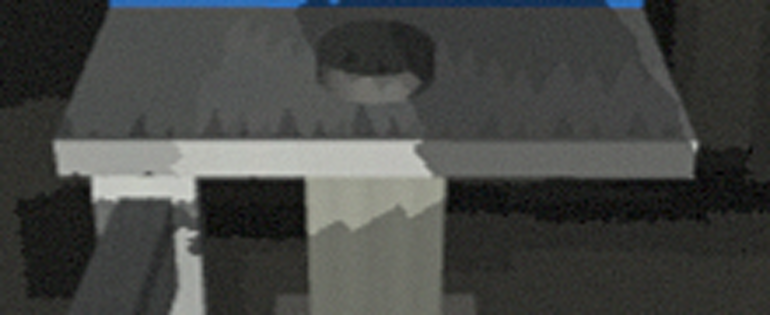

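```bash
python3 -m jog '[{"grip":1,"x":0,"y":-11.3,"z":5.3,"rx":-4.4,"ry":0,"rz":0},{"grip":1,"x":0,"y":-11.2,"z":4.9,"rx":-4,"ry":0,"rz":0},{"grip":1,"x":0,"y":-0.5,"z":3,"rx":0,"ry":0,"rz":0},{"grip":1,"x":0,"y":-0.5,"z":2.5,"rx":0,"ry":0,"rz":0},{"grip":1,"x":0,"y":2,"z":0.5,"rx":0,"ry":0,"rz":0},{"grip":1,"x":0,"y":0,"z":0,"rx":0,"ry":0,"rz":0},{"grip":1,"x":0,"y":0,"z":0,"rx":0,"ry":0,"rz":0}]'; echo
python3 -c "
from hang import *
where('rel3.json')"
python3 -m jog '[{"grip":1,"x":0,"y":0,"z":1.5,"rx":0,"ry":0,"rz":0},{"grip":1,"x":0,"y":0,"z":0,"rx":0,"ry":0,"rz":0},{"grip":0.8,"x":0,"y":0,"z":0,"rx":0,"ry":0,"rz":0},{"grip":0.5,"x":0,"y":0,"z":0,"rx":0,"ry":0,"rz":0},{"grip":0.5,"x":0,"y":0,"z":0,"rx":0,"ry":0,"rz":0},{"grip":0.5,"x":0,"y":0,"z":0,"rx":0,"ry":0,"rz":0},{"grip":0.5,"x":0,"y":0,"z":-15,"rx":0,"ry":0,"rz":0},{"grip":0.5,"x":0,"y":0,"z":-30,"rx":0,"ry":0,"rz":0}]'; echo
python3 -m jog '[{"grip":0.5,"x":0,"y":-10,"z":-35,"rx":0,"ry":0,"rz":0},{"grip":0.5,"x":0,"y":-20,"z":-30,"rx":0,"ry":0,"rz":0},{"grip":0.5,"x":30,"y":-25,"z":-10,"rx":0,"ry":0,"rz":0},{"grip":0.5,"x":35,"y":-20,"z":0,"rx":0,"ry":0,"rz":0},{"grip":0.5,"x":35,"y":0,"z":0,"rx":-7,"ry":0,"rz":0},{"grip":0.5,"x":0,"y":0,"z":0,"rx":-7,"ry":0,"rz":0},{"grip":0.5,"x":0,"y":0,"z":0,"rx":0,"ry":0,"rz":0},{"grip":0.5,"x":0,"y":0,"z":0,"rx":0,"ry":0,"rz":0}]'; echo
python3 snap.py wrist w29.png; python3 snap.py top t29.png; python3 snap.py side s29.png
```

```text
time: 40.77
eef_pos: [0.5182, -0.2621, 0.3466]
tcp_rot: [0.88, 0.463, 0.049, 0.093]
contact_force: [-5.3, 3.0, 1.6]
opening: 0.138

bar in groove [ -54.4 -105.    -7.9] yaw,pitch,roll [0.1 0.1 0.1] F [-5.3  3.   1.6] open 0.138 t 40.7667
time: 41.43
eef_pos: [0.5096, -0.2562, 0.3844]
tcp_rot: [0.88, 0.463, 0.048, 0.091]
contact_force: [-0.4, 0.2, -0.4]
opening: 0.503

time: 42.1
eef_pos: [0.4931, -0.123, 0.4458]
tcp_rot: [0.862, 0.454, 0.106, 0.201]
contact_force: [-0.3, -0.3, -0.7]
opening: 0.501

42.15 [ 493. -124.  446.] [[0.567, 0.739, 0.364], [0.824, -0.509, -0.251], [-0.0, 0.442, -0.897]]
42.2 [ 493. -124.  446.] [[0.568, 0.738, 0.364], [0.823, -0.509, -0.251], [-0.0, 0.442, -0.897]]
42.25 [ 493. -124.  446.] [[0.568, 0.738, 0.364], [0.823, -0.509, -0.252], [-0.0, 0.443, -0.897]]
```

View pics/w29.png

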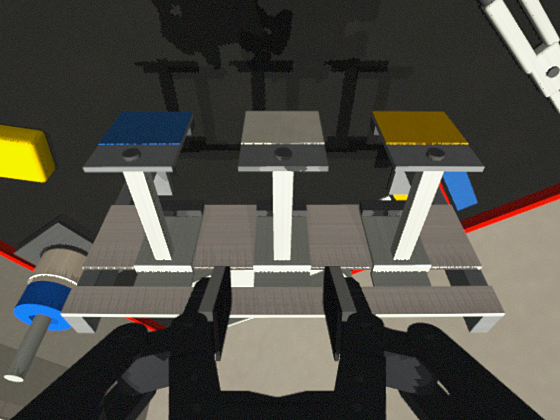

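View pics/t29.png

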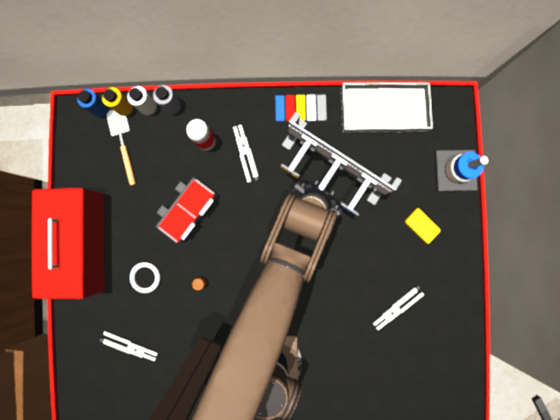

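View pics/s29.png

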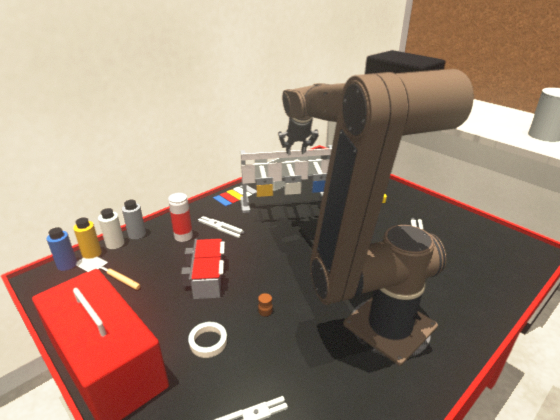

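```bash
python3 - <<'E'
from hang import *
c=shot('wrist'); crop(c,75,335,135,285,3,'w29L.png'); crop(c,235,495,135,285,3,'w29R.png')
for y in (-105,0,105):
    for x,pit,z in [(-55,0,-8),(-57,-3,-11)]:
        H=Rg()*Rot.from_euler('y',pit,degrees=True)
        print(y,x,pit,[((proj(c,(GM+Rg().apply([x,y,z])+H.apply(h))/1000)-[75 if y<100 else 235,135])*3).round().tolist() for h in [(-54,-30,12),(-54,30,12),(-50,-30,12),(-50,30,12),(50,-25,12),(50,25,12)]])
E
```

```text
-105 -55 0 [[22.0, 120.0], [290.0, 119.0], [29.0, 134.0], [294.0, 133.0], [181.0, 395.0], [350.0, 396.0]]
-105 -57 -3 [[28.0, 95.0], [293.0, 93.0], [35.0, 109.0], [297.0, 108.0], [178.0, 389.0], [349.0, 389.0]]
0 -55 0 [[494.0, 118.0], [766.0, 117.0], [495.0, 132.0], [764.0, 131.0], [539.0, 396.0], [710.0, 395.0]]
0 -57 -3 [[495.0, 92.0], [764.0, 92.0], [496.0, 107.0], [762.0, 107.0], [538.0, 389.0], [711.0, 389.0]]
105 -55 0 [[489.0, 117.0], [755.0, 118.0], [485.0, 131.0], [748.0, 131.0], [418.0, 394.0], [587.0, 393.0]]
105 -57 -3 [[485.0, 92.0], [749.0, 92.0], [481.0, 106.0], [742.0, 107.0], [420.0, 388.0], [590.0, 387.0]]
```

View pics/w29L.png

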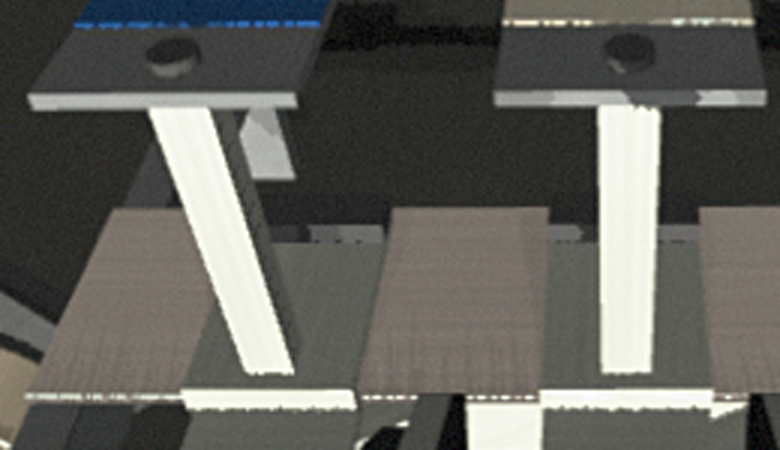

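View pics/w29R.png

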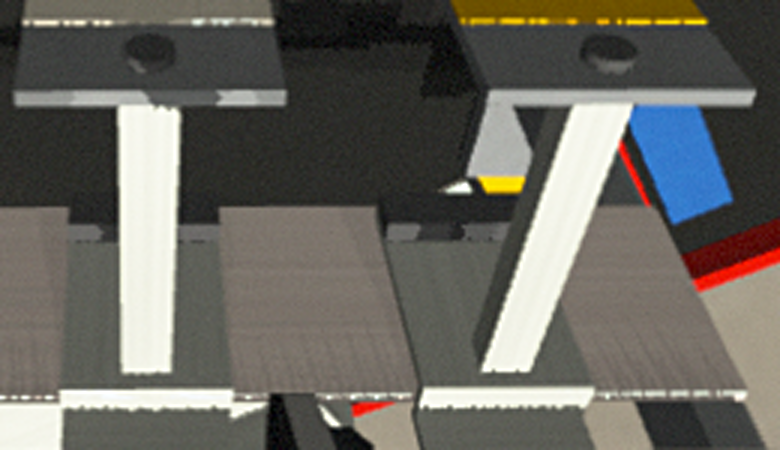

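```bash
python3 - <<'E'
from lib2 import *
c=shot('side'); crop(c,170,260,225,310,7,'s30c.png')
c=shot('top'); crop(c,150,225,170,250,7,'t30c.png')
print(get_state()['contact_force'],get_state()['time'])
E
```

```text
[-0.35495686  0.95246438 -0.50292623] 42.4
```

View pics/s30c.png

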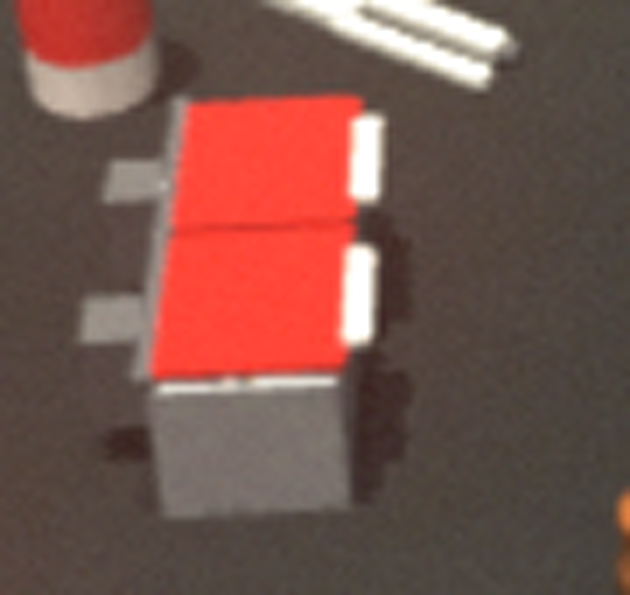

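View pics/t30c.png

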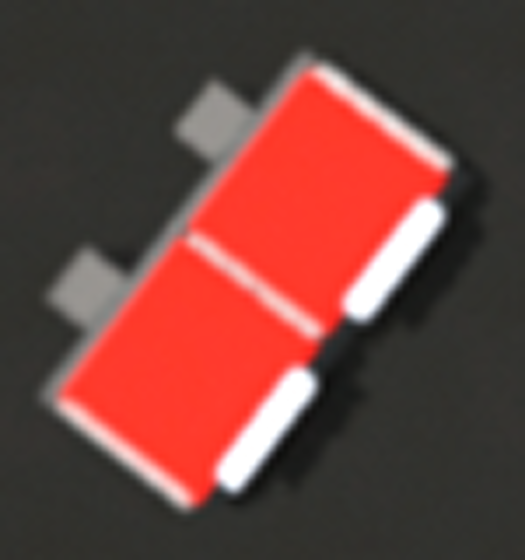

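```bash
python3 -c "
from plant import sign_off,get_state
print(sign_off()); print(get_state()['time'])"
```

```text
the job is handed in; nothing more can be done
None
the job is handed in; nothing more can be done
```

The job is done and handed in at about 42 s of the 210 s allowed; `sign_off()` gives no verdict, so what follows is from my own checks.

- **Jars:** Both stood upright in their wells, yellow cap left and blue cap right, seen just before the covers were shut. They cannot be seen now.
- **Covers:** Both red covers lie flat in the side and top views and had stayed shut since I pressed them. I could not read their joint angle, so "fully clicked" rests on that. The highest force I read while pressing was about 54 N (limit 120 N).
- **Hangers:** All three were present and now hang in the groove, at about y = +105 mm (yellow), 0 (white) and -105 mm (blue). The last wrist view shows all three necks on the lower slat and the lips in the groove.
- **Not perfectly level:** All three sag front-down by about 3° (0.05 rad, limit 0.17).
    - From that sag and the rail's geometry, the bar sits about 57 mm in front of the rail and the lip top about 6 mm behind the face. The lip allowance is 4–18 mm, so that margin is thin.
    - An earlier fit of the yellow hanger's position put its bar about 14 mm below the mouth, lower than the 11 mm the sag implies. I put that down to badly read points and did not repeat the fit.
- **Everything else:** In the last top view the pliers, tape, can and sanding block are where they started, judged by eye. At hand-in the gripper was clear of everything.

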